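# Pack the levelling feet into the round tin in the parts chest

### The arm

A 6-joint arm with a two-finger parallel gripper is mounted at the origin on the work surface. World frame = base frame: x ahead of the robot, y to its left, z up, the work surface at z = 0. Lengths are in mm, angles in rad, forces in N, time in s.
With the tool pointing down it reaches from about 350 to 775 mm from the base axis. Payload 7.3 kg.
Tool frame: the origin (TCP) lies between the finger pads; the fingertips stand 17 mm ahead of it and the grasp point (between the pads) lies 2 mm behind it; z points along the fingers, y is the direction in which the jaws open and shut (so a half turn about z gives the same grasp; the last joint's range is limited). The gripper opens to 92 mm and grips with 3 to 60 N. Pads are 19 mm wide; open, the fingers measure 130 mm over their backs; the gripper's body (75 mm by 190 mm) begins 47 mm behind the grasp point.
Start: joints at [0.989, 0.342, 1.524, -0, 1.275, -0.146], TCP at [221.609, 475.955, 243.741] pointing down, gripper open.
Joint ranges: [-2.53, 2.53], [-0.77, 2.02], [0.04, 2.7], [-1, 4.14], [0.28, 2.66], [-3.11, 3.11]. Speed limits (rad/s): [2.57, 2.57, 3.14, 3.14, 3.14, 3.14].

### API

Orientations are given as [roll, pitch, yaw] about the fixed x, y, z axes, in that order (R = Rz(yaw) Ry(pitch) Rx(roll)).
In Python, from plant import get_obs, capture, get_calibration, close_job gives the robot as it stands.
- The arm moves only by the tool carry_out, never from a script. Its argument "moves" is one flat list of numbers, 7 for each row, row after row: the shift along the tool's x, y, z normalised to -1 to 1, where 1 is 40 cm, then the turn, a rotation vector about the tool's x, y, z normalised to -1 to 1, where 1 is 30 degrees, then the opening, from 0 (shut) to 1 (fully open). A call has exactly 8 rows; each row is the pose to reach, as a shift and turn from the pose measured when the call began, along the tool's axes at that moment; what a row does not reach only later rows make up. A row lasts 1/10 s, in which the tool goes at most 50 mm and 8.59 degrees, less where a joint would pass 70% of its speed; a pose out of reach is approached as far as the arm can. A call with a number of a shift or a turn outside -1 to 1 is refused whole. A call with a gripper value outside its range is refused whole. The fingers move at their own pace and stop on an object; the grip force is fixed at half the most. Time passes only in rows, so rows that repeat a pose let the fingers close, or fill a call up. It gives the time, the measured TCP pose, the force and the opening at its end, in the units of the state.
- get_obs(): the state, without advancing time (a new reading comes with each control period).
- capture(name): name is "side" or "top" or "wrist"; returns the picture (384x512x3 uint8, red, green, blue); there is no depth.
- get_calibration(name): a dict with "vfov" (degrees; the focal length in pixels is half the picture's height over the tangent of half this angle, whatever the lens; pixels are square), "cx", "cy" (the principal point, pixels), "cam_to_world" (4x4, takes a point from camera to world coordinates). Camera axes: x right, y up, looking along -z (the intrinsics and any distortion apply to the point x, -y, -z); pixel columns grow to the right and rows downward; lengths in mm; the calibration is good to about 2 mm. A picture is of the moment at which its call begins: read the wrist's pose just before it. get_calibration takes no time and is no camera call; for the wrist camera it gives the pose at the moment of the call.
- close_job(): hands the job in, once; it reports no verdict.
The state is a dict: "time": time; "joint_positions": joint angles; "dq": joint speeds; "tau": joint torques, N m; "tool_pos": TCP position; "tcp_rot": TCP orientation; "contact_force": force on the tool from outside, world axes, zero at the start; "moment": the same for the moment, N m; "grip_width": finger opening in mm.
Only numpy, scipy, OpenCV 4.12 (cv2) and the standard library are available. Lean on these libraries where they do the work, as an engineer would, in place of code of your own. Each camera call takes 0.05 s, during which the arm holds its last target.

### The job

Put the levelling feet standing about on the bench away in the round tin inside the red parts chest: raise the chest's lid and pull its folding stay straight until the knee locks, then stand every foot on the floor of the tin in a single layer, stems up, one in the middle and the others close-packed round it. Once all are in and with the stay still locked, break the stay's knee and lower the lid until it is fully shut. Leave the other things on the bench where they are.

Things in the scene. Friction and masses are not known exactly. Their poses are not given: they have to be found in the camera images.
- chest: Red sheet-steel parts chest fixed to the bench, 230 (x) x 300 (y) x 75 mm, walls and floor 5 mm; origin at the centre of its underside, x from its front to its back, y to its left seen from the robot, z up. Its lid hinges along the far (+x) top edge. A spanner also lies inside, left of the tin (y about +60).
- lid (a joint): Lid angle in rad: 0 shut, grows as it opens, 1.57 (upright) when the stay is straight. The lid is a 230 x 300 x 10 mm steel panel of 0.6 kg; its hinge is stiff and damped: raised above about 1.2 it stays where it is left, lower down it sinks shut slowly by itself.
- lid_hinge (a point): Point on the lid's hinge axis (which runs along the chest's y), mid-width, on the lid's underside, 75 mm above the bench.
- lid_handle (a point): Middle of the lid's steel pull bar: round, 11 mm thick, 110 mm long, parallel to the hinge, 40 mm (to its centre) in front of the lid's front edge and 270 mm from the hinge, level with the lid; joined to the lid at both ends, open between. It can turn in the grip as the lid swings.
- stay_knee (a joint): Knee angle of the folding stay on the left inner side of the chest, in rad: 0 folded (lid shut), 2.82 dead straight, 2.92 at its stop just past straight, where it locks; locked above 2.84. The knee is stiff, about 5 N at its knob breaks it, 6 to 10 N pulls it straight.
- tin: Open round tin, 153 mm across, 44 mm tall, inside radius 72 mm, floor 3 mm thick, loose on the chest's floor in its right-hand half; origin at the centre of its underside, z up.
- foot1: Levelling foot: black round base 44 mm across and 13 mm thick with bevelled edges, hex nut 17 mm across up to 19 mm, upright threaded steel stem 10 mm thick up to 56 mm; origin at the centre of its underside, z along the stem. 60 g. Five to seven of the seven feet are there; None if absent.
- foot2: Levelling foot: black round base 44 mm across and 13 mm thick with bevelled edges, hex nut 17 mm across up to 19 mm, upright threaded steel stem 10 mm thick up to 56 mm; origin at the centre of its underside, z along the stem. 60 g. Five to seven of the seven feet are there; None if absent.
- foot3: Levelling foot: black round base 44 mm across and 13 mm thick with bevelled edges, hex nut 17 mm across up to 19 mm, upright threaded steel stem 10 mm thick up to 56 mm; origin at the centre of its underside, z along the stem. 60 g. Five to seven of the seven feet are there; None if absent.
- foot4: Levelling foot: black round base 44 mm across and 13 mm thick with bevelled edges, hex nut 17 mm across up to 19 mm, upright threaded steel stem 10 mm thick up to 56 mm; origin at the centre of its underside, z along the stem. 60 g. Five to seven of the seven feet are there; None if absent.
- foot5: Levelling foot: black round base 44 mm across and 13 mm thick with bevelled edges, hex nut 17 mm across up to 19 mm, upright threaded steel stem 10 mm thick up to 56 mm; origin at the centre of its underside, z along the stem. 60 g. Five to seven of the seven feet are there; None if absent.
- foot6: Levelling foot: black round base 44 mm across and 13 mm thick with bevelled edges, hex nut 17 mm across up to 19 mm, upright threaded steel stem 10 mm thick up to 56 mm; origin at the centre of its underside, z along the stem. 60 g. Five to seven of the seven feet are there; None if absent.
- foot7: Levelling foot: black round base 44 mm across and 13 mm thick with bevelled edges, hex nut 17 mm across up to 19 mm, upright threaded steel stem 10 mm thick up to 56 mm; origin at the centre of its underside, z along the stem. 60 g. Five to seven of the seven feet are there; None if absent.
- jar: Small glass-clear jar with a brass lid, 44 mm across, 55 mm tall; leave alone. Origin under its centre.
- spool: Copper-coloured solder spool on end, 46 mm across, 38 mm tall; leave alone. Origin under its centre.
- padlock: Brass padlock standing up, 42 x 22 mm, 68 mm tall; leave alone. Origin under its centre.
- tape_measure: Yellow tape measure, 70 x 38 x 64 mm tall; leave alone. Origin under its centre.
- tape_roll: Roll of masking tape lying flat, 104 mm across, 24 mm tall, beyond the chest; leave alone. Origin under its centre.
- knee_knob (a point): Middle of the black finger knob on the stay's knee: pin 12 mm thick, 40 mm long, parallel to the hinge, on the stay's inner side. Stay: two flat links, 122 mm between pivots, at chest y +138; lower pivot at chest x -35, z 25 mm, upper on the lid 150 mm from the hinge. Folding, the knee goes back (+x) and down; pull it forward and up through straight (chest x 34, z 125) to lock, push it back to break.
Things that resemble listed ones, but are neither listed nor needed, are in the scene too. Leave any blue or purple look-alike of the foot4 alone.

How it is judged (in metres and radians):
On the way, in this order (a step that is already met when the one before it is completed fails the run):
1. the lid is raised and its stay locked straight (value of joint lid above 1.5 rad and value of joint stay_knee above 2.8439 rad), for 0.3 s.
2. every foot stands on the floor of the tin, one in the middle, the stay still locked (all of step 1 and horizontal distance between each of foot1, foot2, foot3, foot4, foot5, foot6, foot7 and tin below 0.055 m and z of each of foot1, foot2, foot3, foot4, foot5, foot6, foot7 in the frame of tin below 0.008 m and angle between each of foot1, foot2, foot3, foot4, foot5, foot6, foot7's own z axis and vertical below 0.12 rad and linear speed of each of foot1, foot2, foot3, foot4, foot5, foot6, foot7 below 0.02 m/s and horizontal distance between any of foot1, foot2, foot3, foot4, foot5, foot6, foot7 and tin below 0.01 m), for 0.3 s.
At the end, for the whole second after the job is handed in: The lid is shut (within 0.03 rad) and every foot stands upright (within 7 degrees) and at rest on the tin's floor (within 5 mm), inside its wall; before the lid was lowered, stay still locked, one foot stood within 10 mm of the tin's centre and the others round it (horizontal distance between each of foot1, foot2, foot3, foot4, foot5, foot6, foot7 and tin below 0.055 m and z of each of foot1, foot2, foot3, foot4, foot5, foot6, foot7 in the frame of tin below 0.008 m and angle between each of foot1, foot2, foot3, foot4, foot5, foot6, foot7's own z axis and vertical below 0.12 rad and linear speed of each of foot1, foot2, foot3, foot4, foot5, foot6, foot7 below 0.02 m/s and value of joint lid below 0.03 rad and angle between tin's own z axis and vertical below 0.05 rad); the robot touches nothing.
It fails at once if a bystander on the bench is moved more than 3 cm or knocked over (distance of any of jar, spool, padlock, tape_measure, tape_roll from where it was at the start of the episode above 0.03 m or angle between any of jar, spool, padlock, tape_measure, tape_roll's own z axis and vertical above 0.6 rad).
Of foot1, foot2, foot3, foot4, foot5, foot6, foot7 only 5 to 7 are there at a start; the rules pass over those that are not, and their reading is None.
At some moment in a run one of foot1, foot2, foot3, foot4, foot5, foot6, foot7 may be knocked a few centimetres aside while the robot is not near it.
It also fails if it takes over 210 s, if anything falls off the work surface, if the arm or the gripper's body presses on something with over 40 N, if the wrist force passes 120 N, or if a joint passes its speed limit or range.

## Working session

There is one attempt and no reset: what is moved stays moved. The work goes in short steps, Python scripts to look and compute and a tool call to move; the robot and the scene stay as the last step left them, time stands still between calls to the robot, and variables do not carry over. Pictures are saved under pics/ and viewed, and the job is handed in when it is done.

Besides the shell and the picture viewer there is one more tool, called after "Emit:" by a JSON object that holds its "api" and its "payload". carry_out: Moves the arm, as the interface text tells. Scaled input: -1 to 1 covers 40 cm each way for a shift and 30 degrees each way for a turn. Its arguments: {"type":"object","properties":{"moves":{"type":"array","items":{"type":"number"}}},"required":["moves"]}

```bash
ls -la; mkdir -p pics; python3 - <<'E'
from plant import *
import cv2,json
print(get_obs())
for n in ["side","top","wrist"]:
    im=capture(n); cv2.imwrite(f"pics/{n}0.png",im[:,:,::-1])
    print(n,get_calibration(n))
E
```

```text
total 12
drwxr-xr-x  3 agent agent 4096 Dec  6 16:44 .
drwxr-xr-x 23 root  root  4096 Dec  6 16:44 ..
drwxr-xr-x  2 agent agent 4096 Dec  6 16:44 pics
{'time': 0.0, 'joint_positions': array([ 9.88978087e-01,  3.42749549e-01,  1.52501332e+00, -1.96824403e-05,
        1.27537122e+00, -1.45991069e-01]), 'dq': array([ 0.00177568, -0.00092937, -0.00051279,  0.00097744,  0.00150916,
        0.00085795]), 'tau': array([-9.63069488e-05, -4.31255150e+01, -2.44218725e+01,  7.16517703e-02,
        5.61318209e-02, -2.21439227e-04]), 'tool_pos': array([221.40833516, 475.61841379, 243.03229984]), 'tcp_rot': array([-3.14006488e+00, -2.05615748e-04,  2.70577107e+00]), 'contact_force': array([0.77367078, 0.26463513, 0.35266877]), 'moment': array([ 0.02053139, -0.0109595 ,  0.09537168]), 'grip_width': 91.8986135230301}
side {'vfov': 42.97303040767074, 'cx': 258.5104770659748, 'cy': 183.40698357954554, 'cam_to_world': array([[ 9.43646568e-01,  2.24688513e-01, -2.42994294e-01,
         2.59871182e+02],
       [-3.30737973e-01,  6.13650805e-01, -7.16969374e-01,
        -1.01150654e+03],
       [-1.198113
[... 341 characters left out ...]
       [-9.99209467e-01,  2.73131465e-02, -2.88865494e-02,
        -6.93323458e+01],
       [-2.69546155e-02,  6.86338020e-02,  9.97277720e-01,
         1.00250028e+03],
       [ 0.00000000e+00,  0.00000000e+00,  0.00000000e+00,
         1.00000000e+00]])}
wrist {'vfov': 69.40632169090219, 'cx': 251.08577296246946, 'cy': 189.07027305124075, 'cam_to_world': array([[ 4.20490333e-01, -8.69857308e-01, -2.57946008e-01,
         1.52102093e+02],
       [ 9.07297017e-01,  4.03155664e-01,  1.19489053e-01,
         5.07829166e+02],
       [ 5.39682779e-05, -2.84277635e-01,  9.58742000e-01,
         3.84001966e+02],
       [ 0.00000000e+00,  0.00000000e+00,  0.00000000e+00,
         1.00000000e+00]])}
```

View pics/side0.png

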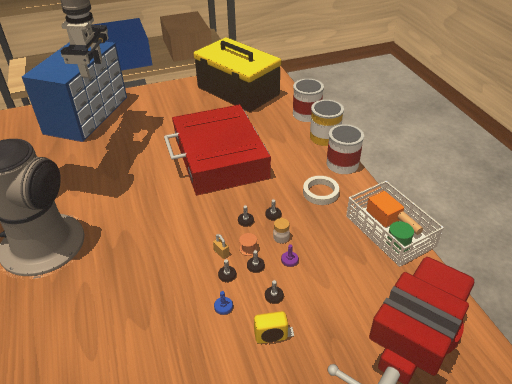

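View pics/top0.png

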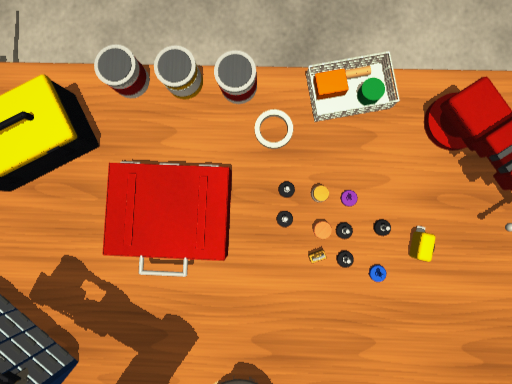

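View pics/wrist0.png

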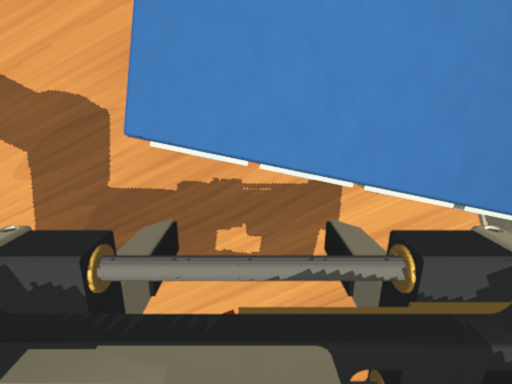

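```bash
cat > h.py <<'E'
import numpy as np, cv2
from plant import *
from scipy.spatial.transform import Rotation as R
def ray(cal,u,v):
    f=192/np.tan(np.radians(cal['vfov'])/2); T=cal['cam_to_world']
    d=np.array([(u-cal['cx'])/f,-(v-cal['cy'])/f,-1.]); d=T[:3,:3]@d
    return T[:3,3],d/np.linalg.norm(d)
def onz(cal,u,v,z):
    o,d=ray(cal,u,v); return o+d*(z-o[2])/d[2]
def tri(obs):
    A=np.zeros((3,3));b=np.zeros(3);L=[]
    for cal,u,v in obs:
        o,d=ray(cal,u,v);P=np.eye(3)-np.outer(d,d);A+=P;b+=P@o;L.append((o,P))
    p=np.linalg.solve(A,b); return p,[float(np.linalg.norm(P@(p-o))) for o,P in L]
def proj(cal,p):
    f=192/np.tan(np.radians(cal['vfov'])/2);T=cal['cam_to_world'];q=T[:3,:3].T@(np.asarray(p,float)-T[:3,3])
    return cal['cx']+f*q[0]/-q[2], cal['cy']-f*q[1]/-q[2]
def shot(n,name):
    c=get_calibration(n); im=capture(n)[:,:,::-1].copy(); cv2.imwrite(f'pics/{name}.png',im); return c,im
def big(im,name,x0,y0,x1,y1,s=4):
    cv2.imwrite(f'pics/{name}.png',cv2.resize(im[y0:y1,x0:x1],None,fx=s,fy=s,interpolation=cv2.INTER_CUBIC))
E
python3 - <<'E'
from h import *
ct=get_calibration('top');cs=get_calibration('side')
im=cv2.imread('pics/top0.png');
big(im,'t_chest',95,150,245,285,5); big(im,'t_feet',260,170,450,290,4)
s=cv2.imread('pics/side0.png'); big(s,'s_chest',155,95,285,205,6); big(s,'s_feet',190,190,310,350,3)
E
```

```text
(no output)
```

View pics/t_chest.png

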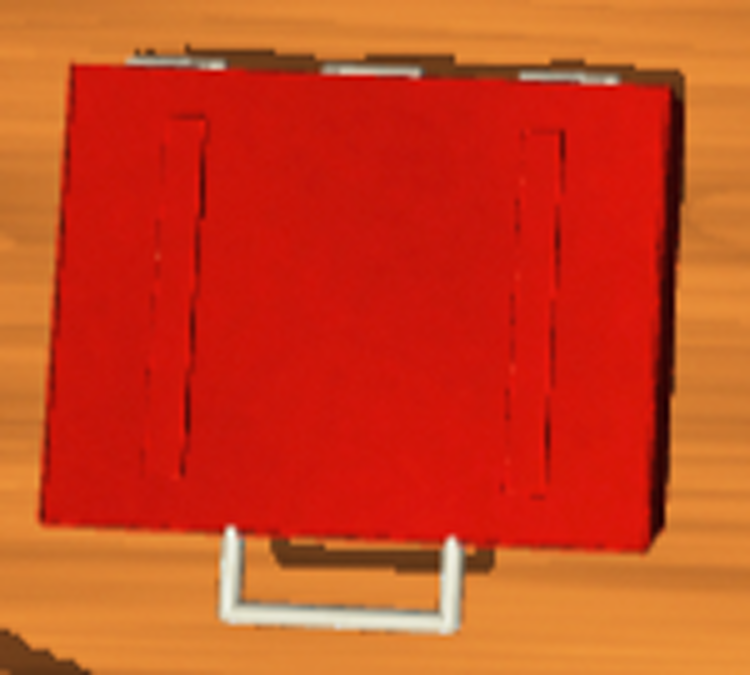

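View pics/t_feet.png

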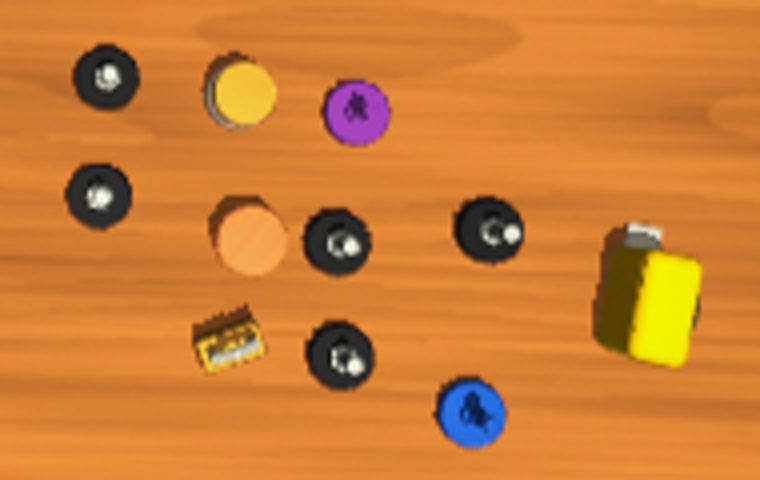

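View pics/s_chest.png

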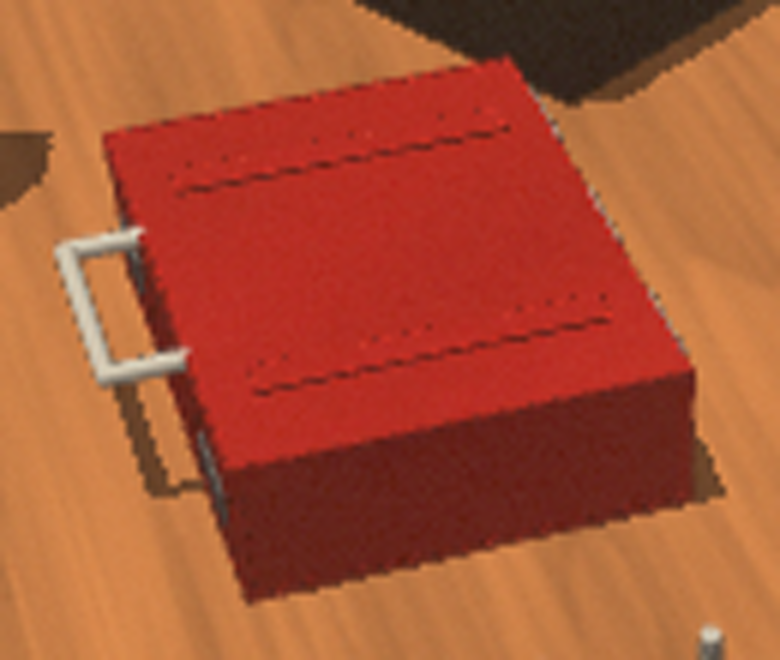

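View pics/s_feet.png

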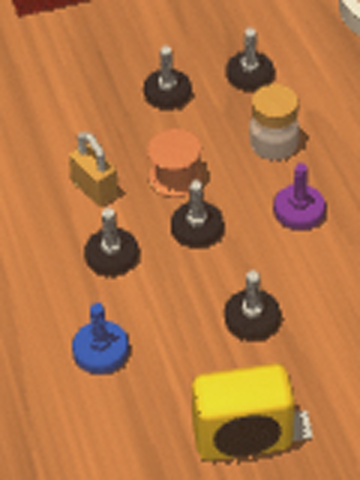

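```bash
python3 - <<'E'
from h import *
np.set_printoptions(precision=1,suppress=True)
ct=get_calibration('top');cs=get_calibration('side')
print(np.array(tri([(ct,0,0)]*1+[(cs,0,0)])[0]))
T=dict(lBL=(109,163),lBR=(229,167),lFR=(224.5,260.2),lFL=(103,254.6),hL=(141,272.4),hR=(185,274.6))
S=dict(hL=(166.3,136.2),hR=(172.5,157.5),lFL=(172.5,117.5),lBL=(240.3,105),lBR=(270.3,157),lFR=(193.3,172.8))
for k in T:
    p,e=tri([(ct,*T[k]),(cs,*S[k])]); print(k,p,np.array(e),onz(ct,*T[k],85 if k[0]=='l' else 80))
A=[(107,73),(99,194),(345,242),(352,364),(512,233)];B=[(250,35),(167,50),(196,186),(109,213),(252,275)]
for n,a,b in zip('ABCDE',A,B):
    a=(260+a[0]/4,170+a[1]/4);b=(190+b[0]/3,190+b[1]/3); p,e=tri([(ct,*a),(cs,*b)]);print(n,p,np.array(e),onz(ct,*a,56))
# bases
C=[(106,77),(98,196),(337,242),(340,355),(488,229)]
for n,a in zip('ABCDE',C): print(n,onz(ct,260+a[0]/4,170+a[1]/4,13))
for n,a in dict(jar=(243,93),purple=(356,113),spool=(250,240),pad=(230,342),blue=(471,412)).items():print(n,onz(ct,260+a[0]/4,170+a[1]/4,40))
E
```

```text
[ 329.4 -197.5  886.7]
lBL [658.6 345.5  79.7] [0.9 0.9] [657.1 343.4  85. ]
lBR [654.6  40.6  81.6] [0.7 0.7] [654.8  40.1  85. ]
lFR [425.1  42.8  85.6] [0.4 0.4] [424.6  43.   85. ]
lFL [428.6 346.5  81.7] [0.5 0.5] [428.5 345.2  85. ]
hL [388.7 248.5  82.7] [0.9 0.9] [387.4 249.8  80. ]
hR [385.8 140.1  79.3] [0.3 0.3] [385.7 140.   80. ]
A [ 608.2 -106.5   47.7] [0. 0.] [ 607.6 -106.2   56. ]
B [ 530.4 -103.2   51.4] [0. 0.] [ 530.5 -103.    56. ]
C [ 504.1 -260.1   47.9] [0.5 0.5] [ 505.  -258.6   56. ]
D [ 428.5 -265.2   50.5] [0.1 0.1] [ 429. -264.   56.]
E [ 513.4 -363.5   53.8] [0.3 0.3] [ 513.8 -362.9   56. ]
A [ 607.8 -107.3   13. ]
B [ 528.6 -103.9   13. ]
C [ 503. -262.   13.]
D [ 429.4 -265.    13. ]
E [ 514.5 -360.6   13. ]
jar [ 598.1 -194.9   40. ]
purple [ 587.2 -267.7   40. ]
spool [ 503.7 -201.2   40. ]
pad [ 438.5 -189.6   40. ]
blue [ 399.4 -342.8   40. ]
```

```bash
cat >> h.py <<'E'
def down(yaw,tilt=0):
    # tool pointing down with yaw; tilt: rotate fingers toward +x (about world -y)
    return R.from_euler('y',-tilt)*R.from_euler('xyz',[np.pi,0,yaw])
def rows(wps):
    """wps: list of (pos,Rot,grip,n) ; interpolates n rows to each; prints 8 rows"""
    o=get_obs();p0=np.array(o['tool_pos']);R0=R.from_euler('xyz',o['tcp_rot'])
    out=[];lp,lv=np.zeros(3),np.zeros(3)
    for p,Rt,g,n in wps:
        d=R0.inv().apply(np.array(p)-p0)/400
        rv=np.degrees((R0.inv()*Rt).as_rotvec())/30 
        m=np.abs(rv).max(); 
        if m>1: rv=rv/m; print('turn clipped',m)
        for i in range(1,n+1):
            out.append(np.r_[lp+(d-lp)*i/n,lv+(rv-lv)*i/n,g])
        lp,lv=d,rv
    assert len(out)==8,len(out)
    print('['+', '.join(','.join(f'{x+0:.3f}'.rstrip('0').rstrip('.') for x in np.round(r,3)) for r in out)+']')
    if np.abs(np.array(out)[:,:6]).max()>1: print("OUT OF RANGE")
def st():
    o=get_obs();print('t',round(o['time'],2),'pos',np.round(o['tool_pos'],1),'rot',np.round(o['tcp_rot'],3),'F',np.round(o['contact_force'],1),'M',np.round(o['moment'],2),'w',round(o['grip_width'],1),'q',np.round(o['joint_positions'],2))
    return o
E
python3 - <<'E'
from h import *
o=get_obs();R0=R.from_euler('xyz',o['tcp_rot'])
rows([((240,455,300),R0,.5,2),((387,195,250),down(o['tcp_rot'][2]-.5),.33,6)])
E
```

```text
[-0.032,-0.014,-0.071,0,0,0,0.5, -0.064,-0.028,-0.142,0,0,0,0.5, -0.165,-0.1,-0.121,0,0,0.159,0.33, -0.266,-0.172,-0.1,-0.001,0,0.318,0.33, -0.368,-0.244,-0.079,-0.001,0,0.477,0.33, -0.469,-0.317,-0.058,-0.001,0,0.637,0.33, -0.57,-0.389,-0.037,-0.002,0,0.796,0.33, -0.671,-0.461,-0.017,-0.002,0,0.955,0.33]
```

Emit:
{"api": "carry_out", "payload": {"moves": [-0.032,-0.014,-0.071,0,0,0,0.5,-0.064,-0.028,-0.142,0,0,0,0.5,-0.165,-0.1,-0.121,0,0,0.159,0.33,-0.266,-0.172,-0.1,0,0,0.318,0.33,-0.368,-0.244,-0.079,0,0,0.477,0.33,-0.469,-0.317,-0.058,0,0,0.637,0.33,-0.57,-0.389,-0.037,0,0,0.796,0.33,-0.671,-0.461,-0.017,0,0,0.955,0.33]}}

```text
time: 0.95
tool_pos: [386.2, 195.5, 250.2]
tcp_rot: [-3.141, 0.0, 2.203]
contact_force: [1.2, -0.1, -0.0]
grip_width: 33.3
```

```bash
python3 - <<'E'
from h import *
o=st()
rows([((387,195,180),down(o['tcp_rot'][2]-.5),.33,8)])
E
```

```text
t 0.95 pos [386.2 195.5 250.2] rot [-3.141  0.     2.203] F [ 1.2 -0.1 -0. ] M [-0.08  0.03  0.03] w 33.3 q [ 0.29  0.17  1.74 -0.    1.23 -0.34]
[0,0,0.022,0,0,0.119,0.33, -0.001,0,0.044,0,0,0.239,0.33, -0.001,0,0.066,-0.001,0,0.358,0.33, -0.001,0.001,0.088,-0.001,0.001,0.477,0.33, -0.001,0.001,0.11,-0.001,0.001,0.597,0.33, -0.002,0.001,0.132,-0.001,0.001,0.716,0.33, -0.002,0.001,0.154,-0.001,0.001,0.836,0.33, -0.002,0.001,0.176,-0.002,0.001,0.955,0.33]
```

Emit:
{"api": "carry_out", "payload": {"moves": [0,0,0.022,0,0,0.119,0.33,0,0,0.044,0,0,0.239,0.33,0,0,0.066,0,0,0.358,0.33,0,0,0.088,0,0,0.477,0.33,0,0,0.11,0,0,0.597,0.33,0,0,0.132,0,0,0.716,0.33,0,0,0.154,0,0,0.836,0.33,0,0,0.176,0,0,0.955,0.33]}}

```text
time: 1.75
tool_pos: [386.0, 195.4, 179.4]
tcp_rot: [-3.141, 0.001, 1.7]
contact_force: [-0.3, 0.4, 0.4]
grip_width: 30.4
```

```bash
python3 - <<'E'
from h import *
o=st()
rows([((387,194.5,130),down(1.559),.33,4),((387,194.5,130),down(1.559),.33,4)])
shot('wrist','w1')
E
```

```text
t 1.75 pos [386.  195.4 179.4] rot [-3.141e+00  1.000e-03  1.700e+00] F [-0.3  0.4  0.4] M [-0.07  0.04  0.04] w 30.4 q [ 0.29  0.25  1.86 -0.    1.04  0.16]
[-0.001,0.001,0.031,0,0,0.067,0.33, -0.001,0.001,0.062,-0.001,0.001,0.135,0.33, -0.002,0.002,0.093,-0.001,0.001,0.202,0.33, -0.002,0.002,0.123,-0.002,0.002,0.269,0.33, -0.002,0.002,0.123,-0.002,0.002,0.269,0.33, -0.002,0.002,0.123,-0.002,0.002,0.269,0.33, -0.002,0.002,0.123,-0.002,0.002,0.269,0.33, -0.002,0.002,0.123,-0.002,0.002,0.269,0.33]
```

View pics/w1.png

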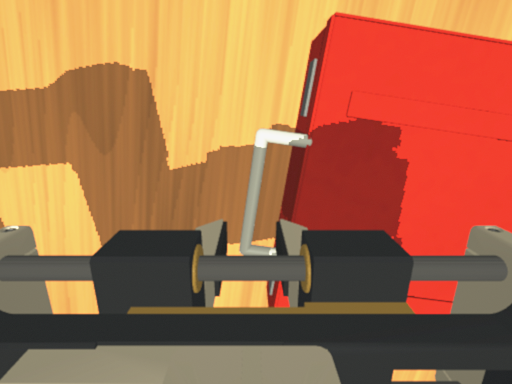

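```bash
python3 - <<'E'
from h import *
c=get_calibration('wrist');ct=get_calibration('top')
print(onz(c,262,137,80), onz(c,246,249,80), tri([(c,262,137),(ct,141,272.4)]), tri([(c,246,249),(ct,185,274.6)]))
E
```

```text
[388.00574914 247.77508367  80.        ] [387.50007264 140.62474915  80.        ] (array([387.94231521, 248.25715897,  84.208073  ]), [0.16438075712527717, 0.16438075712523526]) (array([386.60430027, 140.28411176,  79.94319297]), [0.9439089661561507, 0.9439089661560668])
```

Emit:
{"api": "carry_out", "payload": {"moves": [0,0,0.031,0,0,0.067,0.33,0,0,0.062,0,0,0.135,0.33,0,0,0.093,0,0,0.202,0.33,0,0.002,0.123,0,0,0.269,0.33,0,0.002,0.17,0,0,0.269,0.33,0,0.002,0.2,0,0,0.269,0.33,0,0.002,0.23,0,0,0.269,0.33,0,0.002,0.244,0,0,0.269,0.33]}}

```text
time: 2.6
tool_pos: [385.3, 194.9, 79.7]
tcp_rot: [-3.137, 0.002, 1.557]
contact_force: [-0.4, -0.3, -0.8]
grip_width: 30.2
```

Emit:
{"api": "carry_out", "payload": {"moves": [0,0.004,0,0,0,0,0.2,0,0.004,0,0,0,0,0.1,0,0.004,0,0,0,0,0,0,0.004,0,0,0,0,0,0,0.004,0,0,0,0,0,0,0.004,0,0,0,0,0,0,0.004,0,0,0,0,0,0,0.004,0,0,0,0,0]}}

```text
time: 3.4
tool_pos: [387.3, 195.0, 80.2]
tcp_rot: [-3.138, 0.002, 1.557]
contact_force: [-0.2, -0.4, 5.3]
grip_width: 10.1
```

```bash
python3 - <<'E'
from h import *
o=st()
E
```

```text
t 3.4 pos [387.3 195.   80.2] rot [-3.138e+00  2.000e-03  1.557e+00] F [-0.2 -0.4  5.3] M [-0.05  0.14 -0.03] w 10.1 q [ 0.29  0.41  1.97 -0.    0.77  0.3 ]
```

```bash
cat >> h.py <<'E'
H=np.array([656.5,192.3,75.]); 
def arcpt(th,r=269.3,off=5.5):
    x=-r*np.cos(th)+off*np.sin(th); z=r*np.sin(th)+off*np.cos(th)
    return H+np.array([x*np.cos(-.0115),x*np.sin(-.0115),z])
def arc(th0,th1,tilt0=0,tilt1=0,n=8,g=0):
    rows([(arcpt(th0+(th1-th0)*i/n),down(1.559,tilt0+(tilt1-tilt0)*i/n),g,1) for i in range(1,n+1)]+([(arcpt(th1),down(1.559,tilt1),g,8-n)] if n<8 else []))
E
python3 - <<'E'
from h import *
print(arcpt(0))
arc(0,.2)
E
```

```text
[387.21780727 195.39688174  80.5       ]
[0.001,0,-0.018,-0.007,0.004,-0.004,0, 0.001,0.001,-0.034,-0.007,0.004,-0.004,0, 0.001,0.003,-0.051,-0.007,0.004,-0.004,0, 0.001,0.004,-0.068,-0.007,0.004,-0.004,0, 0.001,0.007,-0.085,-0.007,0.004,-0.004,0, 0.001,0.009,-0.101,-0.007,0.004,-0.004,0, 0.001,0.012,-0.118,-0.007,0.004,-0.004,0, 0.001,0.016,-0.134,-0.007,0.004,-0.004,0]
```

Emit:
{"api": "carry_out", "payload": {"moves": [0.001,0,-0.018,0,0,0,0,0.001,0.001,-0.034,0,0,0,0,0.001,0.003,-0.051,0,0,0,0,0.001,0.004,-0.068,0,0,0,0,0.001,0.007,-0.085,0,0,0,0,0.001,0.009,-0.101,0,0,0,0,0.001,0.012,-0.118,0,0,0,0,0.001,0.016,-0.134,0,0,0,0]}}

```text
time: 4.2
tool_pos: [393.5, 195.0, 134.1]
tcp_rot: [-3.137, 0.003, 1.557]
contact_force: [2.0, -4.1, -5.1]
grip_width: 10.0
```

```bash
python3 - <<'E'
from h import *
st()
print(arcpt(.2))
arc(.2,.5)
E
```

```text
t 4.2 pos [393.5 195.  134.1] rot [-3.137e+00  3.000e-03  1.557e+00] F [ 2.  -4.1 -5.1] M [-0.75 -0.1   0.03] w 10.0 q [ 0.29  0.32  1.9  -0.    0.92  0.3 ]
[393.67813196 195.32258473 133.89201696]
[0.001,0.006,-0.024,-0.009,0.005,-0.003,0, 0.001,0.013,-0.048,-0.009,0.005,-0.003,0, 0.001,0.021,-0.072,-0.009,0.005,-0.003,0, 0.001,0.029,-0.096,-0.009,0.005,-0.003,0, 0.001,0.039,-0.119,-0.009,0.005,-0.003,0, 0,0.049,-0.142,-0.009,0.005,-0.003,0, 0,0.06,-0.165,-0.009,0.005,-0.003,0, 0,0.072,-0.187,-0.009,0.005,-0.003,0]
```

Forces are low. Continuing.

Emit:
{"api": "carry_out", "payload": {"moves": [0.001,0.006,-0.024,0,0,0,0,0.001,0.013,-0.048,0,0,0,0,0.001,0.021,-0.072,0,0,0,0,0.001,0.029,-0.096,0,0,0,0,0.001,0.039,-0.119,0,0,0,0,0,0.049,-0.142,0,0,0,0,0,0.06,-0.165,0,0,0,0,0,0.072,-0.187,0,0,0,0]}}

```text
time: 5.0
tool_pos: [421.5, 194.6, 209.2]
tcp_rot: [-3.134, 0.003, 1.557]
contact_force: [-5.0, -3.6, -2.5]
grip_width: 10.0
```

```bash
python3 - <<'E'
from h import *
st()
print(arcpt(.5))
arc(.5,.8)
E
```

```text
t 5.0 pos [421.5 194.6 209.2] rot [-3.134e+00  3.000e-03  1.557e+00] F [-5.  -3.6 -2.5] M [-0.71  1.11  0.02] w 10.0 q [ 0.27  0.27  1.73 -0.    1.15  0.28]
[422.81930953 194.98744641 208.93600164]
[0.001,0.016,-0.021,-0.015,0.006,-0.003,0, 0.001,0.03,-0.042,-0.015,0.006,-0.003,0, 0.001,0.044,-0.063,-0.015,0.006,-0.003,0, 0.001,0.059,-0.083,-0.015,0.006,-0.003,0, 0.001,0.075,-0.103,-0.015,0.006,-0.003,0, 0.001,0.092,-0.122,-0.015,0.006,-0.003,0, 0.001,0.109,-0.14,-0.015,0.006,-0.003,0, 0.001,0.127,-0.158,-0.015,0.006,-0.003,0]
```

Emit:
{"api": "carry_out", "payload": {"moves": [0.001,0.016,-0.021,0,0,0,0,0.001,0.03,-0.042,0,0,0,0,0.001,0.044,-0.063,0,0,0,0,0.001,0.059,-0.083,0,0,0,0,0.001,0.075,-0.103,0,0,0,0,0.001,0.092,-0.122,0,0,0,0,0.001,0.109,-0.14,0,0,0,0,0.001,0.127,-0.158,0,0,0,0]}}

```text
time: 5.8
tool_pos: [469.9, 194.1, 273.3]
tcp_rot: [-3.127, 0.005, 1.558]
contact_force: [-14.2, -6.5, 7.6]
grip_width: 10.0
```

```bash
python3 - <<'E'
from h import *
st()
print(arcpt(.8))
arc(.8,1.1)
E
```

```text
t 5.8 pos [469.9 194.1 273.3] rot [-3.127  0.005  1.558] F [-14.2  -6.5   7.6] M [-1.18  2.61  0.04] w 10.0 q [ 0.24  0.3   1.5  -0.    1.35  0.25]
[472.83448722 194.41224651 272.01588218]
[0.001,0.026,-0.014,-0.028,0.009,-0.002,0, 0.001,0.045,-0.03,-0.028,0.009,-0.002,0, 0.001,0.065,-0.046,-0.028,0.009,-0.002,0, 0.001,0.085,-0.061,-0.028,0.009,-0.002,0, 0.001,0.106,-0.075,-0.028,0.009,-0.002,0, 0.001,0.128,-0.089,-0.028,0.009,-0.002,0, 0.001,0.149,-0.101,-0.028,0.009,-0.002,0, 0.001,0.172,-0.113,-0.028,0.009,-0.002,0]
```

```bash
python3 - <<'E'
from h import *
import h
a=h.arcpt
h.arcpt=lambda t:a(t,272.5)
h.arc(.8,1.1)
E
```

```text
[0.001,0.02,-0.02,-0.028,0.009,-0.002,0, 0.001,0.04,-0.036,-0.028,0.009,-0.002,0, 0.001,0.06,-0.052,-0.028,0.009,-0.002,0, 0.001,0.08,-0.067,-0.028,0.009,-0.002,0, 0.001,0.102,-0.082,-0.028,0.009,-0.002,0, 0.001,0.123,-0.095,-0.028,0.009,-0.002,0, 0.001,0.145,-0.108,-0.028,0.009,-0.002,0, 0.001,0.168,-0.12,-0.028,0.009,-0.002,0]
```

Emit:
{"api": "carry_out", "payload": {"moves": [0.001,0.02,-0.02,0,0,0,0,0.001,0.04,-0.036,0,0,0,0,0.001,0.06,-0.052,0,0,0,0,0.001,0.08,-0.067,0,0,0,0,0.001,0.102,-0.082,0,0,0,0,0.001,0.123,-0.095,0,0,0,0,0.001,0.145,-0.108,0,0,0,0,0.001,0.168,-0.12,0,0,0,0]}}

```text
time: 6.6
tool_pos: [537.0, 193.2, 322.4]
tcp_rot: [-3.126, 0.006, 1.558]
contact_force: [-6.9, -6.2, 4.7]
grip_width: 9.9
```

```bash
python3 - <<'E'
from h import *
import h
o=st()
a=h.arcpt
h.arcpt=lambda t:a(t,272.5)
print(h.arcpt(1.1)); d=o['tool_pos']-h.H; print(np.hypot(d[0],d[2]),np.arctan2(d[2],-d[0]))
h.arc(1.1,1.3)
E
```

```text
t 6.6 pos [537.  193.2 322.4] rot [-3.126  0.006  1.558] F [-6.9 -6.2  4.7] M [-1.13  1.46  0.02] w 9.9 q [ 0.21  0.39  1.23 -0.    1.53  0.23]
[537.80454656 193.66505789 320.34878428]
274.7161998538739 1.1208957794633505
[0.001,0.017,-0.002,-0.03,0.012,-0.002,0, 0.001,0.033,-0.01,-0.03,0.012,-0.002,0, 0.001,0.048,-0.016,-0.03,0.012,-0.002,0, 0.001,0.064,-0.023,-0.03,0.012,-0.002,0, 0.001,0.08,-0.028,-0.03,0.012,-0.002,0, 0.001,0.096,-0.034,-0.03,0.012,-0.002,0, 0.001,0.113,-0.039,-0.03,0.012,-0.002,0, 0.001,0.129,-0.044,-0.03,0.012,-0.002,0]
```

Emit:
{"api": "carry_out", "payload": {"moves": [0.001,0.017,-0.006,0,0,0,0,0.001,0.033,-0.014,0,0,0,0,0.001,0.048,-0.021,0,0,0,0,0.001,0.064,-0.028,0,0,0,0,0.001,0.08,-0.034,0,0,0,0,0.001,0.096,-0.04,0,0,0,0,0.001,0.113,-0.045,0,0,0,0,0.001,0.129,-0.05,0,0,0,0]}}

```text
time: 7.4
tool_pos: [588.8, 192.5, 342.9]
tcp_rot: [-3.126, 0.007, 1.558]
contact_force: [-4.6, -5.0, 2.5]
grip_width: 9.9
```

```bash
python3 - <<'E'
from h import *
import h
o=st()
a=h.arcpt
h.arcpt=lambda t:a(t,275)
print(h.arcpt(1.3)); d=o['tool_pos']-h.H; print(np.hypot(d[0],d[2]),np.arctan2(d[2],-d[0]))
h.arc(1.3,1.48)
shot('side','s_l')
E
```

```text
t 7.4 pos [588.8 192.5 342.9] rot [-3.126  0.007  1.558] F [-4.6 -5.   2.5] M [-0.98  1.    0.05] w 9.9 q [ 0.19  0.49  1.03 -0.    1.64  0.21]
[588.24190596 193.08500269 341.44974455]
276.35735339593293 1.3233590664718369
[0.002,0.014,0,-0.031,0.013,-0.003,0, 0.002,0.029,-0.004,-0.031,0.013,-0.003,0, 0.002,0.044,-0.007,-0.031,0.013,-0.003,0, 0.002,0.059,-0.01,-0.031,0.013,-0.003,0, 0.002,0.074,-0.012,-0.031,0.013,-0.003,0, 0.002,0.09,-0.015,-0.031,0.013,-0.003,0, 0.002,0.105,-0.016,-0.031,0.013,-0.003,0, 0.002,0.12,-0.018,-0.031,0.013,-0.003,0]
```

View pics/s_l.png

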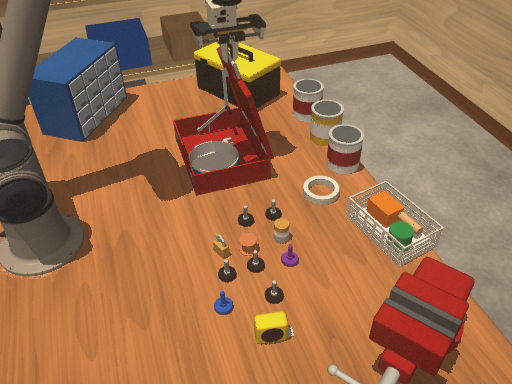

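Emit:
{"api": "carry_out", "payload": {"moves": [0.002,0.014,-0.003,0,0,0,0,0.002,0.029,-0.006,0,0,0,0,0.002,0.044,-0.009,0,0,0,0,0.002,0.059,-0.012,0,0,0,0,0.002,0.074,-0.014,0,0,0,0,0.002,0.09,-0.017,0,0,0,0,0.002,0.105,-0.018,0,0,0,0,0.002,0.12,-0.02,0,0,0,0]}}

```text
time: 8.25
tool_pos: [637.7, 191.8, 352.0]
tcp_rot: [-3.127, 0.007, 1.557]
contact_force: [-3.5, -5.5, 1.1]
grip_width: 9.8
```

```bash
python3 - <<'E'
from h import *
import h
o=st()
d=o['tool_pos']-h.H; print(np.hypot(d[0],d[2]),np.arctan2(d[2],-d[0]))
# stay geometry
L=np.array([-35,25.]);
for th in [1.3,1.4,1.45,1.48,1.5,1.53,1.55,1.57]:
    u=np.array([115,75])+np.array([-150*np.cos(th)-12*np.sin(th),150*np.sin(th)-12*np.cos(th)])
    v=u-L;dd=np.linalg.norm(v);s=v/dd;hh=np.sqrt(max(0,122**2-dd**2/4));n=np.array([s[1],-s[0]])
    k=L+v/2+n*hh; print(th,dd,k,np.arctan2(*(k-L)[::-1]))
shot('side','s_l2')
E
```

```text
t 8.25 pos [637.7 191.8 352. ] rot [-3.127  0.007  1.557] F [-3.5 -5.5  1.1] M [-0.97  0.94  0.03] w 9.8 q [ 0.18  0.6   0.82 -0.    1.74  0.19]
277.65590206896303 1.5030943760148714
1.3 215.10489866876594 [65.37825196 94.34123257] 0.6045243134506777
1.4 225.88856748378683 [61.31703805 99.88009203] 0.6608286216943279
1.45 231.07076871178703 [ 58.49266011 103.37807413] 0.6976822305739825
1.48 234.11111160617298 [ 56.34464372 105.87123137] 0.724657370324068
1.5 236.10883958513358 [ 54.61933851 107.77906839] 0.7457418571321162
1.53 239.06117848101837 [ 51.31502914 111.21899875] 0.7848415753143848
1.55 240.99961383217155 [ 48.2479845  114.18392835] 0.8198094308935977
1.57 242.913989081294 [ 43.40635023 118.46894802] 0.8728116159422707
```

View pics/s_l2.png

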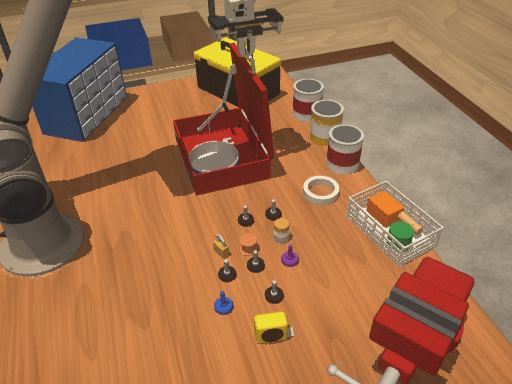

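Emit:
{"api": "carry_out", "payload": {"moves": [0.002,0.01,-0.001,0,0,0,0,0.002,0.02,-0.001,0,0,0,0,0.002,0.026,-0.001,0,0,0,0,0.002,0.026,-0.001,0,0,0,0,0.002,0.026,-0.001,0,0,0,0.33,0.002,0.026,-0.001,0,0,0,0.33,0.002,0.026,-0.001,0,0,0,0.33,0.002,0.026,-0.06,0,0,0,0.33]}}

```text
time: 9.1
tool_pos: [648.6, 193.0, 373.0]
tcp_rot: [-3.122, 0.008, 1.557]
contact_force: [0.3, 0.5, -0.1]
grip_width: 29.7
```

```bash
python3 - <<'E'
from h import *
o=st()
p=o['tool_pos']
R0=R.from_euler('xyz',o['tcp_rot'])
c,im=shot('side','s_l3')
big(im,'s_l3b',165,30,285,200,4)
rows([(p+[0,0,60],R0,.33,2),((480,200,420),down(1.559),.33,6)])
E
```

```text
t 9.1 pos [648.6 193.  373. ] rot [-3.122  0.008  1.557] F [ 0.3  0.5 -0.1] M [-0.13  0.02  0.02] w 29.7 q [ 0.18  0.63  0.71 -0.    1.82  0.19]
[-0.001,-0.002,-0.067,0.009,-0.002,0,0.33, -0.001,-0.003,-0.134,0.018,-0.004,0,0.33, 0.001,-0.074,-0.128,0.012,-0.001,-0.001,0.33, 0.003,-0.144,-0.121,0.006,0.001,-0.001,0.33, 0.005,-0.214,-0.115,0,0.004,-0.002,0.33, 0.007,-0.284,-0.109,-0.007,0.006,-0.003,0.33, 0.009,-0.355,-0.103,-0.013,0.008,-0.003,0.33, 0.011,-0.425,-0.097,-0.019,0.011,-0.004,0.33]
```

View pics/s_l3b.png

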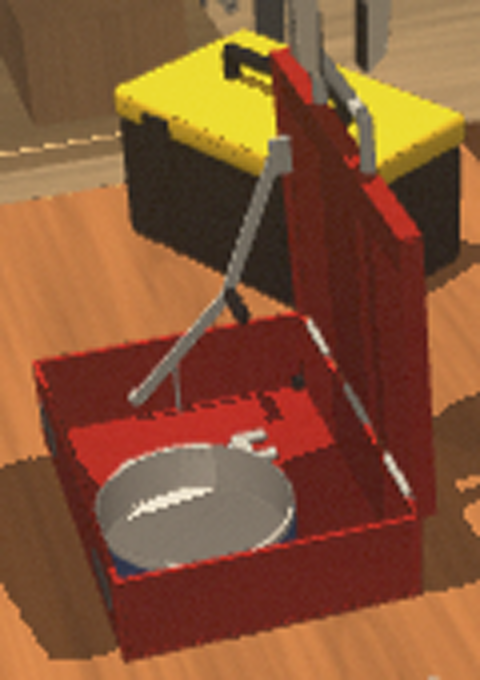

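Emit:
{"api": "carry_out", "payload": {"moves": [0,-0.002,-0.067,0,0,0,0.33,0,-0.003,-0.134,0,0,0,0.33,0,-0.074,-0.128,0,0,0,0.33,0,-0.144,-0.121,0,0,0,0.33,0,-0.214,-0.115,0,0,0,0.33,0,-0.284,-0.109,0,0,0,0.33,0,-0.355,-0.103,0,0,0,0.33,0,-0.425,-0.097,0,0,0,0.33]}}

```text
time: 9.95
tool_pos: [478.6, 196.0, 420.3]
tcp_rot: [-3.133, 0.005, 1.557]
contact_force: [-0.2, -0.3, -0.5]
grip_width: 30.5
```

```bash
python3 - <<'E'
from h import *
o=st()
c,im=shot('wrist','w2')
c,im=shot('top','t2'); big(im,'t2b',90,110,250,270,4)
E
```

```text
t 9.95 pos [478.6 196.  420.3] rot [-3.133  0.005  1.557] F [-0.2 -0.3 -0.5] M [-0.03  0.03 -0.02] w 30.5 q [ 0.24  0.26  1.16 -0.    1.73  0.25]
```

View pics/w2.png

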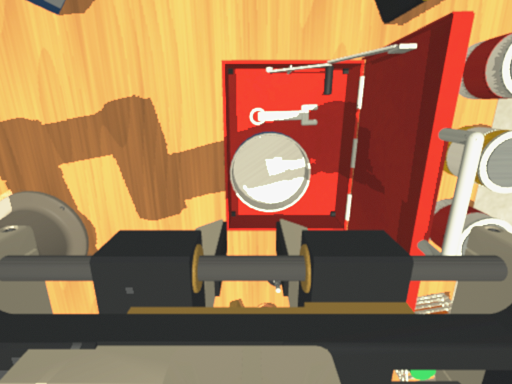

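View pics/t2b.png

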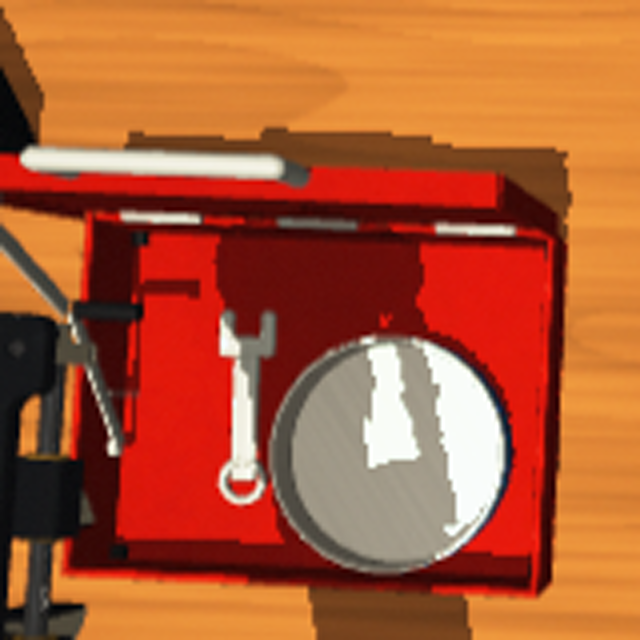

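```bash
python3 - <<'E'
from h import *
np.set_printoptions(precision=1,suppress=True)
c=get_calibration('wrist');ct=get_calibration('top');cs=get_calibration('side')
print('tip inner',tri([(c,328,95),(ct,125,187.8),(cs,225.5,109.5)]))
print('tip inner',tri([(c,328,95),(ct,125,187.8)]))
print('outer',tri([(c,329,66),(ct,109,187.8),(cs,222,102.5)]))
print('tin',tri([(c,271,171),(ct,188,223.4)]),onz(ct,188,223.4,49),onz(c,271,171,49))
print('handle top',[onz(ct,90+20/4,110+160/4,345),onz(ct,90+285/4,110+167/4,345)])
E
```

```text
tip inner (array([594. , 288.6, 110.4]), [0.9689978006207616, 0.5055776820041664, 1.174295512314451])
tip inner (array([594.2, 288.1, 113. ]), [0.05618631515857898, 0.0561863151585575])
outer (array([593. , 328.4, 112.8]), [0.6460292882095068, 0.9252158815351578, 0.3683235917071368])
tin (array([511.7, 149.9,  29. ]), [1.9670494161430685, 1.9670494161430947]) [510.5 145.   49. ] [512.3 154.9  49. ]
handle top [array([648.1, 253.5, 345. ]), array([647.9, 132.4, 345. ])]
```

```bash
python3 - <<'E'
from h import *
from scipy.optimize import least_squares
# x,y,z,q2,q3
D=np.array([[221.4,475.6,243,.3427,1.525],[386.2,195.5,250.2,.17,1.74],[386,195.4,179.4,.25,1.86],[387.3,195,80.2,.41,1.97],[393.5,195,134.1,.32,1.9],[421.5,194.6,209.2,.27,1.73],[469.9,194.1,273.3,.3,1.5],[537,193.2,322.4,.39,1.23],[588.8,192.5,342.9,.49,1.03],[637.7,191.8,352,.60,.82],[648.6,193,373,.63,.71],[478.6,196,420.3,.26,1.16]])
r=np.sqrt(D[:,0]**2+D[:,1]**2-77**2)
def f(p):
    a1,a2,a3,d,H=p
    s=D[:,3]+D[:,4]+d
    return np.r_[a1+a2*np.sin(D[:,3])+a3*np.sin(s)-r, H+a2*np.cos(D[:,3])+a3*np.cos(s)-D[:,2]]
for x0 in ([0,400,400,0,0],[0,300,500,.2,100]):
    s=least_squares(f,x0,loss='soft_l1');print(s.x,s.cost,np.abs(s.fun).max())
E
```

```text
[ 2.87769186e+00  4.93375242e+02  3.80654157e+02  1.21833800e-01
 -6.69517049e+01] 12.039487684546184 3.5752235137098864
[ 2.87768006e+00  4.93375258e+02  3.80654161e+02  1.21833787e-01
 -6.69517225e+01] 12.03948768455442 3.575221793341541
```

```bash
python3 - <<'E'
from h import *
rows([((480,215,380),down(1.557+.52),1,5),((480,215,380),down(1.557+.52),1,3)])
E
```

```text
[0.009,0.002,0.021,-0.003,0.001,-0.198,1, 0.019,0.003,0.041,-0.007,0.002,-0.396,1, 0.028,0.005,0.062,-0.01,0.003,-0.594,1, 0.038,0.006,0.083,-0.014,0.003,-0.792,1, 0.047,0.008,0.103,-0.017,0.004,-0.99,1, 0.047,0.008,0.103,-0.017,0.004,-0.99,1, 0.047,0.008,0.103,-0.017,0.004,-0.99,1, 0.047,0.008,0.103,-0.017,0.004,-0.99,1]
```

Emit:
{"api": "carry_out", "payload": {"moves": [0.009,0.002,0.021,0,0,-0.198,1,0.019,0.003,0.041,0,0,-0.396,1,0.028,0.005,0.062,0,0,-0.594,1,0.038,0.006,0.083,0,0,-0.792,1,0.047,0.008,0.103,0,0,-0.99,1,0.047,0.008,0.103,0,0,-0.99,1,0.047,0.008,0.103,0,0,-0.99,1,0.047,0.008,0.103,0,0,-0.99,1]}}

```text
time: 10.85
tool_pos: [480.6, 214.9, 380.7]
tcp_rot: [-3.134, 0.0, 2.075]
contact_force: [0.2, 0.4, 1.0]
grip_width: 89.1
```

Emit:
{"api": "carry_out", "payload": {"moves": [0,0,0.021,0,0,-0.2,1,0,0,0.041,0,0,-0.4,1,0,0,0.062,0,0,-0.6,1,0,0,0.083,0,0,-0.8,1,0,0,0.103,0,0,-1,1,0,0,0.12,0,0,-1,1,0,0,0.13,0,0,-1,1,0,0,0.13,0,0,-1,1]}}

```text
time: 11.65
tool_pos: [480.2, 214.5, 328.4]
tcp_rot: [-3.134, -0.004, 2.596]
contact_force: [-0.2, -0.0, -0.2]
grip_width: 91.9
```

```bash
python3 - <<'E'
from h import *
o=st()
c,im=shot('wrist','w3')
rows([((520,231,300),down(3.13),1,6),((520,231,300),down(3.13),1,2)])
E
```

```text
t 11.65 pos [480.2 214.5 328.4] rot [-3.134 -0.004  2.596] F [-0.2 -0.  -0.2] M [-0.05 -0.04  0.02] w 91.9 q [ 0.28  0.3   1.36 -0.    1.5  -0.75]
turn clipped 1.0187927610256287
turn clipped 1.0187927610256287
[-0.011,0.014,0.012,-0.002,-0.002,-0.167,1, -0.021,0.029,0.024,-0.004,-0.003,-0.333,1, -0.032,0.043,0.036,-0.005,-0.005,-0.5,1, -0.043,0.058,0.047,-0.007,-0.007,-0.667,1, -0.053,0.072,0.059,-0.009,-0.008,-0.833,1, -0.064,0.087,0.071,-0.011,-0.01,-1,1, -0.064,0.087,0.071,-0.011,-0.01,-1,1, -0.064,0.087,0.071,-0.011,-0.01,-1,1]
```

View pics/w3.png

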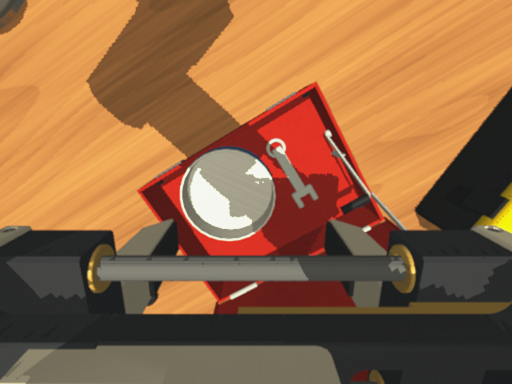

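Emit:
{"api": "carry_out", "payload": {"moves": [-0.011,0.014,0.012,0,0,-0.167,1,-0.021,0.029,0.024,0,0,-0.333,1,-0.032,0.043,0.036,0,0,-0.5,1,-0.043,0.058,0.047,0,0,-0.667,1,-0.053,0.072,0.059,0,0,-0.833,1,-0.064,0.087,0.071,0,0,-1,1,-0.064,0.087,0.071,0,0,-1,1,-0.064,0.087,0.071,0,0,-1,1]}}

```text
time: 12.5
tool_pos: [520.1, 231.0, 300.4]
tcp_rot: [-3.138, -0.006, 3.117]
contact_force: [-0.2, 0.2, 0.8]
grip_width: 91.8
```

```bash
python3 - <<'E'
from h import *
o=st()
rows([((546,231,262),down(3.13,.42),1,5),((546,231,262),down(3.13,.42),1,3)])
E
```

```text
t 12.5 pos [520.1 231.  300.4] rot [-3.138 -0.006  3.117] F [-0.2  0.2  0.8] M [ 0.11 -0.04 -0.01] w 91.8 q [ 0.28  0.39  1.29 -0.    1.47 -1.26]
[-0.013,0,0.019,-0.004,-0.163,-0.005,1, -0.026,0.001,0.038,-0.009,-0.326,-0.009,1, -0.039,0.001,0.057,-0.013,-0.489,-0.014,1, -0.052,0.002,0.076,-0.018,-0.652,-0.018,1, -0.065,0.002,0.096,-0.022,-0.814,-0.023,1, -0.065,0.002,0.096,-0.022,-0.814,-0.023,1, -0.065,0.002,0.096,-0.022,-0.814,-0.023,1, -0.065,0.002,0.096,-0.022,-0.814,-0.023,1]
```

Emit:
{"api": "carry_out", "payload": {"moves": [-0.013,0,0.019,0,-0.163,0,1,-0.026,0.001,0.038,0,-0.326,0,1,-0.039,0.001,0.057,0,-0.489,0,1,-0.052,0.002,0.076,0,-0.652,0,1,-0.065,0.002,0.096,0,-0.814,0,1,-0.065,0.002,0.096,0,-0.814,-0.02,1,-0.065,0.002,0.096,0,-0.814,-0.02,1,-0.065,0.002,0.096,-0.02,-0.814,-0.02,1]}}

```text
time: 13.3
tool_pos: [546.6, 231.3, 263.1]
tcp_rot: [3.136, 0.42, 3.126]
contact_force: [0.4, 0.0, -0.4]
grip_width: 92.0
```

```bash
python3 - <<'E'
from h import *
o=st()
c,im=shot('wrist','w4')
R0=R.from_euler('xyz',o['tcp_rot']);print(R0.as_matrix()[:,2])
t=.42;d=np.array([np.sin(t),0,-np.cos(t)])
P=np.array([593+20*np.cos(t),231,112+20*np.sin(t)])-3*d
print(P)
rows([(P-60*d,down(3.13,t),1,5),(P-60*d,down(3.13,t),1,3)])
E
```

```text
t 13.3 pos [546.6 231.3 263.1] rot [3.136 0.42  3.126] F [ 0.4  0.  -0.4] M [ 0.04  0.26 -0.01] w 92.0 q [ 0.34  0.27  1.65 -0.19  0.83 -1.12]
[ 4.08107380e-01 -2.92437913e-04 -9.12933886e-01]
[610.03849745 231.         122.89447588]
[0,0,0.047,0,0,-0.001,1, -0.001,0,0.094,0,0,-0.002,1, -0.001,0,0.141,0,0,-0.003,1, -0.002,0,0.187,0,0.001,-0.004,1, -0.002,0,0.234,0,0.001,-0.005,1, -0.002,0,0.234,0,0.001,-0.005,1, -0.002,0,0.234,0,0.001,-0.005,1, -0.002,0,0.234,0,0.001,-0.005,1]
```

View pics/w4.png

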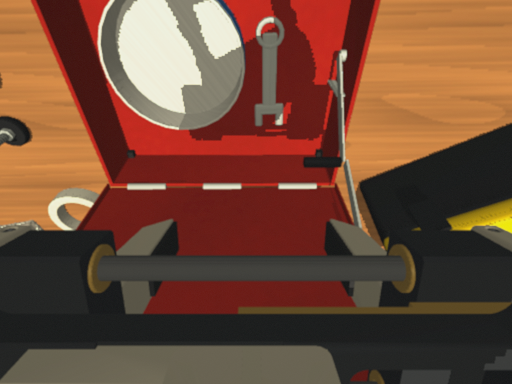

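```bash
python3 - <<'E'
from h import *
c=get_calibration('wrist');ct=get_calibration('top');cs=get_calibration('side')
print(tri([(c,304,161.5),(ct,125,187.8),(cs,225.5,109.5)]), tri([(c,304,161.5),(ct,125,187.8)]))
print(tri([(c,342,161.5),(ct,109,187.8)]))
st()
E
```

```text
(array([593.94265968, 289.28290484, 110.10408141]), [0.7529556748427737, 0.3423167894174387, 1.0241564759559305]) (array([594.29156975, 289.15422334, 110.75257458]), [0.20665859059410788, 0.20665859059405126])
(array([593.16344421, 328.83809685, 112.76137434]), [1.2946099897751648, 1.2946099897751677])
t 13.35 pos [546.6 231.  262.9] rot [3.135 0.42  3.126] F [0.5 0.  0.9] M [-0.01  0.22 -0.  ] w 91.8 q [ 0.34  0.27  1.65 -0.18  0.83 -1.12]
```

Emit:
{"api": "carry_out", "payload": {"moves": [0,0,0.047,0,0,0,1,0,0,0.094,0,0,0,1,0,0,0.141,0,0,0,1,-0.002,0,0.187,0,0,0,1,-0.002,0,0.234,0,0,0,1,-0.002,0,0.234,0,0,0,1,-0.002,0,0.234,0,0,0,1,-0.002,0,0.234,0,0,0,1]}}

```text
time: 14.15
tool_pos: [586.0, 231.2, 179.1]
tcp_rot: [3.134, 0.422, 3.126]
contact_force: [-0.8, -0.3, 0.3]
grip_width: 92.1
```

```bash
python3 - <<'E'
from h import *
o=st()
c,im=shot('wrist','w5')
c,im=shot('side','s5');big(im,'s5b',165,30,285,200,4)
t=.42;d=np.array([np.sin(t),0,-np.cos(t)])
P=np.array([593.7+20*np.cos(t),233,112+20*np.sin(t)])-3*d
print(P)
rows([(P,down(3.13,t),1,6),(P,down(3.13,t),1,2)])
E
```

```text
t 14.15 pos [586.  231.2 179.1] rot [3.134 0.422 3.126] F [-0.8 -0.3  0.3] M [0.03 0.27 0.01] w 92.1 q [ 0.31  0.42  1.68 -0.21  0.65 -1.1 ]
[610.73849745 233.         122.89447588]
[0,0.001,0.026,0,0.001,-0.001,1, 0,0.001,0.051,0.001,0.001,-0.002,1, 0,0.002,0.077,0.001,0.002,-0.003,1, 0.001,0.003,0.102,0.001,0.003,-0.003,1, 0.001,0.004,0.128,0.001,0.003,-0.004,1, 0.001,0.004,0.154,0.002,0.004,-0.005,1, 0.001,0.004,0.154,0.002,0.004,-0.005,1, 0.001,0.004,0.154,0.002,0.004,-0.005,1]
```

View pics/w5.png

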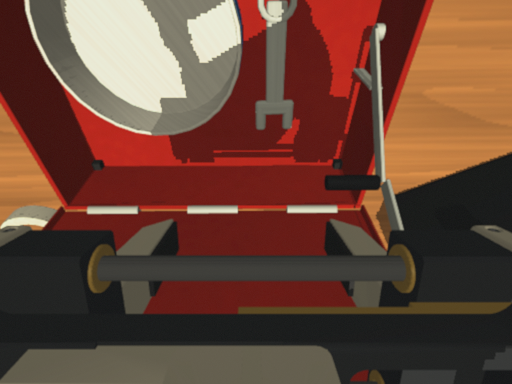

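View pics/s5b.png

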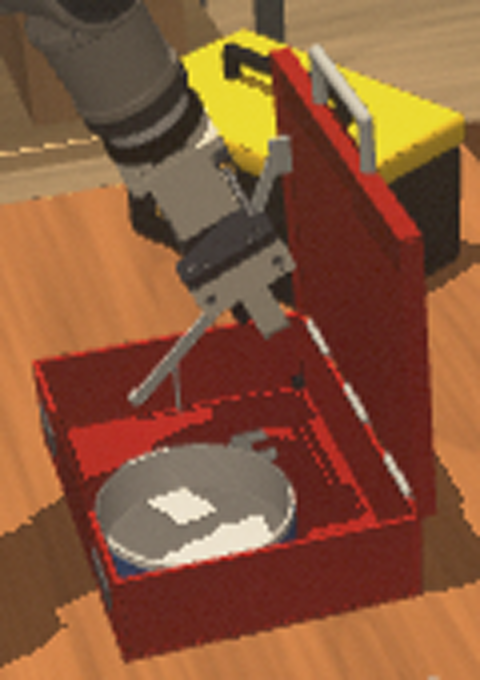

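Side view shows the lid staying up, wrist view the knob at (325–380,182) just in line with the right-hand finger. Descend.

Emit:
{"api": "carry_out", "payload": {"moves": [0,0.001,0.026,0,0,0,1,0,0.001,0.051,0,0,0,1,0,0.002,0.077,0,0,0,1,0.001,0.003,0.102,0,0,0,1,0.001,0.004,0.128,0,0,0,1,0.001,0.004,0.154,0,0,0,1,0.001,0.004,0.154,0,0,0,1,0.001,0.004,0.154,0,0,0,1]}}

```text
time: 15.05
tool_pos: [610.7, 232.8, 122.3]
tcp_rot: [3.135, 0.421, 3.126]
contact_force: [-0.1, 0.1, 0.7]
grip_width: 91.8
```

```bash
python3 - <<'E'
from h import *
o=st()
c,im=shot('wrist','w6')
t=.42
p=o['tool_pos'].copy();p[0]=610.7;p[1]=233;p[2]=123
# follow tangent circle shift
R_=down(3.13,t)
sh=lambda s:p+np.array([-s*.80,0,s*.60])
rows([(sh(s),R_,1,1) for s in (4,8,12,16,20,24,28,30)])
E
```

```text
t 15.05 pos [610.7 232.8 122.3] rot [3.135 0.421 3.126] F [-0.1  0.1  0.7] M [ 0.01  0.26 -0.03] w 91.8 q [ 0.3   0.53  1.67 -0.24  0.54 -1.07]
[0.005,0,-0.009,0.002,0.004,-0.005,1, 0.01,0,-0.018,0.002,0.004,-0.005,1, 0.015,0,-0.027,0.002,0.004,-0.005,1, 0.02,0,-0.035,0.002,0.004,-0.005,1, 0.024,0,-0.044,0.002,0.004,-0.005,1, 0.029,0,-0.053,0.002,0.004,-0.005,1, 0.034,0,-0.062,0.002,0.004,-0.005,1, 0.036,0,-0.066,0.002,0.004,-0.005,1]
```

View pics/w6.png

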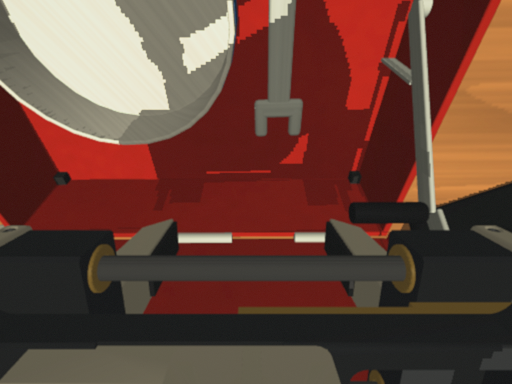

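```bash
python3 - <<'E'
from h import *
t=.42
R_=down(3.13,t);p=np.array([610.7,233,122.5])
rows([(p+np.array([-x,0,z]),R_,1,1) for x,z in ((2.5,0),(5,.5),(7.5,2),(10,3.5),(12.5,5),(15,6.5),(17,8),(17,8))])
E
```

```text
[0.006,0,-0.002,0.002,0.004,-0.005,1, 0.012,0,-0.006,0.002,0.004,-0.005,1, 0.016,0,-0.012,0.002,0.004,-0.005,1, 0.02,0,-0.018,0.002,0.004,-0.005,1, 0.024,0,-0.024,0.002,0.004,-0.005,1, 0.028,0,-0.03,0.002,0.004,-0.005,1, 0.031,0,-0.035,0.002,0.004,-0.005,1, 0.031,0,-0.035,0.002,0.004,-0.005,1]
```

Emit:
{"api": "carry_out", "payload": {"moves": [0.006,0,-0.002,0,0,0,1,0.012,0,-0.006,0,0,0,1,0.016,0,-0.012,0,0,0,1,0.02,0,-0.018,0,0,0,1,0.024,0,-0.024,0,0,0,1,0.028,0,-0.03,0,0,0,1,0.031,0,-0.035,0,0,0,1,0.031,0,-0.035,0,0,0,1]}}

```text
time: 15.9
tool_pos: [595.4, 233.3, 132.9]
tcp_rot: [3.132, 0.427, 3.125]
contact_force: [4.5, -1.6, 4.1]
grip_width: 91.8
```

```bash
python3 - <<'E'
from h import *
o=st()
c,im=shot('wrist','w7')
t=.42
R_=down(3.13,t);p=o['tool_pos']
rows([(p+np.array([-x,0,z]),R_,1,1) for x,z in ((2,1.5),(4,3),(6,4),(8,5),(10,6),(12,7),(13,7.5),(13,7.5))])
E
```

```text
t 15.9 pos [595.4 233.3 132.9] rot [3.132 0.427 3.125] F [ 4.5 -1.6  4.1] M [-0.01 -0.61 -0.35] w 91.8 q [ 0.31  0.49  1.71 -0.25  0.54 -1.06]
[0.003,0,-0.006,0.005,0.014,-0.007,1, 0.006,0,-0.011,0.005,0.014,-0.007,1, 0.009,0,-0.016,0.005,0.014,-0.007,1, 0.013,0,-0.02,0.005,0.014,-0.007,1, 0.016,0,-0.024,0.005,0.014,-0.007,1, 0.02,0,-0.029,0.005,0.014,-0.007,1, 0.022,0,-0.031,0.005,0.014,-0.007,1, 0.022,0,-0.031,0.005,0.014,-0.007,1]
```

View pics/w7.png

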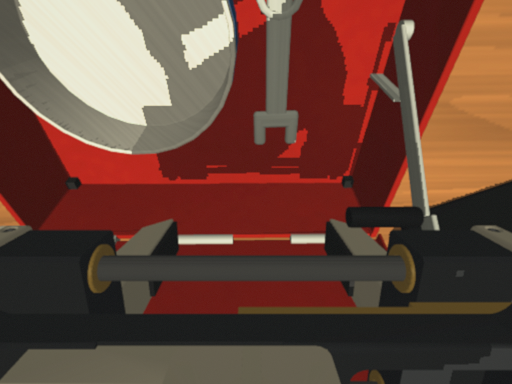

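Emit:
{"api": "carry_out", "payload": {"moves": [0.003,0,-0.006,0,0,0,1,0.006,0,-0.011,0,0,0,1,0.009,0,-0.016,0,0,0,1,0.013,0,-0.02,0,0,0,1,0.016,0,-0.024,0,0,0,1,0.02,0,-0.029,0,0,0,1,0.022,0,-0.031,0,0,0,1,0.022,0,-0.031,0,0,0,1]}}

```text
time: 16.75
tool_pos: [583.7, 233.6, 142.3]
tcp_rot: [3.131, 0.432, 3.124]
contact_force: [5.5, -2.2, 5.6]
grip_width: 91.7
```

```bash
python3 - <<'E'
from h import *
o=st()
c,im=shot('wrist','w8')
c,im=shot('side','s8');big(im,'s8b',165,30,285,200,4)
t=.42
R_=down(3.13,t);p=o['tool_pos']
rows([(p+np.array([-x,0,z]),R_,1,1) for x,z in ((2,1),(4,2),(6,3),(8,3.5),(8,3.5),(8,3.5),(8,3.5),(8,3.5))])
E
```

```text
t 16.75 pos [583.7 233.6 142.3] rot [3.131 0.432 3.124] F [ 5.5 -2.2  5.6] M [-0.04 -0.9  -0.5 ] w 91.7 q [ 0.32  0.46  1.73 -0.25  0.55 -1.05]
[0.003,0,-0.004,0.007,0.022,-0.009,1, 0.007,0,-0.009,0.007,0.022,-0.009,1, 0.01,0,-0.013,0.007,0.022,-0.009,1, 0.014,0,-0.016,0.007,0.022,-0.009,1, 0.014,0,-0.016,0.007,0.022,-0.009,1, 0.014,0,-0.016,0.007,0.022,-0.009,1, 0.014,0,-0.016,0.007,0.022,-0.009,1, 0.014,0,-0.016,0.007,0.022,-0.009,1]
```

View pics/w8.png

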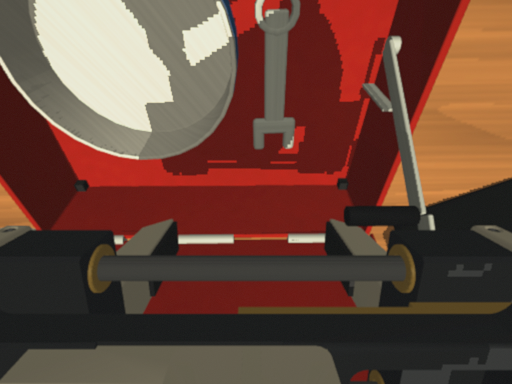

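View pics/s8b.png

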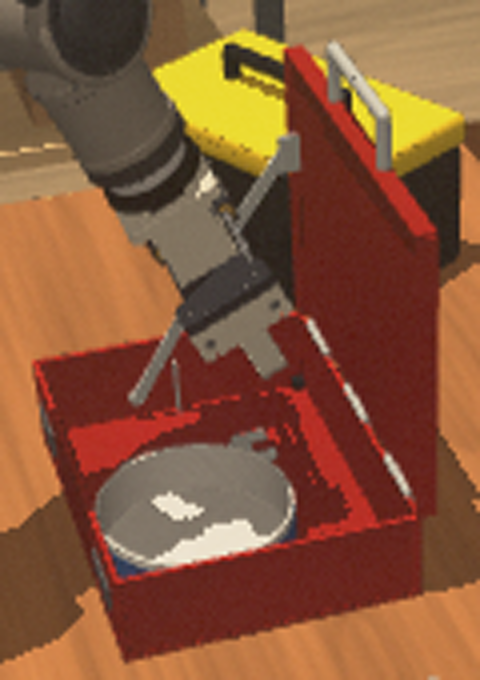

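Emit:
{"api": "carry_out", "payload": {"moves": [0.003,0,-0.004,0,0,0,1,0.007,0,-0.009,0,0,0,1,0.01,0,-0.012,0,0,0,1,0.014,0,-0.014,0,0,0,1,0.014,0,-0.014,0,0,0,1,0.014,0,-0.014,0,0,0,1,0.014,0,-0.014,0,0,0,1,0.014,0,-0.014,0,0,0,1]}}

```text
time: 17.65
tool_pos: [576.0, 233.4, 145.5]
tcp_rot: [3.131, 0.432, 3.124]
contact_force: [0.6, -4.8, 6.0]
grip_width: 91.6
```

```bash
python3 - <<'E'
from h import *
o=st()
c,im=shot('wrist','w9')
c,im=shot('side','s9');big(im,'s9b',165,30,285,200,4)
E
```

```text
t 17.65 pos [576.  233.4 145.5] rot [3.131 0.432 3.124] F [ 0.6 -4.8  6. ] M [-0.25 -0.28 -0.33] w 91.6 q [ 0.33  0.45  1.75 -0.25  0.55 -1.04]
```

View pics/w9.png

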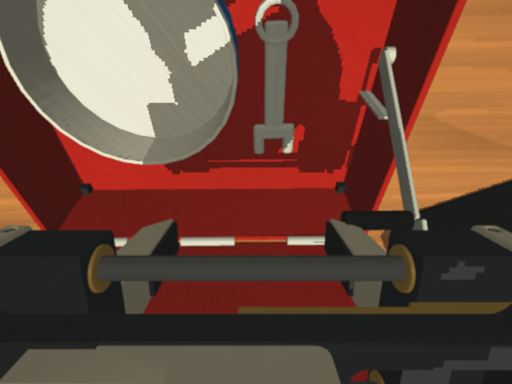

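View pics/s9b.png

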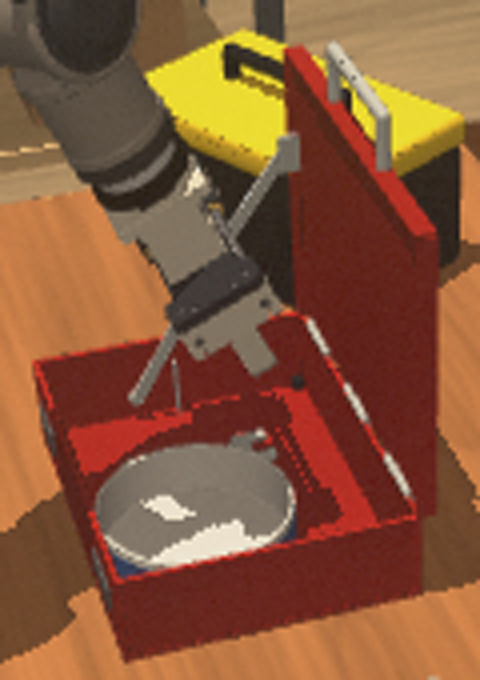

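```bash
python3 - <<'E'
from h import *
c=get_calibration('wrist')
o,d=ray(c,343,218.5); s=(289-o[1])/d[1]; print(o+d*s)
cs=get_calibration('side')
c,im=shot('top','t9');big(im,'t9b',90,110,250,270,4)
st()
# project expected locked/straight knob to wrist
c=get_calibration('wrist')
for X,Z in ((51,111),(43,118.5),(34,125),(29,128.5)): print(X,proj(c,(541.6+X+1.3,289,Z)))
E
```

```text
[571.73951167 289.         127.9939951 ]
t 17.8 pos [576.  233.4 145.5] rot [3.131 0.432 3.124] F [ 0.9 -3.7  7.1] M [-0.26 -0.34 -0.36] w 91.6 q [ 0.33  0.45  1.75 -0.25  0.55 -1.04]
51 (np.float64(330.1774965719643), np.float64(222.1002918026913))
43 (np.float64(334.8536874158031), np.float64(222.4618667348391))
34 (np.float64(340.03935777708534), np.float64(220.58719033109335))
29 (np.float64(343.16315939459906), np.float64(219.30355985710753))
```

View pics/t9b.png

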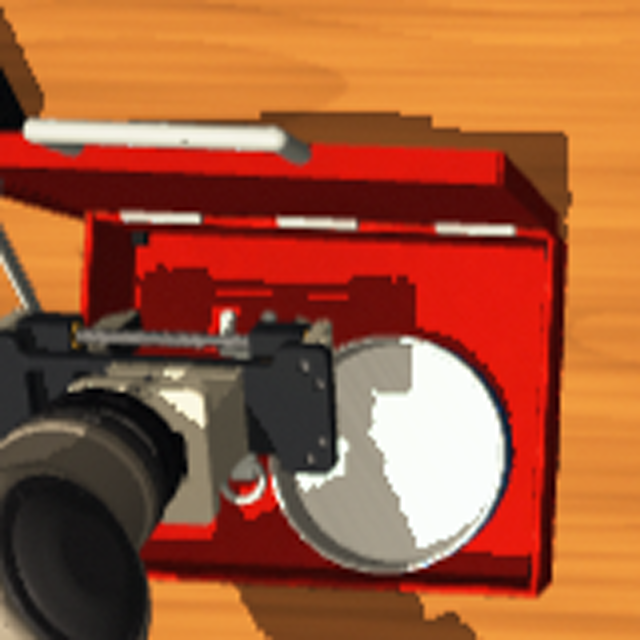

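Emit:
{"api": "carry_out", "payload": {"moves": [0.003,0,-0.001,0,0,0,1,0.006,0,-0.003,0,0,0,1,0.009,0,-0.005,0,0,0,1,0.009,0,-0.005,0,0,0,1,0.009,0,-0.005,0,0,0,1,0.009,0,-0.005,0,0,0,1,0.009,0,-0.005,0,0,0,1,0.009,0,-0.005,0,0,0,1]}}

```text
time: 18.6
tool_pos: [571.5, 233.4, 145.4]
tcp_rot: [3.132, 0.431, 3.124]
contact_force: [-2.6, -0.5, -0.1]
grip_width: 91.9
```

```bash
python3 - <<'E'
from h import *
o=st();p=o['tool_pos']
c,im=shot('wrist','w10')
d=R.from_euler('xyz',o['tcp_rot']).as_matrix()[:,2]
R0=R.from_euler('xyz',o['tcp_rot'])
p1=p+np.array([9,0,4]);p2=p1-80*d
rows([(p1,R0,1,2),(p2,R0,1,5),(p2,R0,1,1)])
E
```

```text
t 18.6 pos [571.5 233.4 145.4] rot [3.132 0.431 3.124] F [-2.6 -0.5 -0.1] M [-0.18  0.49 -0.  ] w 91.9 q [ 0.33  0.44  1.76 -0.26  0.55 -1.03]
[-0.012,0,0,0,0,0,1, -0.024,0,0,0,0,0,1, -0.024,0,-0.04,0,0,0,1, -0.024,0,-0.08,0,0,0,1, -0.024,0,-0.12,0,0,0,1, -0.024,0,-0.16,0,0,0,1, -0.024,0,-0.2,0,0,0,1, -0.024,0,-0.2,0,0,0,1]
```

View pics/w10.png

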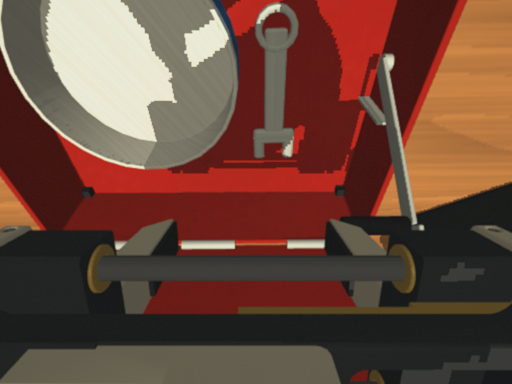

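```bash
python3 - <<'E'
from h import *
c=get_calibration('wrist')
im=cv2.imread('pics/w10.png'); big(im,'w10b',310,180,440,300,5)
o,d=ray(c,342,223); s=(289-o[1])/d[1]; print(o+d*s)
for X,Z in ((51,111),(43,118.5),(34,125),(29,128.5)): print(X,proj(c,(541.6+X+1.3,289,Z)))
E
```

```text
[570.7698624  289.         128.30512996]
51 (np.float64(329.12288692449073), np.float64(226.55147419428192))
43 (np.float64(333.6606859692389), np.float64(227.15019500922415))
34 (np.float64(338.6830328872867), np.float64(225.57623601338634))
29 (np.float64(341.70363102477614), np.float64(224.47798820220942))
```

View pics/w10b.png

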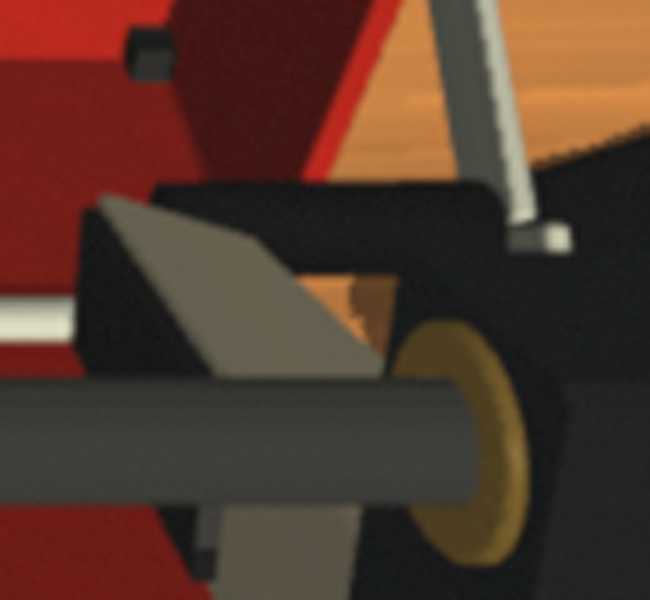

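Emit:
{"api": "carry_out", "payload": {"moves": [0,0,-0.04,0,0,0,1,0,0,-0.08,0,0,0,1,0,0,-0.12,0,0,0,1,0,0,-0.2,0,0,0,1,0,0,-0.28,0,0,0,1,0,0,-0.36,0,0,0,1,0,0,-0.36,0,0,0,1,0,0,-0.36,0,0,0,1]}}

```text
time: 19.45
tool_pos: [511.3, 233.3, 277.9]
tcp_rot: [3.13, 0.434, 3.124]
contact_force: [-0.6, 0.7, 0.4]
grip_width: 91.5
```

```bash
python3 - <<'E'
from h import *
o=st();p=o['tool_pos']
c,im=shot('wrist','w11'); c2,im2=shot('side','s11');big(im2,'s11b',165,30,285,200,4)
for X,Z in ((51,111),(43,118.5),(34,125),(29,128.5)): print(X,proj(c,(541.6+X+1.3,289,Z)),proj(c2,(541.6+X+1.3,289,Z)))
E
```

```text
t 19.45 pos [511.3 233.3 277.9] rot [3.13  0.434 3.124] F [-0.6  0.7  0.4] M [-0.01  0.26  0.01] w 91.5 q [ 0.37  0.2   1.71 -0.2   0.84 -1.08]
51 (np.float64(296.1636857608202), np.float64(176.03575820598738)) (np.float64(225.7631439927287), np.float64(109.13096804379977))
43 (np.float64(297.670457683369), np.float64(174.71182207852073)) (np.float64(223.2230296196468), np.float64(107.58725878046457))
34 (np.float64(299.2488745103217), np.float64(172.05837835230344)) (np.float64(220.37705589513806), np.float64(106.3595708605083))
29 (np.float64(300.1592378570934), np.float64(170.4429960331092)) (np.float64(218.7880044583062), np.float64(105.70330507806746))
```

View pics/w11.png

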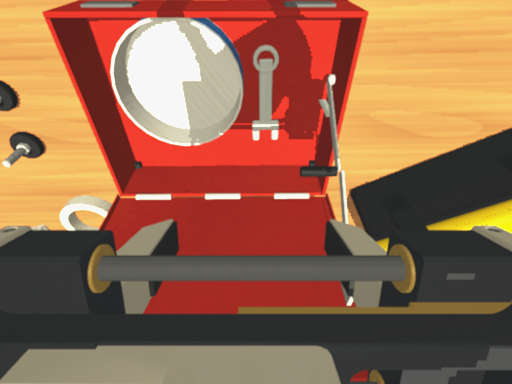

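View pics/s11b.png

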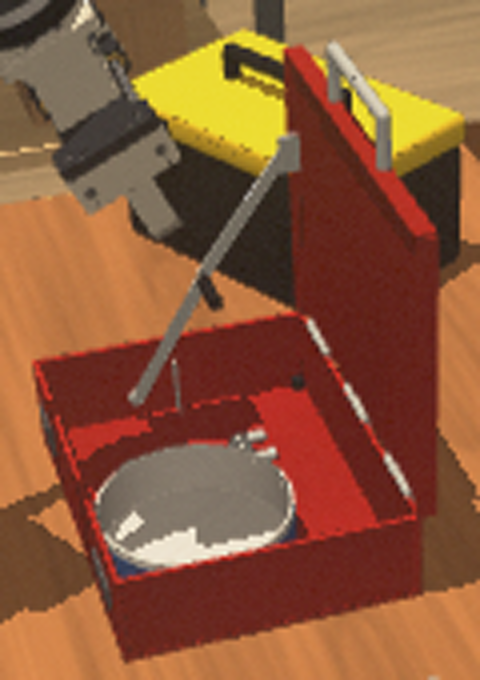

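```bash
python3 - <<'E'
from h import *
im=cv2.imread('pics/s11.png'); big(im,'s11c',190,60,245,135,8)
im=cv2.imread('pics/w11.png'); big(im,'w11c',290,140,360,200,8)
E
```

```text
(no output)
```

View pics/s11c.png

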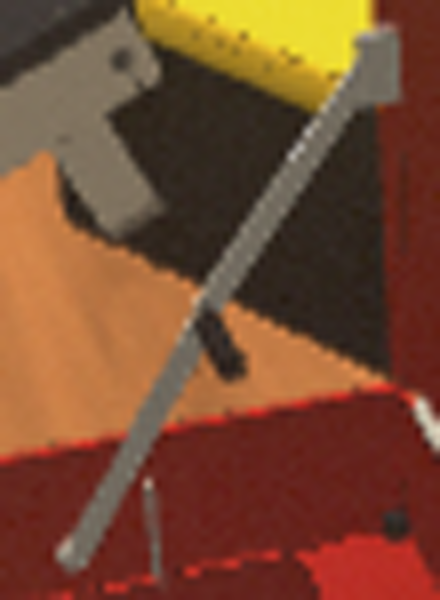

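View pics/w11c.png

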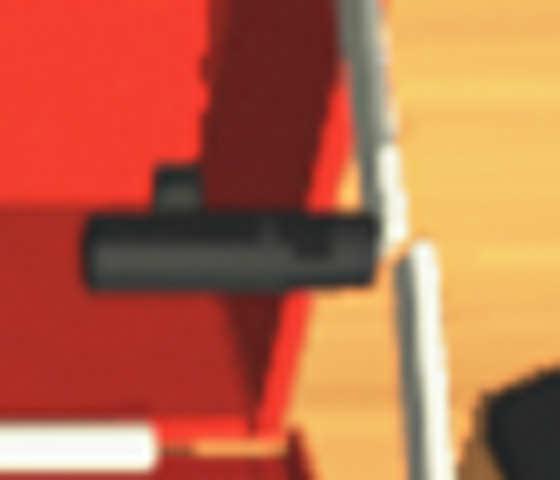

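```bash
cat >> h.py <<'E'
def circfit(P):
    A=np.c_[2*P,np.ones(len(P))];b=(P**2).sum(1);s=np.linalg.lstsq(A,b,rcond=None)[0]
    return s[0],s[1],np.sqrt(s[2]+s[0]**2+s[1]**2)
def tinfit(cal,im,c0,z=49.,name=None,rmin=62,rmax=92):
    """radial search: from guessed centre find last grey->red transition"""
    hsv=cv2.cvtColor(im,cv2.COLOR_BGR2HSV)
    red=((hsv[...,1]>140)&((hsv[...,0]<8)|(hsv[...,0]>172)))
    for it in range(4):
        P=[]
        for a in np.linspace(0,2*np.pi,120,endpoint=False):
            last=None
            for r in np.arange(rmin,rmax,.4):
                w=np.array([c0[0]+r*np.cos(a),c0[1]+r*np.sin(a),z]);u,v=proj(cal,w);u=int(round(u));v=int(round(v))
                if not(0<=u<512 and 0<=v<384): break
                s,hh,val=hsv[v,u,1],hsv[v,u,0],hsv[v,u,2]
                if s<90 and val>75: last=r
                elif red[v,u] or (90<hh<135 and s>90) :
                    break
            else: last=None
            if last: P.append([c0[0]+last*np.cos(a),c0[1]+last*np.sin(a)])
        P=np.array(P)
        for _ in range(5):
            x,y,r=circfit(P);e=np.abs(np.hypot(P[:,0]-x,P[:,1]-y)-r); P=P[e<max(1.2,2*np.median(e))]
        c0=(x,y)
    if name:
        o=im.copy()
        for p in P: cv2.circle(o,tuple(int(round(k)) for k in proj(cal,[*p,z])),1,(0,255,0),-1)
        cv2.imwrite(f'pics/{name}.png',o)
    return x,y,r,len(P)
E
python3 - <<'E'
from h import *
ct=get_calibration('top');cw=get_calibration('wrist')
im=cv2.imread('pics/t2.png');print(tinfit(ct,im,(511,148),49,'tf1'))
im=cv2.imread('pics/w11.png');print(tinfit(cw,im,(511,148),49,'tf2'))
for z in (45,49,53): print(tinfit(ct,cv2.imread('pics/t2.png'),(511,148),z), tinfit(cw,im,(511,148),z))
a=cv2.imread('pics/tf1.png')[130:270,90:250];b=cv2.imread('pics/tf2.png')[0:200,50:400]
cv2.imwrite('pics/tf.png',np.hstack([cv2.resize(a,(350,300)),cv2.resize(b,(440,300))]))
E
```

```text
(np.float64(511.46607201699004), np.float64(148.6009347791428), np.float64(76.3012708697895), 97)
(np.float64(508.4957165844562), np.float64(149.6604372825302), np.float64(76.0258735358602), 94)
(np.float64(511.40264388682675), np.float64(149.46904485403707), np.float64(76.56855421646756), 98) (np.float64(509.8415681582961), np.float64(148.59573614031297), np.float64(76.86109201419018), 102)
(np.float64(511.46607201699004), np.float64(148.6009347791428), np.float64(76.3012708697895), 97) (np.float64(508.4957165844562), np.float64(149.6604372825302), np.float64(76.0258735358602), 94)
(np.float64(511.5660811838322), np.float64(147.6583419104843), np.float64(75.91805375558548), 94) (np.float64(506.95655080732445), np.float64(150.61954159002516), np.float64(74.9638143661525), 92)
```

View pics/tf.png

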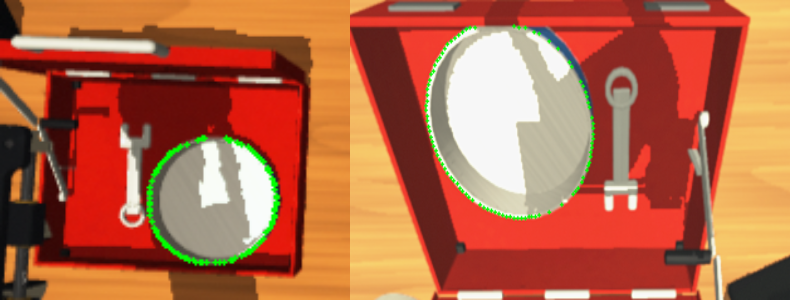

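```bash
python3 - <<'E'
from h import *
rows([((500,100,330),down(2.78),.5,7),((500,100,330),down(2.78),.5,1)])
E
```

```text
[-0.005,-0.047,-0.019,0.023,0.116,0.093,0.5, -0.01,-0.095,-0.039,0.046,0.231,0.186,0.5, -0.016,-0.142,-0.058,0.068,0.347,0.279,0.5, -0.021,-0.189,-0.078,0.091,0.463,0.372,0.5, -0.026,-0.237,-0.097,0.114,0.578,0.465,0.5, -0.031,-0.284,-0.116,0.137,0.694,0.558,0.5, -0.037,-0.331,-0.136,0.159,0.81,0.651,0.5, -0.037,-0.331,-0.136,0.159,0.81,0.651,0.5]
```

Emit:
{"api": "carry_out", "payload": {"moves": [-0.005,-0.047,-0.019,0.023,0.116,0.093,0.5,-0.01,-0.095,-0.039,0.046,0.231,0.186,0.5,-0.016,-0.142,-0.058,0.068,0.347,0.279,0.5,-0.021,-0.189,-0.078,0.091,0.463,0.372,0.5,-0.026,-0.237,-0.097,0.114,0.578,0.465,0.5,-0.031,-0.284,-0.116,0.137,0.694,0.558,0.5,-0.037,-0.331,-0.136,0.159,0.81,0.651,0.5,-0.037,-0.331,-0.136,0.159,0.81,0.651,0.5]}}

```text
time: 20.35
tool_pos: [501.4, 98.0, 329.4]
tcp_rot: [-3.141, -0.002, 2.776]
contact_force: [-0.3, -0.2, -0.8]
grip_width: 46.4
```

```bash
python3 - <<'E'
from h import *
o=st()
rows([((530,-103,250),down(o['tcp_rot'][2]-.52),.45,6),((530,-103,250),down(o['tcp_rot'][2]-.52),.45,2)])
E
```

```text
t 20.35 pos [501.4  98.  329.4] rot [-3.141e+00 -2.000e-03  2.776e+00] F [-0.3 -0.2 -0.8] M [ 0.01 -0.02 -0.04] w 46.4 q [ 0.04  0.26  1.4  -0.    1.48 -1.16]
[-0.041,-0.074,0.033,0,0,0.166,0.45, -0.082,-0.148,0.066,-0.001,-0.001,0.331,0.45, -0.123,-0.222,0.099,-0.001,-0.001,0.497,0.45, -0.164,-0.296,0.132,-0.002,-0.002,0.662,0.45, -0.206,-0.37,0.165,-0.002,-0.002,0.828,0.45, -0.247,-0.444,0.199,-0.003,-0.003,0.993,0.45, -0.247,-0.444,0.199,-0.003,-0.003,0.993,0.45, -0.247,-0.444,0.199,-0.003,-0.003,0.993,0.45]
```

Emit:
{"api": "carry_out", "payload": {"moves": [-0.041,-0.074,0.033,0,0,0.166,0.45,-0.082,-0.148,0.066,0,0,0.331,0.45,-0.123,-0.222,0.099,0,0,0.497,0.45,-0.164,-0.296,0.132,0,0,0.662,0.45,-0.206,-0.37,0.165,0,0,0.828,0.45,-0.247,-0.444,0.199,0,0,0.993,0.45,-0.247,-0.444,0.199,0,0,0.993,0.45,-0.247,-0.444,0.199,0,0,0.993,0.45]}}

```text
time: 21.15
tool_pos: [529.7, -102.8, 248.4]
tcp_rot: [-3.139, -0.003, 2.257]
contact_force: [-0.1, -0.7, -0.2]
grip_width: 41.1
```

```bash
python3 - <<'E'
from h import *
o=st()
rows([((530,-180,180),down(o['tcp_rot'][2]-.52),.45,6),((530,-180,180),down(o['tcp_rot'][2]-.52),.45,2)])
c,im=shot('top','t12'); big(im,'t12b',250,170,450,290,4)
E
```

```text
t 21.15 pos [ 529.7 -102.8  248.4] rot [-3.139e+00 -3.000e-03  2.257e+00] F [-0.1 -0.7 -0.2] M [-0.04  0.01  0.04] w 41.1 q [-0.33  0.37  1.47 -0.    1.31 -1.02]
[-0.025,-0.02,0.028,-0.001,-0.001,0.166,0.45, -0.05,-0.04,0.057,-0.002,-0.002,0.331,0.45, -0.075,-0.061,0.085,-0.003,-0.002,0.497,0.45, -0.1,-0.081,0.114,-0.004,-0.003,0.662,0.45, -0.125,-0.101,0.142,-0.005,-0.004,0.828,0.45, -0.15,-0.121,0.171,-0.006,-0.005,0.993,0.45, -0.15,-0.121,0.171,-0.006,-0.005,0.993,0.45, -0.15,-0.121,0.171,-0.006,-0.005,0.993,0.45]
```

View pics/t12.png

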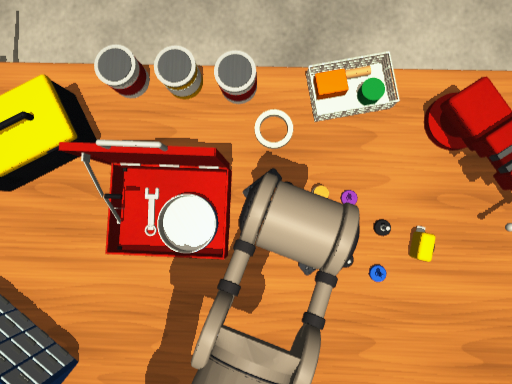

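Emit:
{"api": "carry_out", "payload": {"moves": [-0.025,-0.02,0.028,0,0,0.166,0.45,-0.05,-0.04,0.057,0,0,0.331,0.45,-0.075,-0.061,0.085,0,0,0.497,0.45,-0.1,-0.081,0.114,0,0,0.662,0.45,-0.125,-0.101,0.142,0,0,0.828,0.45,-0.15,-0.121,0.171,0,0,0.993,0.45,-0.15,-0.121,0.171,0,0,0.993,0.45,-0.15,-0.121,0.171,0,0,0.993,0.45]}}

```text
time: 22.0
tool_pos: [530.6, -178.1, 181.2]
tcp_rot: [-3.139, -0.001, 1.741]
contact_force: [-0.8, 0.4, -0.1]
grip_width: 41.3
```

```bash
python3 - <<'E'
from h import *
o=st()
c,im=shot('wrist','w12')
print(proj(c,o['tool_pos']), [proj(c,p) for p in ((529,-103.5,56),(607.7,-106.8,56))])
E
```

```text
t 22.0 pos [ 530.6 -178.1  181.2] rot [-3.139e+00 -1.000e-03  1.741e+00] F [-0.8  0.4 -0.1] M [-0.11  0.08 -0.03] w 41.3 q [-0.46  0.46  1.52 -0.    1.16 -0.63]
(np.float64(250.58156265605737), np.float64(247.96861576217682)) [(np.float64(262.97163333982894), np.float64(110.20962921184979)), (np.float64(344.6465356947971), np.float64(128.74957153462321))]
```

View pics/w12.png

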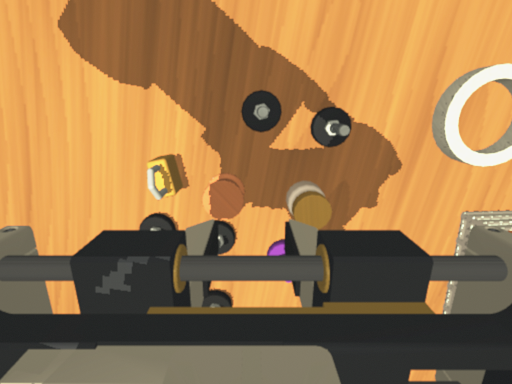

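```bash
cat >> h.py <<'E'
def footbase(cal,im,guess,z=10.,win=40):
    u,v=proj(cal,[*guess,z]);u,v=int(u),int(v)
    y0,x0=max(v-win,0),max(u-win,0)
    g=im[y0:v+win,x0:u+win].max(2)
    m=(g<62).astype(np.uint8); m=cv2.morphologyEx(m,cv2.MORPH_OPEN,np.ones((3,3)))
    cs,_=cv2.findContours(m,cv2.RETR_EXTERNAL,cv2.CHAIN_APPROX_NONE)
    cs=[k for k in cs if cv2.contourArea(k)>60]
    cs.sort(key=lambda k:np.hypot(*(k[:,0].mean(0)+[x0-u,y0-v])))
    h=cv2.convexHull(cs[0])[:,0]+np.array([x0,y0])
    W=np.array([onz(cal,*p,z)[:2] for p in h]); (cx,cy),r=cv2.minEnclosingCircle(W.astype(np.float32))
    return cx,cy,r,circfit(W)
E
python3 - <<'E'
from h import *
c=get_calibration('wrist');im=cv2.imread('pics/w12.png')
for g in ((529,-103.5),(607.7,-106.8)): print(footbase(c,im,g,6.))
print(onz(c,262,110,56),onz(c,344,129,56))
E
```

```text
(529.3403930664062, -105.00605773925781, 21.38564682006836, (np.float64(529.3754900000268), np.float64(-104.98569421936759), np.float64(21.198903558893775)))
(609.4446411132812, -99.07211303710938, 19.13111114501953, (np.float64(609.0880725073408), np.float64(-100.04722794404506), np.float64(15.422167522021022)))
[ 528.35056682 -103.55003502   56.        ] [ 607.54071172 -107.21906435   56.        ]
```

```bash
python3 - <<'E'
from h import *
Y=np.pi/2
rows([((529,-104.3,110),down(Y),.45,4),((529,-104.3,42),down(Y),.45,4)])
E
```

```text
[0.046,0.007,0.045,-0.001,0,0.081,0.45, 0.091,0.014,0.089,-0.002,0,0.163,0.45, 0.137,0.02,0.134,-0.002,-0.001,0.244,0.45, 0.183,0.027,0.179,-0.003,-0.001,0.326,0.45, 0.182,0.027,0.221,-0.003,-0.001,0.326,0.45, 0.182,0.027,0.264,-0.003,-0.001,0.326,0.45, 0.182,0.027,0.306,-0.003,-0.001,0.326,0.45, 0.182,0.027,0.349,-0.003,-0.001,0.326,0.45]
```

Emit:
{"api": "carry_out", "payload": {"moves": [0.046,0.007,0.045,0,0,0.081,0.45,0.091,0.014,0.089,0,0,0.163,0.45,0.137,0.02,0.134,0,0,0.244,0.45,0.183,0.027,0.179,0,0,0.326,0.45,0.182,0.027,0.221,0,0,0.326,0.45,0.182,0.027,0.264,0,0,0.326,0.45,0.182,0.027,0.306,0,0,0.326,0.45,0.182,0.027,0.349,0,0,0.326,0.45]}}

```text
time: 22.85
tool_pos: [529.6, -103.5, 42.4]
tcp_rot: [3.141, 0.0, 1.574]
contact_force: [-0.7, 0.5, 0.1]
grip_width: 41.3
```

```bash
python3 - <<'E'
from h import *
o=st()
c,im=shot('wrist','w13')
E
```

```text
t 22.85 pos [ 529.6 -103.5   42.4] rot [3.141 0.    1.574] F [-0.7  0.5  0.1] M [-0.1   0.08  0.02] w 41.3 q [-0.34  0.61  1.72 -0.    0.81 -0.34]
```

View pics/w13.png

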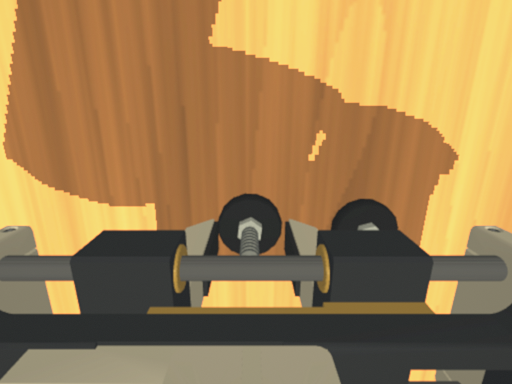

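```bash
python3 - <<'E'
from h import *
c=get_calibration('wrist');im=cv2.imread('pics/w13.png')
print(footbase(c,im,(529,-104),6.,45), onz(c,250,227,13), proj(c,(529,-104.3,13)))
E
```

```text
(520.4402465820312, -108.42131042480469, 29.671937942504883, (np.float64(522.3588129593176), np.float64(-107.43096169720548), np.float64(25.573202029429137))) [ 527.58464069 -102.1770021    13.        ] (np.float64(252.1365115017747), np.float64(229.979504565921))
```

Emit:
{"api": "carry_out", "payload": {"moves": [0,0,0,0,0,0,0.2,0,0,0,0,0,0,0,0,0,0,0,0,0,0,0,0,0,0,0,0,0,0,0,0,0,0,0,0,0,0,0,0,0,0,0,0,0,-0.08,0,0,0,0,0,0,-0.16,0,0,0,0]}}

```text
time: 23.7
tool_pos: [527.4, -103.0, 103.7]
tcp_rot: [-3.135, -0.002, 1.574]
contact_force: [0.7, -0.7, -0.4]
grip_width: 9.6
```

```bash
python3 - <<'E'
from h import *
o=st()
c,im=shot('wrist','w14')
print(proj(c,o['tool_pos']+[0,0,-29]),proj(c,o['tool_pos']+[0,0,-42]))
Y=np.pi/2
rows([((520,-100,185),down(Y),0,2),((510.3,149,185),down(Y),0,6)])
E
```

```text
t 23.7 pos [ 527.4 -103.   103.7] rot [-3.135e+00 -2.000e-03  1.574e+00] F [ 0.7 -0.7 -0.4] M [-0.11 -0.   -0.05] w 9.6 q [-0.34  0.52  1.67 -0.    0.96 -0.34]
(np.float64(250.80115384271673), np.float64(226.94098673909704)) (np.float64(250.9133389391861), np.float64(219.40487851627884))
[0.005,-0.013,-0.095,0.002,0.001,0.003,0, 0.01,-0.026,-0.189,0.005,0.002,0.006,0, 0.113,-0.029,-0.189,0.005,0.002,0.006,0, 0.217,-0.033,-0.189,0.005,0.002,0.006,0, 0.321,-0.037,-0.189,0.005,0.002,0.006,0, 0.425,-0.041,-0.189,0.005,0.002,0.006,0, 0.528,-0.044,-0.19,0.005,0.002,0.006,0, 0.632,-0.048,-0.19,0.005,0.002,0.006,0]
```

View pics/w14.png

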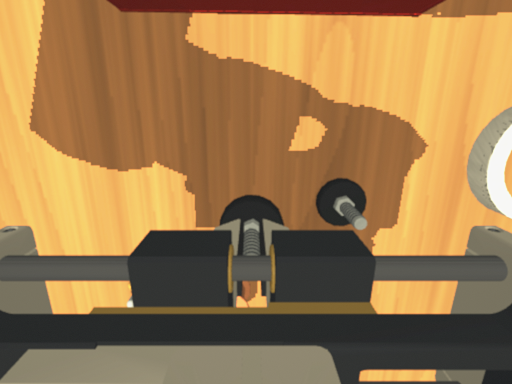

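```bash
python3 - <<'E'
from h import *
o=get_obs();c=get_calibration('wrist');p=o['tool_pos']
for dy in (20,22,24): print(dy,proj(c,p+[0,dy,-42+2]), proj(c,p+[0,dy-2,-42+11]))
im=cv2.imread('pics/w14.png'); big(im,'w14b',200,180,300,290,6)
E
```

```text
20 (np.float64(250.51884768832988), np.float64(193.15570819011973)) (np.float64(250.53464816958677), np.float64(200.1779221009285))
22 (np.float64(250.53138631784788), np.float64(190.3501541898313)) (np.float64(250.54779610230224), np.float64(197.26918964416478))
24 (np.float64(250.54400056162396), np.float64(187.52768128433084)) (np.float64(250.56102687401963), np.float64(194.34213061859901))
```

View pics/w14b.png

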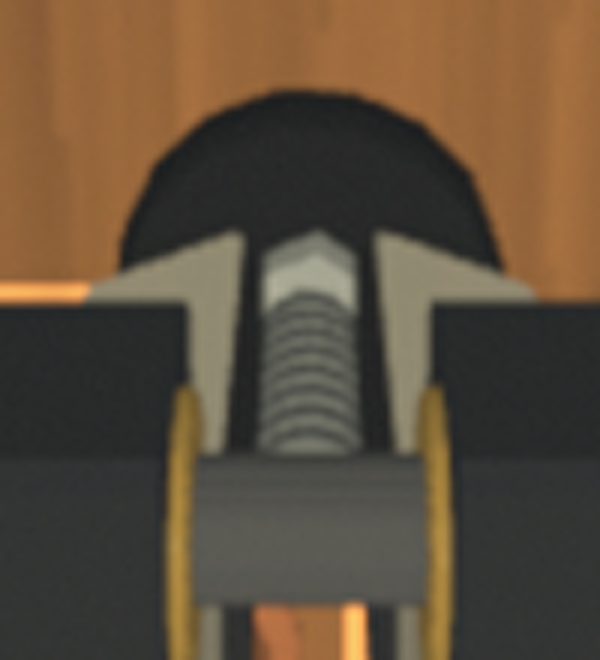

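Emit:
{"api": "carry_out", "payload": {"moves": [0.005,-0.013,-0.095,0,0,0,0,0.01,-0.026,-0.189,0,0,0,0,0.113,-0.029,-0.189,0,0,0,0,0.217,-0.033,-0.189,0,0,0,0,0.321,-0.037,-0.189,0,0,0,0,0.425,-0.041,-0.189,0,0,0,0,0.528,-0.044,-0.19,0,0,0,0,0.632,-0.048,-0.19,0,0,0,0]}}

```text
time: 24.55
tool_pos: [509.9, 150.4, 185.0]
tcp_rot: [3.139, 0.001, 1.574]
contact_force: [1.0, 0.5, -0.7]
grip_width: 9.1
```

```bash
python3 - <<'E'
from h import *
Y=np.pi/2
rows([((510.3,149.2,80),down(Y),0,4),((510.3,149.2,54),down(Y),0,2),((510.3,149.2,51),down(Y),0,2)])
E
```

```text
[-0.001,0,0.066,0.001,0.001,0.001,0, -0.001,0,0.131,0.002,0.001,0.003,0, -0.002,0,0.197,0.003,0.002,0.004,0, -0.003,0,0.263,0.005,0.002,0.005,0, -0.003,0,0.295,0.005,0.002,0.005,0, -0.003,0,0.328,0.005,0.002,0.005,0, -0.003,0,0.331,0.005,0.002,0.005,0, -0.003,0,0.335,0.005,0.002,0.005,0]
```

Emit:
{"api": "carry_out", "payload": {"moves": [-0.001,0,0.066,0,0,0,0,-0.001,0,0.131,0,0,0,0,-0.002,0,0.197,0,0,0,0,-0.003,0,0.263,0,0,0,0,-0.003,0,0.295,0,0,0,0,-0.003,0,0.328,0,0,0,0,-0.003,0,0.331,0,0,0,0,-0.003,0,0.335,0,0,0,0]}}

```text
time: 25.35
tool_pos: [510.6, 149.1, 51.4]
tcp_rot: [3.139, 0.001, 1.573]
contact_force: [-0.0, -0.1, -0.3]
grip_width: 9.3
```

```bash
python3 - <<'E'
from h import *
st()
E
```

```text
t 25.35 pos [510.6 149.1  51.4] rot [3.139e+00 1.000e-03 1.573e+00] F [-0.  -0.1 -0.3] M [-0.08  0.01 -0.04] w 9.3 q [ 0.14  0.58  1.74 -0.    0.82  0.14]
```

Emit:
{"api": "carry_out", "payload": {"moves": [0,0,0.003,0,0,0,0,0,0,0.006,0,0,0,0,0,0,0.006,0,0,0,0.25,0,0,0.006,0,0,0,0.25,0,0,0.006,0,0,0,0.25,0,0,0.006,0,0,0,0.25,0,0,-0.06,0,0,0,0.25,0,0,-0.18,0,0,0,0.25]}}

```text
time: 26.15
tool_pos: [508.2, 148.8, 121.4]
tcp_rot: [-3.137, 0.002, 1.573]
contact_force: [2.0, 0.1, 0.1]
grip_width: 22.8
```

```bash
python3 - <<'E'
from h import *
o=st()
Y=np.pi/2
rows([((o['tool_pos'][0],100,230),down(Y),.45,3),((555,-150,180),down(Y),.45,5)])
E
```

```text
t 26.15 pos [508.2 148.8 121.4] rot [-3.137e+00  2.000e-03  1.573e+00] F [2.  0.1 0.1] M [-0.12  0.    0.02] w 22.8 q [ 0.14  0.48  1.67 -0.    0.99  0.14]
[-0.041,-0.001,-0.09,-0.003,0.001,0.002,0.45, -0.082,-0.001,-0.181,-0.006,0.003,0.003,0.45, -0.122,-0.002,-0.271,-0.009,0.004,0.005,0.45, -0.247,0.022,-0.246,-0.009,0.004,0.005,0.45, -0.372,0.045,-0.221,-0.009,0.004,0.005,0.45, -0.497,0.068,-0.196,-0.009,0.004,0.005,0.45, -0.622,0.091,-0.171,-0.009,0.004,0.005,0.45, -0.747,0.114,-0.145,-0.009,0.004,0.005,0.45]
```

Emit:
{"api": "carry_out", "payload": {"moves": [-0.041,0,-0.09,0,0,0,0.45,-0.082,0,-0.181,0,0,0,0.45,-0.122,0,-0.271,0,0,0,0.45,-0.247,0.04,-0.246,0,0,0,0.45,-0.372,0.08,-0.221,0,0,0,0.45,-0.497,0.12,-0.196,0,0,0,0.45,-0.622,0.16,-0.171,0,0,0,0.45,-0.747,0.2,-0.145,0,0,0,0.45]}}

```text
time: 26.95
tool_pos: [584.4, -135.5, 182.7]
tcp_rot: [-3.137, 0.002, 1.573]
contact_force: [1.5, 0.4, -0.5]
grip_width: 41.3
```

```bash
python3 - <<'E'
from h import *
o=st()
c,im=shot('wrist','w15')
ct,it=shot('top','t15');cs,is_=shot('side','s15')
print(tinfit(ct,it,(510.5,149)))
a=it[130:270,90:250];b=is_[90:190,160:300]
cv2.imwrite('pics/c15.png',np.hstack([cv2.resize(a,(400,350),interpolation=2),cv2.resize(b,(400,350),interpolation=2)]))
print(proj(c,(607.6,-107,56)),proj(ct,(510.5,149,64)),proj(cs,(510.5,149,64)))
E
```

```text
t 26.95 pos [ 584.4 -135.5  182.7] rot [-3.137e+00  2.000e-03  1.573e+00] F [ 1.5  0.4 -0.5] M [-0.05  0.03 -0.04] w 41.3 q [-0.35  0.53  1.39 -0.    1.22 -0.36]
(np.float64(511.6353332192709), np.float64(149.44284879967586), np.float64(76.23797964884454), 100)
(np.float64(275.05830646568825), np.float64(158.25344532841032)) (np.float64(185.0859375103044), np.float64(223.5138371805017)) (np.float64(213.21420096282108), np.float64(151.05760751206338))
```

View pics/w15.png

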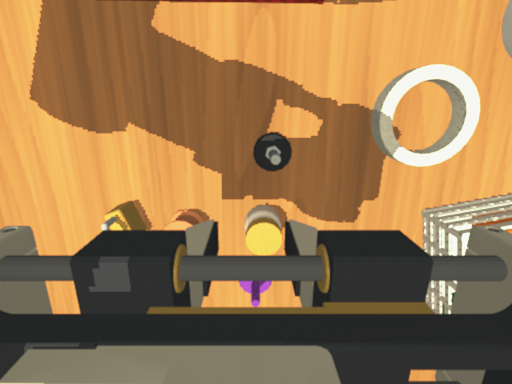

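View pics/c15.png

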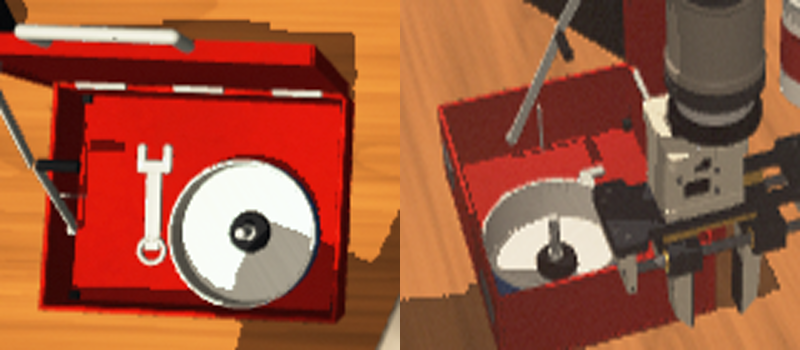

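```bash
python3 - <<'E'
from h import *
ct=get_calibration('top');it=cv2.imread('pics/t15.png')
print(footbase(ct,it,(510.5,149),16.,20))
c=get_calibration('wrist');im=cv2.imread('pics/w15.png')
print(footbase(c,im,(607.6,-107),6.), onz(c,275,158,56), onz(ct,90+250/2.5,130+231/2.5,21))
big(im,'w15b',240,120,310,185,8); big(it,'t15b',160,195,215,250,10)
E
```

```text
(512.1480712890625, 147.2582244873047, 20.378873825073242, (np.float64(512.0740008709001), np.float64(146.81363074986757), np.float64(19.877560770047417)))
(607.04638671875, -109.4507064819336, 21.67266273498535, (np.float64(607.1479679829749), np.float64(-109.33276737045162), np.float64(21.239350801999326))) [ 606.79387553 -107.39182357   56.        ] [512.2866314  146.04171515  21.        ]
```

View pics/w15b.png

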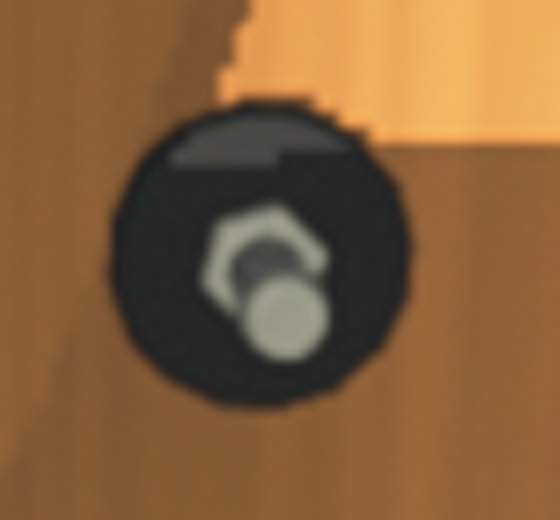

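View pics/t15b.png

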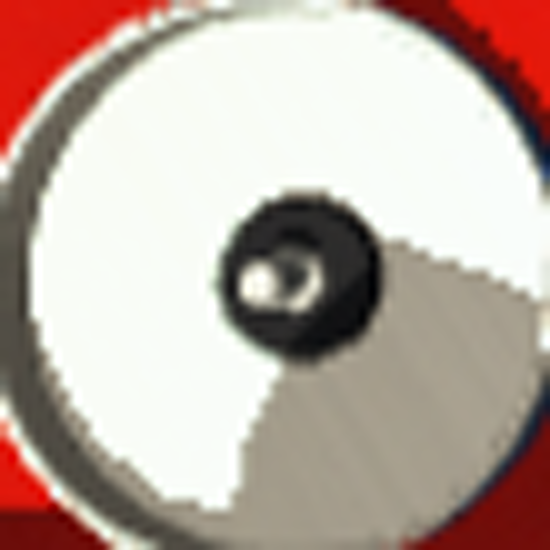

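```bash
python3 - <<'E'
from h import *
Y=np.pi/2
rows([((607.2,-107.6,110),down(Y),.45,3),((607.2,-107.6,42),down(Y),.45,4),((607.2,-107.6,42),down(Y),.45,1)])
E
```

```text
[0.024,0.02,0.06,-0.004,0.001,-0.001,0.45, 0.048,0.04,0.119,-0.008,0.002,-0.002,0.45, 0.072,0.059,0.179,-0.012,0.003,-0.003,0.45, 0.072,0.06,0.221,-0.012,0.003,-0.003,0.45, 0.072,0.06,0.264,-0.012,0.003,-0.003,0.45, 0.072,0.06,0.306,-0.012,0.003,-0.003,0.45, 0.073,0.06,0.349,-0.012,0.003,-0.003,0.45, 0.073,0.06,0.349,-0.012,0.003,-0.003,0.45]
```

Emit:
{"api": "carry_out", "payload": {"moves": [0.024,0.02,0.06,0,0,0,0.45,0.048,0.04,0.119,-0.005,0,0,0.45,0.072,0.059,0.179,-0.01,0,0,0.45,0.072,0.06,0.221,-0.01,0,0,0.45,0.072,0.06,0.264,-0.01,0,0,0.45,0.072,0.06,0.306,-0.01,0,0,0.45,0.072,0.06,0.349,-0.01,0,0,0.45,0.072,0.06,0.349,-0.01,0,0,0.45]}}

```text
time: 27.9
tool_pos: [605.4, -105.9, 39.9]
tcp_rot: [-3.136, 0.0, 1.57]
contact_force: [-0.4, 0.6, 0.1]
grip_width: 41.4
```

Emit:
{"api": "carry_out", "payload": {"moves": [0,0,0,0,0,0,0.2,0,0,0,0,0,0,0,0,0,0,0,0,0,0,0,0,0,0,0,0,0,0,0,0,0,0,0,0,0,0,0,0,0,0,0,0,0,-0.12,0,0,0,0,0,0,-0.24,0,0,0,0]}}

```text
time: 28.7
tool_pos: [604.7, -105.7, 135.4]
tcp_rot: [-3.132, -0.001, 1.57]
contact_force: [1.0, -0.3, -0.1]
grip_width: 9.1
```

```bash
cat >> h.py <<'E'
def inhand(name):
    """far base edge of the held foot in the wrist view -> offset along tool x from TCP (mm)"""
    o=get_obs();c,im=shot('wrist',name);M=R.from_euler('xyz',o['tcp_rot']).as_matrix();p=o['tool_pos']
    g=im.max(2); vs=[]
    for u in range(243,261):
        col=g[150:232,u]; k=np.where(col<55)[0]
        k=[i for i in k if (col[i:i+6]<60).all() and len(col[i:i+6])==6]
        if k: vs.append(150+k[0])
    v=np.median(vs) if vs else None
    # predicted v for edges at dx=22, height 6 above underside (TCP 42 above underside)
    pr={dx:proj(c,p+M@np.array([dx,0,36.]))[1] for dx in (18,20,22,24,26)}
    xs=list(pr); print('v',v,'offset',np.interp(-v,[-pr[x] for x in xs],xs)-22 if v else None); big(im,name+'b',200,160,300,290,5)
    st()
E
python3 - <<'E'
from h import *
inhand('w16')
o=get_obs();Y=np.pi/2;p=o['tool_pos']
rows([((540,-30,200),down(Y),0,3),((510.6,102.8,180),down(Y),0,5)])
E
```

```text
v 197.0 offset -3.421497808627535
t 28.75 pos [ 609.2 -106.9  145.5] rot [3.136e+00 3.000e-03 1.570e+00] F [ 3.6 -1.   6.7] M [-0.11 -0.18  0.01] w 9.1 q [-0.3   0.59  1.39 -0.    1.15 -0.3 ]
[0.064,-0.057,-0.046,0.003,0.002,0,0, 0.128,-0.115,-0.092,0.007,0.004,-0.001,0, 0.192,-0.172,-0.138,0.01,0.006,-0.001,0, 0.258,-0.187,-0.128,0.01,0.006,-0.001,0, 0.325,-0.202,-0.118,0.01,0.006,-0.001,0, 0.391,-0.217,-0.109,0.01,0.006,-0.001,0, 0.457,-0.231,-0.099,0.01,0.006,-0.001,0, 0.524,-0.246,-0.089,0.01,0.006,-0.001,0]
```

View pics/w16b.png

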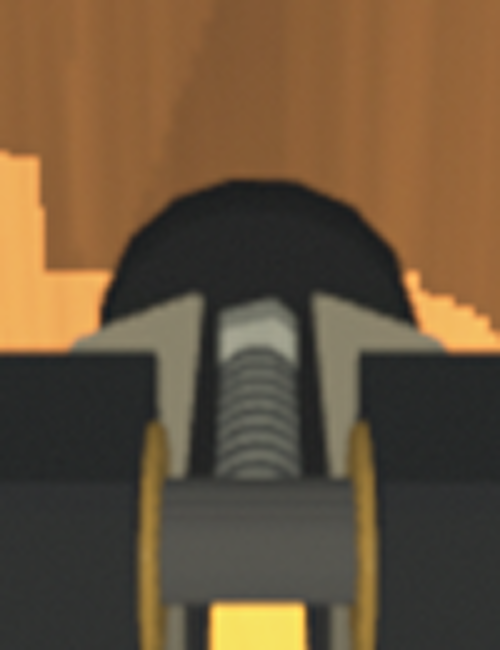

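Emit:
{"api": "carry_out", "payload": {"moves": [0.064,-0.057,-0.06,0,0,0,0,0.128,-0.115,-0.12,0,0,0,0,0.192,-0.172,-0.138,0.01,0.005,0,0,0.258,-0.187,-0.128,0.01,0.005,0,0,0.325,-0.202,-0.118,0.01,0.005,0,0,0.391,-0.217,-0.109,0.01,0.005,0,0,0.457,-0.231,-0.099,0.01,0.005,0,0,0.524,-0.246,-0.089,0.01,0.005,0,0]}}

```text
time: 29.55
tool_pos: [510.2, 103.7, 179.6]
tcp_rot: [3.141, 0.001, 1.57]
contact_force: [-0.0, -0.1, -0.3]
grip_width: 9.4
```

```bash
python3 - <<'E'
from h import *
st()
Y=np.pi/2
rows([((510.6,102.8,80),down(Y),0,4),((510.6,102.8,54),down(Y),0,2),((510.6,102.8,52),down(Y),0,2)])
E
```

```text
t 29.55 pos [510.2 103.7 179.6] rot [3.141e+00 1.000e-03 1.570e+00] F [-0.  -0.1 -0.3] M [-0.04 -0.   -0.01] w 9.4 q [ 0.05  0.4   1.63 -0.    1.11  0.05]
[-0.001,0,0.062,0,0,0,0, -0.001,0,0.124,0,0.001,-0.001,0, -0.002,0.001,0.187,0,0.001,-0.001,0, -0.002,0.001,0.249,0,0.001,-0.001,0, -0.002,0.001,0.281,0,0.001,-0.001,0, -0.002,0.001,0.314,0,0.001,-0.001,0, -0.002,0.001,0.316,0,0.001,-0.001,0, -0.002,0.001,0.319,0,0.001,-0.001,0]
```

Emit:
{"api": "carry_out", "payload": {"moves": [-0.001,0,0.062,0,0,0,0,-0.001,0,0.124,0,0,0,0,-0.002,0.001,0.187,0,0,0,0,-0.002,0.001,0.249,0,0,0,0,-0.002,0.001,0.281,0,0,0,0,-0.002,0.001,0.314,0,0,0,0,-0.002,0.001,0.318,0,0,0,0,-0.002,0.001,0.321,0,0,0,0]}}

```text
time: 30.35
tool_pos: [510.6, 102.8, 51.1]
tcp_rot: [-3.141, 0.001, 1.57]
contact_force: [-0.4, -0.1, 0.1]
grip_width: 9.0
```

```bash
python3 - <<'E'
from h import *
st()
E
```

```text
t 30.35 pos [510.6 102.8  51.1] rot [-3.141e+00  1.000e-03  1.570e+00] F [-0.4 -0.1  0.1] M [-0.05  0.04 -0.01] w 9.0 q [ 0.05  0.57  1.76 -0.    0.81  0.05]
```

Emit:
{"api": "carry_out", "payload": {"moves": [0,0,0.003,0,0,0,0,0,0,0.006,0,0,0,0,0,0,0.006,0,0,0,0.25,0,0,0.006,0,0,0,0.25,0,0,0.006,0,0,0,0.25,0,0,0.006,0,0,0,0.25,0,0,-0.06,0,0,0,0.25,0,0,-0.18,0,0,0,0.25]}}

```text
time: 31.15
tool_pos: [508.5, 102.7, 121.2]
tcp_rot: [-3.134, 0.001, 1.57]
contact_force: [0.2, -0.3, 0.2]
grip_width: 23.0
```

```bash
python3 - <<'E'
from h import *
o=st()
Y=np.pi/2
rows([((515,30,230),down(Y),.45,3),((480,-300,190),down(Y),.45,5)])
E
```

```text
t 31.15 pos [508.5 102.7 121.2] rot [-3.134e+00  1.000e-03  1.570e+00] F [ 0.2 -0.3  0.2] M [-0.07 -0.    0.  ] w 23.0 q [ 0.05  0.47  1.7  -0.    0.98  0.05]
[-0.061,0.005,-0.091,-0.005,0.001,-0.001,0.45, -0.121,0.01,-0.181,-0.01,0.002,-0.001,0.45, -0.182,0.014,-0.272,-0.015,0.002,-0.002,0.45, -0.347,-0.003,-0.252,-0.015,0.002,-0.002,0.45, -0.512,-0.02,-0.231,-0.015,0.002,-0.002,0.45, -0.677,-0.037,-0.211,-0.015,0.002,-0.002,0.45, -0.842,-0.054,-0.191,-0.015,0.002,-0.002,0.45, -1.007,-0.072,-0.17,-0.015,0.002,-0.002,0.45]
OUT OF RANGE
```

Emit:
{"api": "carry_out", "payload": {"moves": [-0.061,0.005,-0.091,0,0,0,0.45,-0.121,0.01,-0.181,-0.01,0,0,0.45,-0.182,0.014,-0.272,-0.015,0,0,0.45,-0.347,-0.003,-0.252,-0.015,0,0,0.45,-0.512,-0.02,-0.231,-0.015,0,0,0.45,-0.677,-0.037,-0.211,-0.015,0,0,0.45,-0.842,-0.054,-0.191,-0.015,0,0,0.45,-1,-0.072,-0.17,-0.015,0,0,0.45]}}

```text
time: 31.95
tool_pos: [488.2, -218.7, 200.0]
tcp_rot: [3.141, 0.001, 1.57]
contact_force: [0.7, 0.3, -0.2]
grip_width: 41.7
```

Emit:
{"api": "carry_out", "payload": {"moves": [-0.1,0,0,0,0,0,0.45,-0.1,0,0,0,0,0,0.45,-0.1,0,0,0,0,0,0.45,-0.1,0,0,0,0,0,0.45,-0.1,0,0,0,0,0,0.45,-0.1,0,0,0,0,0,0.45,-0.1,0,0,0,0,0,0.45,-0.1,0,0,0,0,0,0.45]}}

```text
time: 32.75
tool_pos: [488.3, -258.2, 200.2]
tcp_rot: [3.141, 0.002, 1.571]
contact_force: [0.3, -0.2, 0.1]
grip_width: 41.5
```

```bash
python3 - <<'E'
from h import *
o=st()
c,im=shot('wrist','w17')
ct,it=shot('top','t17');big(it,'t17b',150,185,230,265,7)
print([proj(c,(*p,56)) for p in ((505,-259,),(429,-264.5),(513.7,-363))])
print(tinfit(ct,it,(510.5,149)))
for g in ((512,147),(512,101)): print(footbase(ct,it,g,16.,14)[:3])
E
```

```text
t 32.75 pos [ 488.3 -258.2  200.2] rot [3.141e+00 2.000e-03 1.571e+00] F [ 0.3 -0.2  0.1] M [-0.06 -0.02  0.02] w 41.5 q [-0.62  0.43  1.52 -0.    1.19 -0.62]
[(np.float64(266.1345593668545), np.float64(182.5710279706345)), (np.float64(194.97192390435862), np.float64(187.46460340645976)), (np.float64(272.03967077224945), np.float64(268.32370072561866))]
(np.float64(511.5561801099065), np.float64(149.10836242806124), np.float64(76.45270639420733), 100)
(512.5844116210938, 147.55331420898438, 19.951129913330078)
(512.5905151367188, 101.16018676757812, 19.885343551635742)
```

View pics/w17.png

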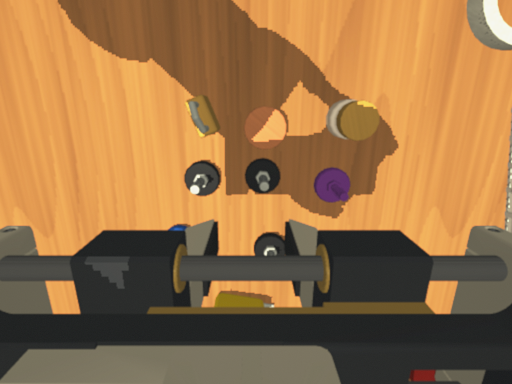

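View pics/t17b.png

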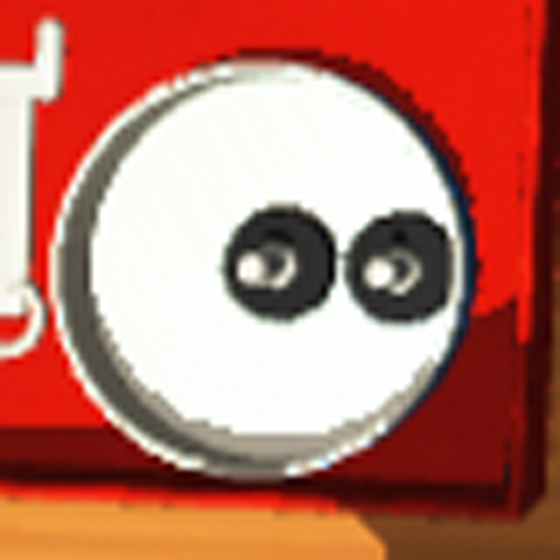

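```bash
python3 - <<'E'
from h import *
c=get_calibration('wrist');im=cv2.imread('pics/w17.png'); big(im,'w17b',170,140,300,210,6)
for g in ((504,-260),(429,-264.5)): print(footbase(c,im,g,6.,28))
print(onz(c,263,182,56),onz(c,194,188,56))
E
```

```text
(502.8945617675781, -263.572265625, 21.635238647460938, (np.float64(502.708880956595), np.float64(-263.6608267345548), np.float64(21.270881908852687)))Traceback (most recent call last):
  File "<stdin>", line 3, in <module>
  File "h.py", line 86, in footbase
    h=cv2.convexHull(cs[0])[:,0]+np.array([x0,y0])
                     ~~^^^
IndexError: list index out of range
```

View pics/w17b.png

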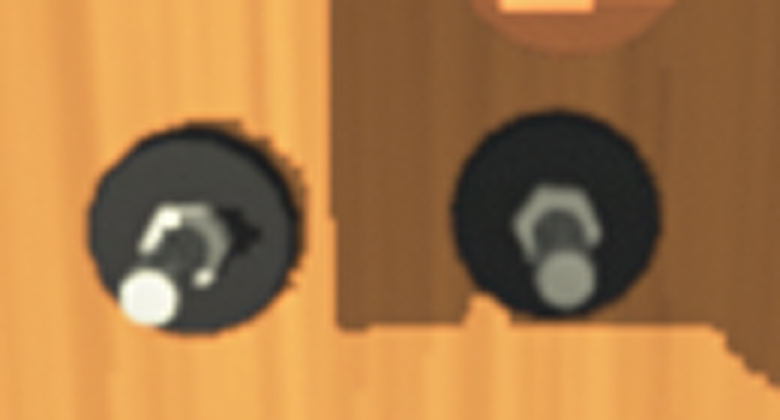

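```bash
python3 - <<'E'
from h import *
c=get_calibration('wrist')
print('C',onz(c,264.3,186.3,56),onz(c,262.6,175.8,10),'D',onz(c,194.7,189.5,56),onz(c,202,178.3,8))
Y=np.pi/2
rows([((503.3,-262.3,110),down(Y),.45,3),((503.3,-262.3,42),down(Y),.45,4),((503.3,-262.3,42),down(Y),.45,1)])
E
```

```text
C [ 503.00808903 -263.35887667   56.        ] [ 503.12943065 -263.0948973    10.        ] D [ 428.49647879 -266.96962963   56.        ] [ 428.28972737 -266.81885952    8.        ]
[-0.003,0.013,0.075,0,0.001,0,0.45, -0.006,0.025,0.15,0.001,0.002,-0.001,0.45, -0.009,0.038,0.225,0.001,0.003,-0.001,0.45, -0.009,0.038,0.268,0.001,0.003,-0.001,0.45, -0.009,0.037,0.31,0.001,0.003,-0.001,0.45, -0.009,0.037,0.353,0.001,0.003,-0.001,0.45, -0.009,0.037,0.395,0.001,0.003,-0.001,0.45, -0.009,0.037,0.395,0.001,0.003,-0.001,0.45]
```

Emit:
{"api": "carry_out", "payload": {"moves": [-0.003,0.013,0.075,0,0,0,0.45,-0.006,0.025,0.15,0,0,0,0.45,-0.01,0.038,0.225,0,0,0,0.45,-0.01,0.038,0.268,0,0,0,0.45,-0.01,0.037,0.31,0,0,0,0.45,-0.01,0.037,0.353,0,0,0,0.45,-0.01,0.037,0.395,0,0,0,0.45,-0.01,0.037,0.395,0,0,0,0.45]}}

```text
time: 33.65
tool_pos: [501.9, -261.9, 40.0]
tcp_rot: [-3.139, -0.001, 1.57]
contact_force: [0.4, -0.1, -0.5]
grip_width: 41.3
```

Emit:
{"api": "carry_out", "payload": {"moves": [0,0,0,0,0,0,0.2,0,0,0,0,0,0,0,0,0,0,0,0,0,0,0,0,0,0,0,0,0,0,0,0,0,0,0,0,0,0,0,0,0,0,0,0,0,-0.12,0,0,0,0,0,0,-0.24,0,0,0,0]}}

```text
time: 34.45
tool_pos: [501.2, -261.3, 135.7]
tcp_rot: [-3.135, -0.004, 1.57]
contact_force: [1.9, 0.1, -0.6]
grip_width: 9.2
```

```bash
python3 - <<'E'
from h import *
inhand('w18')
o=get_obs();Y=np.pi/2
rows([((505,-220,200),down(Y),0,2),((508,100,220),down(Y),0,6)])
E
```

```text
v 195.0 offset -2.0298107622880934
t 34.5 pos [ 505.1 -263.9  145.1] rot [3.135 0.005 1.57 ] F [ 3.4 -2.   5. ] M [-0.16 -0.13 -0.  ] w 8.8 q [-0.62  0.51  1.54 -0.    1.08 -0.61]
[0.055,0,-0.069,0.006,0.005,0,0, 0.109,0.001,-0.138,0.012,0.01,-0.001,0, 0.242,0.002,-0.147,0.012,0.01,-0.001,0, 0.376,0.003,-0.156,0.012,0.01,-0.001,0, 0.509,0.004,-0.165,0.012,0.01,-0.001,0, 0.642,0.006,-0.174,0.012,0.01,-0.001,0, 0.775,0.007,-0.183,0.012,0.01,-0.001,0, 0.909,0.008,-0.192,0.012,0.01,-0.001,0]
```

View pics/w18b.png

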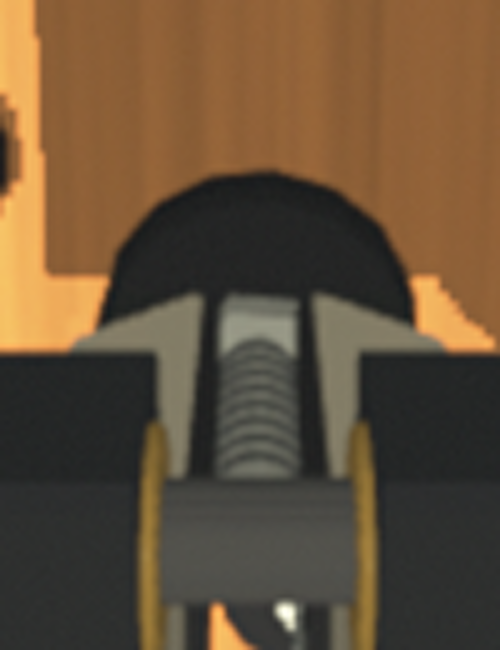

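Emit:
{"api": "carry_out", "payload": {"moves": [0.055,0,-0.069,0,0,0,0,0.109,0.001,-0.138,0.01,0.01,0,0,0.242,0.002,-0.147,0.01,0.01,0,0,0.376,0.003,-0.156,0.01,0.01,0,0,0.509,0.004,-0.165,0.01,0.01,0,0,0.642,0.006,-0.174,0.01,0.01,0,0,0.775,0.007,-0.183,0.01,0.01,0,0,0.909,0.008,-0.192,0.01,0.01,0,0]}}

```text
time: 35.3
tool_pos: [507.4, 81.4, 218.8]
tcp_rot: [3.14, -0.0, 1.57]
contact_force: [0.8, 0.3, -0.7]
grip_width: 9.6
```

```bash
python3 - <<'E'
from h import *
st();Y=np.pi/2
rows([((510.6,196.3,180),down(Y),0,4),((510.6,196.3,100),down(Y),0,4)])
E
```

```text
t 35.3 pos [507.4  81.4 218.8] rot [ 3.14 -0.    1.57] F [ 0.8  0.3 -0.7] M [-0.08 -0.01  0.04] w 9.6 q [ 0.01  0.34  1.6  -0.    1.2   0.01]
[0.072,0.002,0.024,0.001,0,0,0, 0.144,0.004,0.049,0.001,0,-0.001,0, 0.215,0.006,0.073,0.002,0,-0.001,0, 0.287,0.008,0.097,0.002,0,-0.001,0, 0.287,0.008,0.147,0.002,0,-0.001,0, 0.287,0.008,0.197,0.002,0,-0.001,0, 0.287,0.008,0.247,0.002,0,-0.001,0, 0.287,0.008,0.297,0.002,0,-0.001,0]
```

Emit:
{"api": "carry_out", "payload": {"moves": [0.072,0.002,0.024,0,0,0,0,0.144,0.004,0.049,0,0,0,0,0.215,0.006,0.073,0,0,0,0,0.287,0.008,0.097,0,0,0,0,0.287,0.008,0.147,0,0,0,0,0.287,0.008,0.197,0,0,0,0,0.287,0.008,0.247,0,0,0,0,0.287,0.008,0.297,0,0,0,0]}}

```text
time: 36.1
tool_pos: [510.6, 196.3, 99.0]
tcp_rot: [3.14, 0.0, 1.571]
contact_force: [0.2, -0.4, -0.5]
grip_width: 9.1
```

```bash
python3 - <<'E'
from h import *
st();Y=np.pi/2
shot('wrist','w19')
q=np.array([510.6,196.3,0])
rows([(q+[0,0,56],down(Y),0,3),(q+[0,0,52],down(Y),0,3),(q+[0,0,50],down(Y),0,2)])
E
```

```text
t 36.1 pos [510.6 196.3  99. ] rot [3.14  0.    1.571] F [ 0.2 -0.4 -0.5] M [-0.08 -0.01 -0.03] w 9.1 q [ 0.23  0.54  1.65 -0.    0.95  0.23]
[0,0.002,0.033,-0.003,0.001,0,0, 0.001,0.003,0.066,-0.005,0.002,-0.001,0, 0.001,0.005,0.1,-0.008,0.002,-0.001,0, 0.001,0.005,0.103,-0.008,0.002,-0.001,0, 0.001,0.005,0.106,-0.008,0.002,-0.001,0, 0.001,0.005,0.11,-0.008,0.002,-0.001,0, 0.001,0.005,0.112,-0.008,0.002,-0.001,0, 0.001,0.005,0.115,-0.008,0.002,-0.001,0]
```

View pics/w19.png

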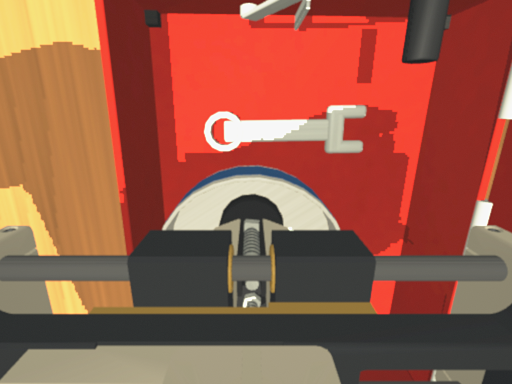

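Emit:
{"api": "carry_out", "payload": {"moves": [0,0,0.033,0,0,0,0,0,0,0.066,0,0,0,0,0,0,0.1,0,0,0,0,0,0,0.106,0,0,0,0,0,0,0.112,0,0,0,0,0,0,0.117,0,0,0,0,0,0,0.12,0,0,0,0,0,0,0.12,0,0,0,0]}}

```text
time: 36.95
tool_pos: [508.9, 195.8, 48.6]
tcp_rot: [-3.139, 0.001, 1.57]
contact_force: [-1.4, -0.1, 3.0]
grip_width: 9.7
```

```bash
python3 - <<'E'
from h import *
st()
E
```

```text
t 36.95 pos [508.9 195.8  48.6] rot [-3.139e+00  1.000e-03  1.570e+00] F [-1.4 -0.1  3. ] M [-0.16  0.19 -0.01] w 9.7 q [ 0.23  0.61  1.69 -0.    0.84  0.23]
```

Contact with the floor (3 N). Release and rise.

Emit:
{"api": "carry_out", "payload": {"moves": [0,0,0,0,0,0,0.25,0,0,0,0,0,0,0.25,0,0,0,0,0,0,0.25,0,0,0,0,0,0,0.25,0,0,-0.06,0,0,0,0.25,0,0,-0.18,0,0,0,0.25,0,0,-0.3,0,0,0,0.25,0,0,-0.4,0,0,0,0.25]}}

```text
time: 37.75
tool_pos: [509.6, 196.0, 211.2]
tcp_rot: [-3.14, 0.001, 1.57]
contact_force: [0.3, -0.0, -0.4]
grip_width: 22.5
```

```bash
python3 - <<'E'
from h import *
o=st()
rows([((500,0,240),down(o['tcp_rot'][2]+.52),.45,5),((480,-150,220),down(o['tcp_rot'][2]+.52),.45,3)])
E
```

```text
t 37.75 pos [509.6 196.  211.2] rot [-3.14e+00  1.00e-03  1.57e+00] F [ 0.3 -0.  -0.4] M [-0.07  0.02 -0.04] w 22.5 q [ 0.23  0.41  1.52 -0.    1.22  0.23]
[-0.098,-0.005,-0.014,-0.001,0,-0.199,0.45, -0.196,-0.01,-0.029,-0.001,0,-0.397,0.45, -0.294,-0.014,-0.043,-0.002,0,-0.596,0.45, -0.392,-0.019,-0.057,-0.002,0,-0.795,0.45, -0.49,-0.024,-0.072,-0.003,0.001,-0.993,0.45, -0.615,-0.04,-0.055,-0.003,0.001,-0.993,0.45, -0.74,-0.057,-0.038,-0.003,0.001,-0.993,0.45, -0.865,-0.074,-0.021,-0.003,0.001,-0.993,0.45]
```

Emit:
{"api": "carry_out", "payload": {"moves": [-0.098,-0.005,-0.014,0,0,-0.199,0.45,-0.196,-0.01,-0.029,0,0,-0.397,0.45,-0.294,-0.014,-0.043,0,0,-0.596,0.45,-0.392,-0.019,-0.057,0,0,-0.795,0.45,-0.49,-0.024,-0.072,0,0,-0.993,0.45,-0.615,-0.04,-0.055,0,0,-0.993,0.45,-0.74,-0.057,-0.038,0,0,-0.993,0.45,-0.865,-0.074,-0.021,0,0,-0.993,0.45]}}

```text
time: 38.55
tool_pos: [479.7, -149.1, 220.2]
tcp_rot: [-3.14, 0.0, 2.091]
contact_force: [1.2, 0.4, 0.1]
grip_width: 41.2
```

```bash
python3 - <<'E'
from h import *
o=st()
ct,it=shot('top','t20');big(it,'t20b',150,185,230,265,7)
print(tinfit(ct,it,(510.5,149)))
for g in ((512,147),(512,101),(512,195)): print(footbase(ct,it,g,16.,14)[:3])
rows([((500,-265,190),down(o['tcp_rot'][2]+.52),.45,7),((500,-265,190),down(o['tcp_rot'][2]+.52),.45,1)])
E
```

```text
t 38.55 pos [ 479.7 -149.1  220.2] rot [-3.14   0.     2.091] F [1.2 0.4 0.1] M [-0.05 -0.03 -0.04] w 41.2 q [-0.45  0.32  1.62 -0.    1.2  -0.97]
(np.float64(511.532254354194), np.float64(149.12537415500606), np.float64(76.53470192803013), 101)
(512.5844116210938, 147.55331420898438, 19.951129913330078)
(512.5905151367188, 101.16018676757812, 19.885343551635742)
(509.79486083984375, 193.23794555664062, 20.782306671142578)
turn clipped 1.0013335412950428
turn clipped 1.0013335412950428
[-0.038,-0.012,0.01,-0.001,0,-0.143,0.45, -0.075,-0.025,0.021,-0.003,0.001,-0.286,0.45, -0.113,-0.037,0.031,-0.004,0.001,-0.429,0.45, -0.151,-0.05,0.042,-0.006,0.001,-0.571,0.45, -0.188,-0.062,0.052,-0.007,0.001,-0.714,0.45, -0.226,-0.075,0.063,-0.009,0.002,-0.857,0.45, -0.264,-0.087,0.073,-0.01,0.002,-1,0.45, -0.264,-0.087,0.073,-0.01,0.002,-1,0.45]
```

View pics/t20b.png

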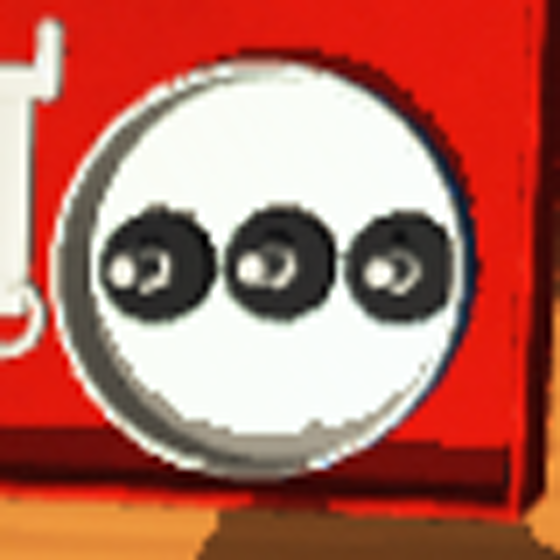

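Three feet in line in the tin, none touching. Continue with the rotation and the view of D.

Emit:
{"api": "carry_out", "payload": {"moves": [-0.038,-0.012,0.01,0,0,-0.143,0.45,-0.075,-0.025,0.021,0,0,-0.286,0.45,-0.113,-0.037,0.031,0,0,-0.429,0.45,-0.151,-0.05,0.042,0,0,-0.571,0.45,-0.188,-0.062,0.052,0,0,-0.714,0.45,-0.226,-0.075,0.063,0,0,-0.857,0.45,-0.264,-0.087,0.073,0,0,-1,0.45,-0.264,-0.087,0.073,0,0,-1,0.45]}}

```text
time: 39.4
tool_pos: [500.1, -266.3, 189.4]
tcp_rot: [-3.136, -0.001, 2.609]
contact_force: [0.5, 0.1, -0.1]
grip_width: 41.0
```

```bash
python3 - <<'E'
from h import *
o=st()
c,im=shot('wrist','w21'); print(proj(c,(428.5,-265.5,56)),proj(c,(514,-362,56)))
rows([((500,-265,185),down(np.pi),.45,5),((500,-265,185),down(np.pi),.45,3)])
E
```

```text
t 39.4 pos [ 500.1 -266.3  189.4] rot [-3.136e+00 -1.000e-03  2.609e+00] F [ 0.5  0.1 -0.1] M [-0.03  0.02 -0.  ] w 41.0 q [-0.62  0.47  1.49 -0.01  1.19 -1.66]
(np.float64(214.70472559494203), np.float64(122.45317049865615)) (np.float64(182.24557993909565), np.float64(238.0180438909488))
turn clipped 1.0206837167579854
turn clipped 1.0206837167579854
[0,0,0.002,-0.002,-0.001,-0.2,0.45, 0,0,0.005,-0.003,-0.002,-0.4,0.45, 0,0,0.007,-0.005,-0.003,-0.6,0.45, 0,0,0.009,-0.007,-0.004,-0.8,0.45, 0,0.001,0.012,-0.009,-0.005,-1,0.45, 0,0.001,0.012,-0.009,-0.005,-1,0.45, 0,0.001,0.012,-0.009,-0.005,-1,0.45, 0,0.001,0.012,-0.009,-0.005,-1,0.45]
```

View pics/w21.png

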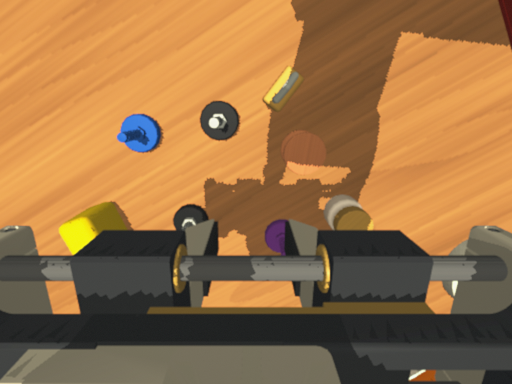

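Emit:
{"api": "carry_out", "payload": {"moves": [0,0,0.002,0,0,-0.2,0.45,0,0,0.005,0,0,-0.4,0.45,0,0,0.007,0,0,-0.6,0.45,0,0,0.009,0,0,-0.8,0.45,0,0,0.012,0,0,-1,0.45,0,0,0.012,0,0,-1,0.45,0,0,0.012,0,0,-1,0.45,0,0,0.012,0,0,-1,0.45]}}

```text
time: 40.25
tool_pos: [500.0, -264.8, 185.1]
tcp_rot: [-3.138, -0.004, 3.128]
contact_force: [0.7, -0.1, 0.0]
grip_width: 41.6
```

```bash
python3 - <<'E'
from h import *
o=st()
c,im=shot('wrist','w22'); big(im,'w22b',200,60,300,160,6);print(proj(c,(428.5,-265.5,56)))
E
```

```text
t 40.25 pos [ 500.  -264.8  185.1] rot [-3.138 -0.004  3.128] F [ 0.7 -0.1  0. ] M [ 0.03  0.08 -0.06] w 41.6 q [-0.62  0.47  1.5  -0.01  1.18 -2.18]
(np.float64(250.0236982690542), np.float64(112.87261647663895))
```

View pics/w22b.png

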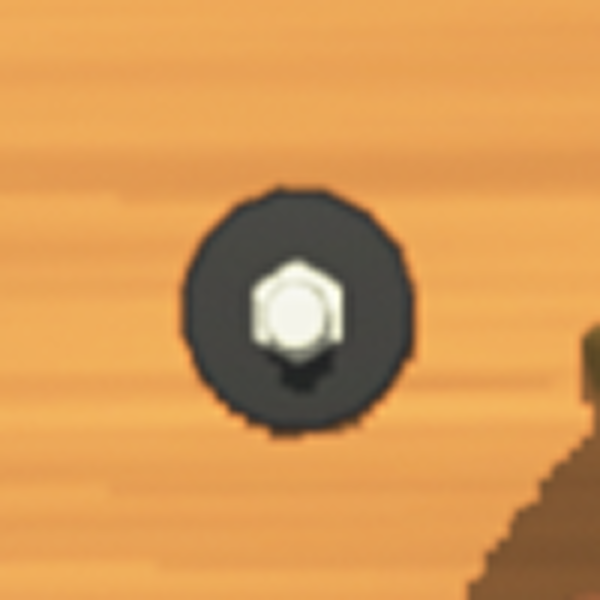

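```bash
python3 - <<'E'
from h import *
c=get_calibration('wrist');print(onz(c,249.5,112.7,56))
Y=np.pi;q=np.array([428.6,-265.6,0])
rows([(q+[0,0,110],down(Y),.45,4),(q+[0,0,42],down(Y),.45,4)])
E
```

```text
[ 428.32913273 -266.15283846   56.        ]
[0.044,-0.001,0.047,-0.002,-0.002,-0.006,0.45, 0.089,-0.002,0.094,-0.004,-0.003,-0.012,0.45, 0.133,-0.002,0.141,-0.005,-0.005,-0.018,0.45, 0.178,-0.003,0.188,-0.007,-0.007,-0.024,0.45, 0.178,-0.003,0.231,-0.007,-0.007,-0.024,0.45, 0.178,-0.003,0.273,-0.007,-0.007,-0.024,0.45, 0.177,-0.003,0.316,-0.007,-0.007,-0.024,0.45, 0.177,-0.003,0.358,-0.007,-0.007,-0.024,0.45]
```

Emit:
{"api": "carry_out", "payload": {"moves": [0.044,-0.001,0.047,0,0,-0.006,0.45,0.089,-0.002,0.094,0,0,-0.012,0.45,0.133,-0.002,0.141,-0.005,-0.005,-0.018,0.45,0.178,-0.003,0.188,-0.007,-0.007,-0.024,0.45,0.178,-0.003,0.231,-0.007,-0.007,-0.024,0.45,0.178,-0.003,0.273,-0.007,-0.007,-0.024,0.45,0.177,-0.003,0.316,-0.007,-0.007,-0.024,0.45,0.177,-0.003,0.358,-0.007,-0.007,-0.024,0.45]}}

```text
time: 41.1
tool_pos: [428.8, -265.9, 41.6]
tcp_rot: [-3.141, 0.0, 3.14]
contact_force: [-0.7, 0.0, -0.1]
grip_width: 41.6
```

Emit:
{"api": "carry_out", "payload": {"moves": [0,0,0,0,0,0,0.2,0,0,0,0,0,0,0,0,0,0,0,0,0,0,0,0,0,0,0,0,0,0,0,0,0,0,0,0,0,0,0,0,0,0,0,0,0,-0.12,0,0,0,0,0,0,-0.24,0,0,0,0]}}

```text
time: 41.9
tool_pos: [427.8, -265.1, 137.5]
tcp_rot: [3.139, -0.003, 3.14]
contact_force: [0.0, -0.8, -1.0]
grip_width: 9.1
```

```bash
python3 - <<'E'
from h import *
inhand('w23')
Y=np.pi
rows([((440,-220,200),down(Y),0,2),((463,110,220),down(Y),0,6)])
E
```

```text
v 190.0 offset 1.4156724224567476
t 41.95 pos [ 431.3 -267.9  146. ] rot [-3.134  0.008  3.14 ] F [ 3.2 -3.1  6.4] M [-0.1  -0.12 -0.  ] w 8.8 q [-0.71  0.41  1.72 -0.    1.   -2.28]
[-0.011,0.059,-0.068,-0.007,0.008,-0.002,0, -0.023,0.119,-0.136,-0.014,0.016,-0.003,0, -0.032,0.256,-0.145,-0.014,0.016,-0.003,0, -0.042,0.394,-0.154,-0.014,0.016,-0.003,0, -0.051,0.531,-0.163,-0.014,0.016,-0.003,0, -0.06,0.669,-0.173,-0.014,0.016,-0.003,0, -0.07,0.806,-0.182,-0.014,0.016,-0.003,0, -0.079,0.943,-0.191,-0.014,0.016,-0.003,0]
```

View pics/w23b.png

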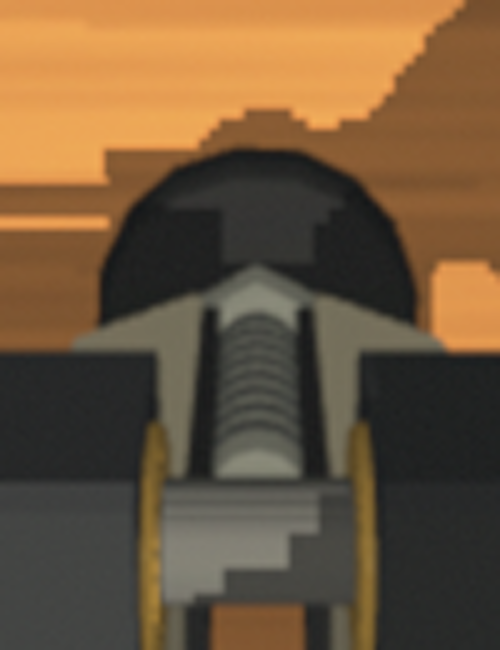

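Emit:
{"api": "carry_out", "payload": {"moves": [-0.011,0.059,-0.068,0,0,0,0,-0.023,0.119,-0.136,-0.01,0.016,0,0,-0.032,0.256,-0.145,-0.014,0.016,0,0,-0.042,0.394,-0.154,-0.014,0.016,0,0,-0.051,0.531,-0.163,-0.014,0.016,0,0,-0.06,0.669,-0.173,-0.014,0.016,0,0,-0.07,0.806,-0.182,-0.014,0.016,0,0,-0.079,0.943,-0.191,-0.014,0.016,0,0]}}

```text
time: 42.75
tool_pos: [460.5, 80.9, 218.4]
tcp_rot: [3.141, 0.001, 3.14]
contact_force: [1.1, -0.3, -0.5]
grip_width: 9.0
```

```bash
python3 - <<'E'
from h import *
st();Y=np.pi
rows([((465,149.5,180),down(Y),0,4),((465,149.5,100),down(Y),0,4)])
E
```

```text
t 42.75 pos [460.5  80.9 218.4] rot [3.141e+00 1.000e-03 3.140e+00] F [ 1.1 -0.3 -0.5] M [ 0.02 -0.02  0.02] w 9.0 q [ 0.01  0.26  1.72  0.    1.16 -1.56]
[-0.003,0.043,0.024,0,0,-0.001,0, -0.005,0.086,0.048,0,0.001,-0.002,0, -0.008,0.129,0.072,0,0.001,-0.003,0, -0.011,0.172,0.096,0,0.001,-0.004,0, -0.011,0.172,0.146,0,0.001,-0.004,0, -0.011,0.172,0.196,0,0.001,-0.004,0, -0.011,0.172,0.246,0,0.001,-0.004,0, -0.011,0.172,0.296,0,0.001,-0.004,0]
```

Emit:
{"api": "carry_out", "payload": {"moves": [-0.003,0.043,0.024,0,0,0,0,-0.005,0.086,0.048,0,0,0,0,-0.008,0.129,0.072,0,0,0,0,-0.011,0.172,0.096,0,0,0,0,-0.011,0.172,0.146,0,0,0,0,-0.011,0.172,0.196,0,0,0,0,-0.011,0.172,0.246,0,0,0,0,-0.011,0.172,0.296,0,0,0,0]}}

```text
time: 43.55
tool_pos: [464.9, 149.8, 99.2]
tcp_rot: [3.141, 0.001, 3.14]
contact_force: [0.9, 0.6, -0.1]
grip_width: 9.0
```

```bash
python3 - <<'E'
from h import *
st();shot('wrist','w24')
o=get_obs();Y=np.pi
q=np.array([465,149.5,0])
rows([(q+[0,0,56],down(Y),0,3),(q+[0,0,52],down(Y),0,3),(q+[0,0,50],down(Y),0,2)])
E
```

```text
t 43.55 pos [464.9 149.8  99.2] rot [3.141e+00 1.000e-03 3.140e+00] F [ 0.9  0.6 -0.1] M [0.07 0.04 0.  ] w 9.0 q [ 0.15  0.45  1.81  0.    0.88 -1.41]
[-0.002,0,0.034,0,-0.003,-0.001,0, -0.003,0,0.067,-0.001,-0.005,-0.002,0, -0.005,0,0.101,-0.001,-0.008,-0.004,0, -0.005,0,0.104,-0.001,-0.008,-0.004,0, -0.005,0,0.108,-0.001,-0.008,-0.004,0, -0.005,0,0.111,-0.001,-0.008,-0.004,0, -0.005,0,0.113,-0.001,-0.008,-0.004,0, -0.005,0,0.116,-0.001,-0.008,-0.004,0]
```

View pics/w24.png

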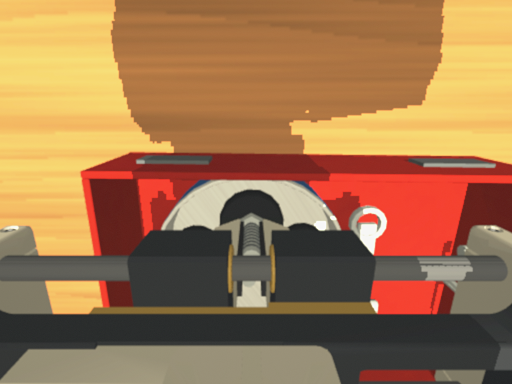

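Emit:
{"api": "carry_out", "payload": {"moves": [-0.002,0,0.034,0,0,0,0,-0.003,0,0.067,0,-0.005,0,0,-0.005,0,0.101,0,-0.008,0,0,-0.005,0,0.106,0,-0.008,0,0,-0.005,0,0.112,0,-0.008,0,0,-0.005,0,0.117,0,-0.008,0,0,-0.005,0,0.12,0,-0.008,0,0,-0.005,0,0.12,0,-0.008,0,0]}}

```text
time: 44.4
tool_pos: [465.5, 149.4, 50.2]
tcp_rot: [-3.141, 0.002, 3.14]
contact_force: [-4.0, -0.5, 13.2]
grip_width: 9.3
```

```bash
python3 - <<'E'
from h import *
st()
E
```

```text
t 44.4 pos [465.5 149.4  50.2] rot [-3.141e+00  2.000e-03  3.140e+00] F [-4.  -0.5 13.2] M [-0.19  0.69 -0.03] w 9.3 q [ 0.15  0.53  1.86 -0.    0.75 -1.41]
```

Emit:
{"api": "carry_out", "payload": {"moves": [0,0,-0.001,0,0,0,0.25,0,0,-0.001,0,0,0,0.25,0,0,-0.001,0,0,0,0.25,0,0,-0.001,0,0,0,0.25,0,0,-0.06,0,0,0,0.25,0,0,-0.18,0,0,0,0.25,0,0,-0.3,0,0,0,0.25,0,0,-0.4,0,0,0,0.25]}}

```text
time: 45.2
tool_pos: [465.2, 149.5, 212.6]
tcp_rot: [-3.141, 0.003, 3.14]
contact_force: [0.9, 0.8, -0.5]
grip_width: 23.3
```

```bash
python3 - <<'E'
from h import *
o=st();Y=np.pi
rows([((500,40,230),down(Y),.45,3),((570,-200,200),down(Y),.45,5)])
E
```

```text
t 45.2 pos [465.2 149.5 212.6] rot [-3.141e+00  3.000e-03  3.140e+00] F [ 0.9  0.8 -0.5] M [ 0.09  0.06 -0.02] w 23.3 q [ 0.15  0.3   1.67 -0.    1.16 -1.41]
[-0.029,-0.091,-0.014,0,0.002,-0.001,0.45, -0.058,-0.182,-0.029,0,0.004,-0.002,0.45, -0.088,-0.274,-0.043,0,0.006,-0.003,0.45, -0.123,-0.394,-0.028,0,0.006,-0.003,0.45, -0.158,-0.513,-0.013,0,0.006,-0.003,0.45, -0.193,-0.633,0.002,0,0.006,-0.003,0.45, -0.228,-0.753,0.017,0,0.006,-0.003,0.45, -0.263,-0.873,0.032,0,0.006,-0.003,0.45]
```

Emit:
{"api": "carry_out", "payload": {"moves": [-0.029,-0.091,-0.014,0,0,0,0.45,-0.058,-0.182,-0.029,0,0,0,0.45,-0.088,-0.274,-0.043,0,0,0,0.45,-0.123,-0.394,-0.028,0,0,0,0.45,-0.158,-0.513,-0.013,0,0,0,0.45,-0.193,-0.633,0.002,0,0,0,0.45,-0.228,-0.753,0.017,0,0,0,0.45,-0.263,-0.9,0.032,0,0,0,0.45]}}

```text
time: 46.0
tool_pos: [567.3, -201.2, 200.6]
tcp_rot: [3.141, 0.002, 3.14]
contact_force: [0.5, 0.3, 0.7]
grip_width: 41.1
```

```bash
python3 - <<'E'
from h import *
o=st()
ct,it=shot('top','t25');big(it,'t25b',150,185,230,265,7)
print(tinfit(ct,it,(510.5,149)))
for g in ((512,147),(512,101),(512,195),(466,148)): print(footbase(ct,it,g,16.,14)[:3])
rows([((580,-360,190),down(np.pi),.45,5),((580,-360,190),down(np.pi),.45,3)])
E
```

```text
t 46.0 pos [ 567.3 -201.2  200.6] rot [3.141e+00 2.000e-03 3.140e+00] F [0.5 0.3 0.7] M [ 0.06 -0.02  0.02] w 41.1 q [-0.47  0.52  1.37  0.    1.25 -2.04]
(np.float64(511.63163699892897), np.float64(149.55619162649043), np.float64(76.22312275803272), 103)
(512.5844116210938, 147.55331420898438, 19.951129913330078)
(511.78948974609375, 101.47245025634766, 20.658218383789062)
(509.79486083984375, 193.23794555664062, 20.782306671142578)
(465.4245910644531, 149.02932739257812, 20.592510223388672)
[-0.006,-0.076,0.005,-0.002,0.001,-0.002,0.45, -0.013,-0.151,0.01,-0.003,0.002,-0.005,0.45, -0.019,-0.227,0.015,-0.005,0.003,-0.007,0.45, -0.026,-0.302,0.02,-0.006,0.004,-0.009,0.45, -0.032,-0.378,0.025,-0.008,0.006,-0.012,0.45, -0.032,-0.378,0.025,-0.008,0.006,-0.012,0.45, -0.032,-0.378,0.025,-0.008,0.006,-0.012,0.45, -0.032,-0.378,0.025,-0.008,0.006,-0.012,0.45]
```

View pics/t25b.png

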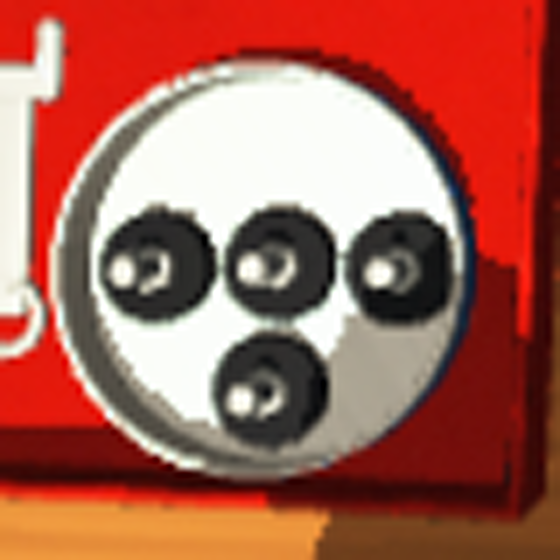

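Emit:
{"api": "carry_out", "payload": {"moves": [-0.006,-0.076,0.005,0,0,0,0.45,-0.013,-0.151,0.01,0,0,0,0.45,-0.019,-0.227,0.015,0,0,0,0.45,-0.026,-0.302,0.02,0,0,0,0.45,-0.032,-0.378,0.025,-0.008,0.006,-0.012,0.45,-0.032,-0.378,0.025,-0.008,0.006,-0.012,0.45,-0.032,-0.378,0.025,-0.008,0.006,-0.012,0.45,-0.032,-0.378,0.025,-0.008,0.006,-0.012,0.45]}}

```text
time: 46.85
tool_pos: [579.9, -358.9, 189.8]
tcp_rot: [3.141, -0.001, -3.141]
contact_force: [-0.5, -0.2, -0.4]
grip_width: 41.2
```

```bash
python3 - <<'E'
from h import *
o=st()
c,im=shot('wrist','w26'); print(proj(c,(514,-362,56)))
E
```

```text
t 46.85 pos [ 579.9 -358.9  189.8] rot [ 3.141e+00 -1.000e-03 -3.141e+00] F [-0.5 -0.2 -0.4] M [ 0.06  0.   -0.01] w 41.2 q [-0.67  0.68  1.11  0.    1.36 -2.24]
(np.float64(247.9546589114738), np.float64(118.37731014417918))
```

View pics/w26.png

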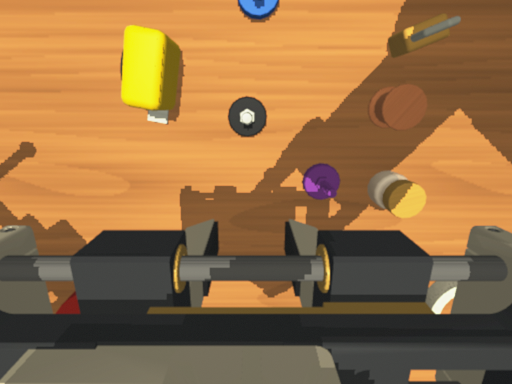

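```bash
python3 - <<'E'
from h import *
c=get_calibration('wrist');im=cv2.imread('pics/w26.png')
e=onz(c,247,117,56);print(e,footbase(c,im,(514,-362),6.)[:3],onz(c,180,100,64))
Y=np.pi;q=np.array([514.6,-362.8,0])
rows([(q+[0,0,110],down(Y),.4,4),(q+[0,0,42],down(Y),.4,4)])
E
```

```text
Traceback (most recent call last):
  File "h.py", line 86, in footbase
    h=cv2.convexHull(cs[0])[:,0]+np.array([x0,y0])
                     ~~^^^
IndexError: list index out of range
```

```bash
python3 - <<'E'
from h import *
c=get_calibration('wrist')
print(onz(c,247,117.3,56),onz(c,247.5,117,8),onz(c,180,100,64))
Y=np.pi;q=np.array([514.6,-362.8,0])
rows([(q+[0,0,110],down(Y),.4,4),(q+[0,0,42],down(Y),.4,4)])
E
```

```text
[ 513.18760115 -362.85209907   56.        ] [ 514.54202552 -362.91122075    8.        ] [ 497.73652566 -424.1326951    64.        ]
[0.041,-0.003,0.05,0,0,0.001,0.4, 0.082,-0.005,0.1,0.001,0,0.001,0.4, 0.123,-0.008,0.15,0.001,-0.001,0.002,0.4, 0.164,-0.01,0.2,0.001,-0.001,0.002,0.4, 0.164,-0.01,0.243,0.001,-0.001,0.002,0.4, 0.164,-0.01,0.285,0.001,-0.001,0.002,0.4, 0.164,-0.01,0.328,0.001,-0.001,0.002,0.4, 0.164,-0.01,0.37,0.001,-0.001,0.002,0.4]
```

Emit:
{"api": "carry_out", "payload": {"moves": [0.041,-0.003,0.05,0,0,0,0.4,0.082,-0.005,0.1,0,0,0,0.4,0.123,-0.008,0.15,0,0,0,0.4,0.165,-0.01,0.2,0,0,0,0.4,0.165,-0.01,0.243,0,0,0,0.4,0.165,-0.01,0.285,0,0,0,0.4,0.165,-0.01,0.328,0,0,0,0.4,0.165,-0.01,0.37,0,0,0,0.4]}}

```text
time: 47.7
tool_pos: [514.4, -361.7, 42.0]
tcp_rot: [3.141, -0.0, -3.139]
contact_force: [-0.5, 0.7, -0.0]
grip_width: 36.8
```

Emit:
{"api": "carry_out", "payload": {"moves": [0,0,0,0,0,0,0.2,0,0,0,0,0,0,0,0,0,0,0,0,0,0,0,0,0,0,0,0,0,0,0,0,0,0,0,0,0,0,0,0,0,0,0,0,0,-0.12,0,0,0,0,0,0,-0.24,0,0,0,0]}}

```text
time: 48.5
tool_pos: [513.4, -361.0, 137.5]
tcp_rot: [3.138, -0.003, -3.139]
contact_force: [0.6, -0.8, -0.5]
grip_width: 8.9
```

```bash
python3 - <<'E'
from h import *
inhand('w27')
Y=np.pi
rows([((520,-330,200),down(Y),0,2),((530,0,220),down(Y),0,6)])
E
```

```text
v 190.0 offset 1.3958892212063425
t 48.55 pos [ 516.9 -364.   147.8] rot [-3.134  0.008 -3.139] F [ 2.4 -2.5  7.1] M [-0.11 -0.1   0.02] w 9.1 q [-0.73  0.61  1.35  0.    1.17 -2.31]
[-0.005,0.042,-0.065,-0.007,0.008,0.003,0, -0.009,0.084,-0.131,-0.014,0.016,0.005,0, -0.014,0.221,-0.14,-0.014,0.016,0.005,0, -0.018,0.359,-0.15,-0.014,0.016,0.005,0, -0.023,0.496,-0.159,-0.014,0.016,0.005,0, -0.028,0.634,-0.168,-0.014,0.016,0.005,0, -0.032,0.771,-0.178,-0.014,0.016,0.005,0, -0.037,0.908,-0.187,-0.014,0.016,0.005,0]
```

View pics/w27b.png

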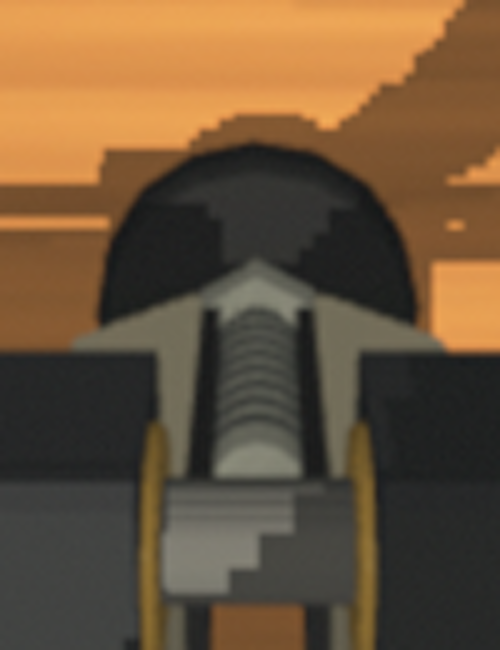

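Emit:
{"api": "carry_out", "payload": {"moves": [-0.005,0.042,-0.065,0,0,0,0,-0.009,0.084,-0.131,-0.01,0.016,0,0,-0.014,0.221,-0.14,-0.014,0.016,0,0,-0.018,0.359,-0.15,-0.014,0.016,0,0,-0.023,0.496,-0.159,-0.014,0.016,0,0,-0.028,0.634,-0.168,-0.014,0.016,0.005,0,-0.032,0.771,-0.178,-0.014,0.016,0.005,0,-0.037,0.908,-0.187,-0.014,0.016,0.005,0]}}

```text
time: 49.35
tool_pos: [528.7, -28.8, 218.2]
tcp_rot: [-3.141, 0.0, 3.141]
contact_force: [0.6, -0.1, -1.4]
grip_width: 9.0
```

```bash
python3 - <<'E'
from h import *
st();Y=np.pi
rows([((560,148.5,200),down(Y),0,5),((560,148.5,110),down(Y),0,3)])
E
```

```text
t 49.35 pos [528.7 -28.8 218.2] rot [-3.141  0.     3.141] F [ 0.6 -0.1 -1.4] M [ 0.03 -0.05  0.01] w 9.0 q [-0.2   0.37  1.55 -0.    1.22 -1.77]
[-0.016,0.089,0.009,0,0,0,0, -0.031,0.177,0.018,0,0,0,0, -0.047,0.266,0.027,0,0,0,0, -0.062,0.355,0.036,0,0,0,0, -0.078,0.443,0.046,-0.001,0,-0.001,0, -0.078,0.443,0.121,-0.001,0,-0.001,0, -0.078,0.443,0.196,-0.001,0,-0.001,0, -0.078,0.443,0.271,-0.001,0,-0.001,0]
```

Emit:
{"api": "carry_out", "payload": {"moves": [-0.016,0.089,0.009,0,0,0,0,-0.031,0.177,0.018,0,0,0,0,-0.047,0.266,0.027,0,0,0,0,-0.062,0.355,0.036,0,0,0,0,-0.078,0.443,0.046,0,0,0,0,-0.078,0.443,0.121,0,0,0,0,-0.078,0.443,0.196,0,0,0,0,-0.078,0.443,0.271,0,0,0,0]}}

```text
time: 50.15
tool_pos: [559.8, 148.8, 108.7]
tcp_rot: [-3.141, 0.001, -3.141]
contact_force: [0.0, -0.4, -0.4]
grip_width: 9.0
```

```bash
python3 - <<'E'
from h import *
st();Y=np.pi
q=np.array([560,148.5,0])
rows([(q+[0,0,90],down(Y),0,2),(q+[0,0,56],down(Y),0,2),(q+[0,0,52],down(Y),0,2),(q+[0,0,50],down(Y),0,2)])
E
```

```text
t 50.15 pos [559.8 148.8 108.7] rot [-3.141e+00  1.000e-03 -3.141e+00] F [ 0.  -0.4 -0.4] M [ 0.09 -0.03 -0.01] w 9.0 q [ 0.13  0.57  1.55 -0.    1.02 -1.44]
[0,0,0.023,0,0.001,0,0, 0,-0.001,0.047,-0.001,0.001,0.001,0, 0,-0.001,0.089,-0.001,0.001,0.001,0, 0,-0.001,0.132,-0.001,0.001,0.001,0, 0,-0.001,0.137,-0.001,0.001,0.001,0, 0,-0.001,0.142,-0.001,0.001,0.001,0, 0,-0.001,0.144,-0.001,0.001,0.001,0, 0,-0.001,0.147,-0.001,0.001,0.001,0]
```

Emit:
{"api": "carry_out", "payload": {"moves": [0,0,0.023,0,0,0,0,0,-0.001,0.047,0,0,0,0,0,-0.001,0.089,0,0,0,0,0,-0.001,0.132,0,0,0,0,0,-0.001,0.137,0,0,0,0,0,-0.001,0.142,0,0,0,0,0,-0.001,0.145,0,0,0,0,0,-0.001,0.147,0,0,0,0]}}

```text
time: 50.95
tool_pos: [560.7, 148.4, 51.2]
tcp_rot: [-3.141, 0.003, -3.141]
contact_force: [-2.7, -0.6, 8.6]
grip_width: 9.0
```

```bash
python3 - <<'E'
from h import *
st()
E
```

```text
t 50.95 pos [560.7 148.4  51.2] rot [-3.141e+00  3.000e-03 -3.141e+00] F [-2.7 -0.6  8.6] M [-0.04  0.48  0.04] w 9.0 q [ 0.13  0.65  1.59 -0.    0.89 -1.44]
```

Emit:
{"api": "carry_out", "payload": {"moves": [0,0,0,0,0,0,0.25,0,0,0,0,0,0,0.25,0,0,0,0,0,0,0.25,0,0,0,0,0,0,0.25,0,0,-0.06,0,0,0,0.25,0,0,-0.18,0,0,0,0.25,0,0,-0.3,0,0,0,0.25,0,0,-0.4,0,0,0,0.25]}}

```text
time: 51.75
tool_pos: [560.3, 148.5, 213.8]
tcp_rot: [3.142, 0.005, -3.141]
contact_force: [-0.6, 0.3, -0.9]
grip_width: 23.1
```

```bash
python3 - <<'E'
from h import *
o=st();Y=np.pi
rows([((480,200,290),down(Y),1,5),((440,300,330),down(Y),1,3)])
E
```

```text
t 51.75 pos [560.3 148.5 213.8] rot [ 3.142  0.005 -3.141] F [-0.6  0.3 -0.9] M [-0.03  0.    0.02] w 23.1 q [ 0.13  0.46  1.42 -0.    1.25 -1.44]
[0.04,0.026,-0.038,0,0.002,0,1, 0.08,0.052,-0.077,0,0.003,0,1, 0.12,0.077,-0.115,0,0.005,0.001,1, 0.16,0.103,-0.153,0,0.007,0.001,1, 0.2,0.129,-0.191,0,0.009,0.001,1, 0.233,0.212,-0.225,0,0.009,0.001,1, 0.266,0.296,-0.258,0,0.009,0.001,1, 0.299,0.379,-0.292,0,0.009,0.001,1]
```

Emit:
{"api": "carry_out", "payload": {"moves": [0.04,0.026,-0.038,0,0,0,1,0.08,0.052,-0.077,0,0,0,1,0.12,0.077,-0.115,0,0,0,1,0.16,0.103,-0.153,0,0,0,1,0.2,0.129,-0.191,0,0.009,0,1,0.233,0.17,-0.21,0,0.009,0,1,0.266,0.2,-0.22,0,0.009,0,1,0.3,0.21,-0.22,0,0.009,0,1]}}

```text
time: 52.55
tool_pos: [439.4, 233.3, 301.7]
tcp_rot: [3.141, 0.001, -3.14]
contact_force: [0.0, -0.3, -0.2]
grip_width: 82.1
```

```bash
python3 - <<'E'
from h import *
o=st()
c,im=shot('wrist','w28')
ct,it=shot('top','t28');big(it,'t28b',90,120,250,270,5)
cs,is_=shot('side','s28');big(is_,'s28b',165,30,285,200,4)
print(tinfit(ct,it,(510.5,149)))
for g in ((512,147),(512,101),(512,195),(466,148),(559,148)): print(footbase(ct,it,g,16.,14)[:3])
E
```

```text
t 52.55 pos [439.4 233.3 301.7] rot [ 3.141e+00  1.000e-03 -3.140e+00] F [ 0.  -0.3 -0.2] M [-0.  0. -0.] w 82.1 q [ 0.33  0.25  1.49  0.    1.4  -1.24]
(np.float64(511.5091602116023), np.float64(148.50780173751923), np.float64(76.20355909331221), 102)
(512.3452758789062, 148.51327514648438, 20.937015533447266)
(512.5905151367188, 101.16018676757812, 19.885343551635742)
(509.5384216308594, 194.19688415527344, 21.6916446685791)
(464.4604797363281, 149.16322326660156, 20.968122482299805)
(559.9238891601562, 148.29173278808594, 20.893321990966797)
```

View pics/t28.png

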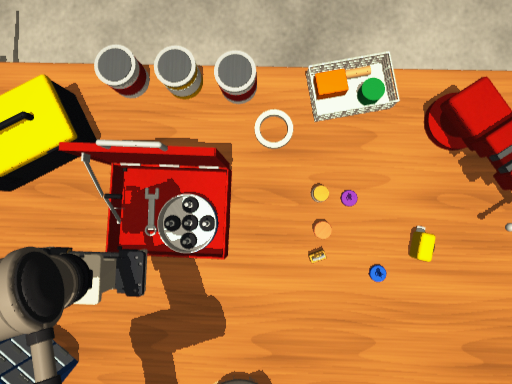

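View pics/s28b.png

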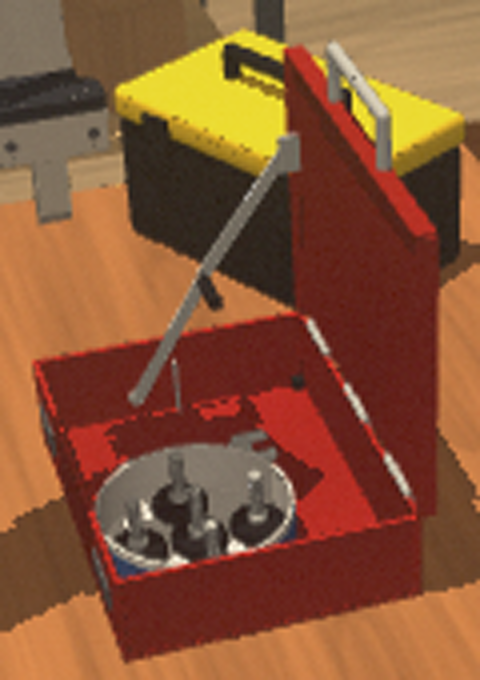

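View pics/w28.png

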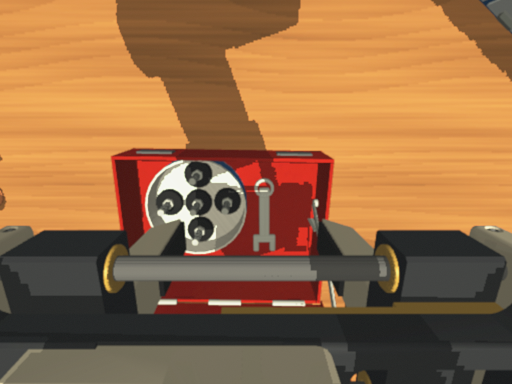

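```bash
python3 - <<'E'
from h import *
im=cv2.imread('pics/w28.png');big(im,'w28b',140,155,255,260,6)
it=cv2.imread('pics/t28.png');big(it,'t28c',150,185,230,265,8)
c=get_calibration('wrist');ct=get_calibration('top')
for x,y in ((511,149),(511,102),(509,196),(463,150),(559,149)):
    u,v=proj(c,(x,y,64));U,V=proj(ct,(x+1,y-1,64)); print((x,y),((u-140)*6,(v-155)*6),((U-150)*8,(V-185)*8))
E
```

```text
(511, 149) (np.float64(323.10294872733664), np.float64(345.65419069854676)) (np.float64(284.02831738215855), np.float64(303.4511622492953))
(511, 102) (np.float64(129.6828068099053), np.float64(345.0728111085326)) (np.float64(431.64562157108844), np.float64(307.9237868274058))
(509, 196) (np.float64(516.2860807501718), np.float64(338.53762952845887)) (np.float64(136.54352903553286), np.float64(305.321497681884))
(463, 150) (np.float64(316.0363620006266), np.float64(154.68648944762435)) (np.float64(274.3211074412825), np.float64(456.0143160147604))
(559, 149) (np.float64(333.68821795995194), np.float64(524.1578900559866)) (np.float64(290.54337112468556), np.float64(151.84200461869432))
```

View pics/w28b.png

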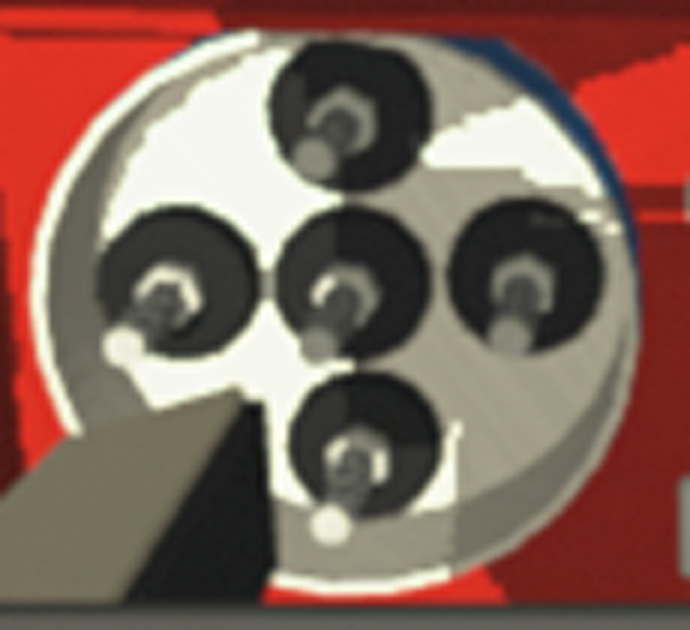

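View pics/t28c.png

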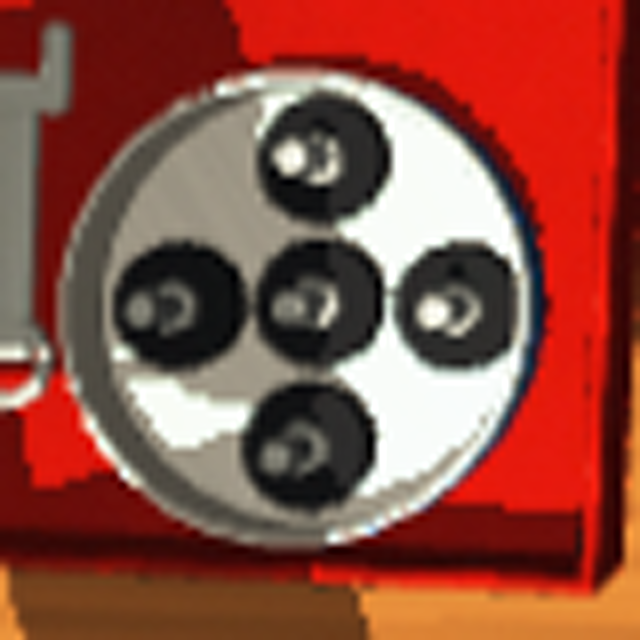

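```bash
python3 - <<'E'
from h import *
t=.25;d=np.array([np.sin(t),0,-np.cos(t)]);P=np.array([550.2,233,124.5]);Y=np.pi
rows([(P-130*d,down(Y,t),1,5),(P-130*d,down(Y,t),1,3)])
E
```

```text
[-0.039,0,0.025,0,-0.096,0.001,1, -0.079,0.001,0.051,0,-0.191,0.001,1, -0.118,0.001,0.076,0,-0.287,0.002,1, -0.157,0.001,0.101,0,-0.382,0.002,1, -0.197,0.002,0.127,0,-0.478,0.003,1, -0.197,0.002,0.127,0,-0.478,0.003,1, -0.197,0.002,0.127,0,-0.478,0.003,1, -0.197,0.002,0.127,0,-0.478,0.003,1]
```

Emit:
{"api": "carry_out", "payload": {"moves": [-0.039,0,0.025,0,-0.096,0,1,-0.079,0.001,0.051,0,-0.191,0,1,-0.118,0.001,0.076,0,-0.287,0,1,-0.157,0.001,0.101,0,-0.382,0,1,-0.197,0.002,0.127,0,-0.478,0,1,-0.197,0.002,0.127,0,-0.478,0,1,-0.197,0.002,0.127,0,-0.478,0,1,-0.197,0.002,0.127,0,-0.478,0,1]}}

```text
time: 53.5
tool_pos: [518.2, 233.0, 250.8]
tcp_rot: [-3.141, 0.25, -3.141]
contact_force: [-0.3, -0.1, -0.0]
grip_width: 92.1
```

```bash
python3 - <<'E'
from h import *
st()
shot('wrist','w29')
t=.25;d=np.array([np.sin(t),0,-np.cos(t)]);P=np.array([550.2,233,124.5]);Y=np.pi
rows([(P,down(Y,t),1,6),(P,down(Y,t),1,2)])
E
```

```text
t 53.5 pos [518.2 233.  250.8] rot [-3.141  0.25  -3.141] F [-0.3 -0.1 -0. ] M [0.07 0.16 0.04] w 92.1 q [ 0.33  0.3   1.59 -0.09  1.02 -1.2 ]
[0,0,0.054,0,0,0,1, 0,0,0.109,0,0,0.001,1, 0,0,0.163,0,0,0.001,1, 0.001,0,0.217,0,0,0.002,1, 0.001,0,0.272,0,0,0.002,1, 0.001,0,0.326,0,0,0.002,1, 0.001,0,0.326,0,0,0.002,1, 0.001,0,0.326,0,0,0.002,1]
```

View pics/w29.png

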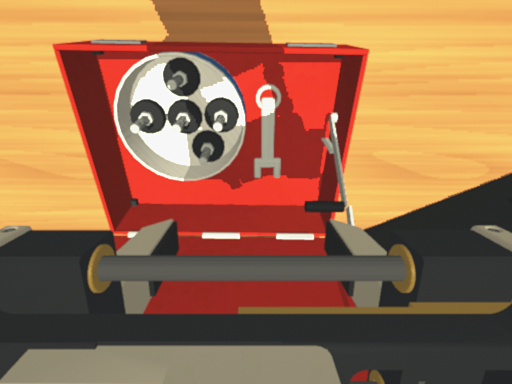

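```bash
python3 - <<'E'
from h import *
st()
it=cv2.imread('pics/w29.png');big(it,'w29b',105,45,255,190,5)
ct,it=shot('top','t29');big(it,'t29c',150,185,230,265,8)
print(tinfit(ct,it,(510.5,149)))
for g in ((512,147),(512,101),(512,195),(466,148),(559,168)): print(footbase(ct,it,g,16.,14)[:3])
E
```

```text
t 53.55 pos [518.2 233.1 250.9] rot [-3.142  0.25  -3.14 ] F [-0.6 -0.2  0.4] M [0.04 0.17 0.  ] w 91.9 q [ 0.33  0.3   1.59 -0.09  1.01 -1.2 ]
(np.float64(511.2557180427496), np.float64(148.7826801061915), np.float64(76.1893760583511), 81)
(512.3452758789062, 148.51327514648438, 20.937015533447266)
(512.5905151367188, 101.16018676757812, 19.885343551635742)
(510.50469970703125, 193.99514770507812, 20.946508407592773)
(465.1322326660156, 149.69808959960938, 21.265613555908203)
(551.8845825195312, 174.79342651367188, 22.11489486694336)
```

View pics/w29b.png

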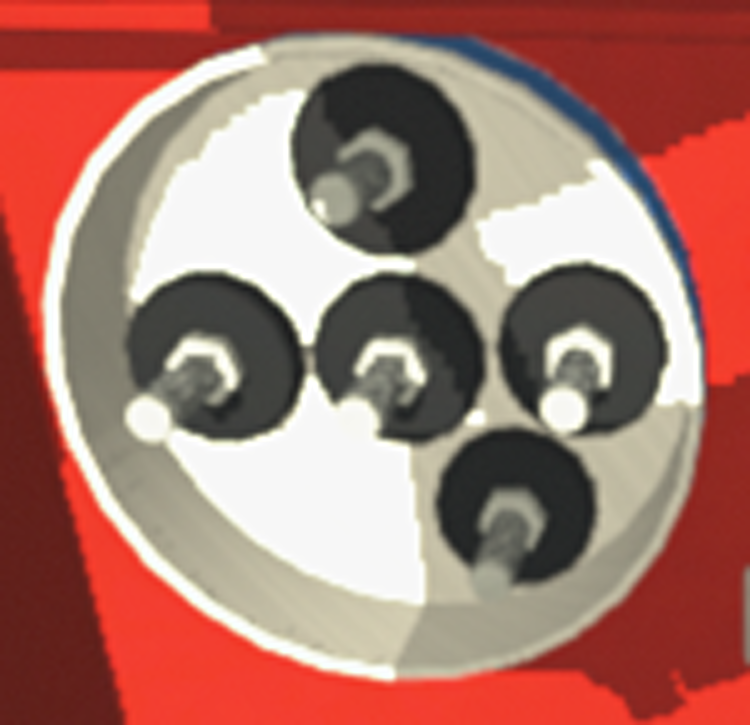

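View pics/t29c.png

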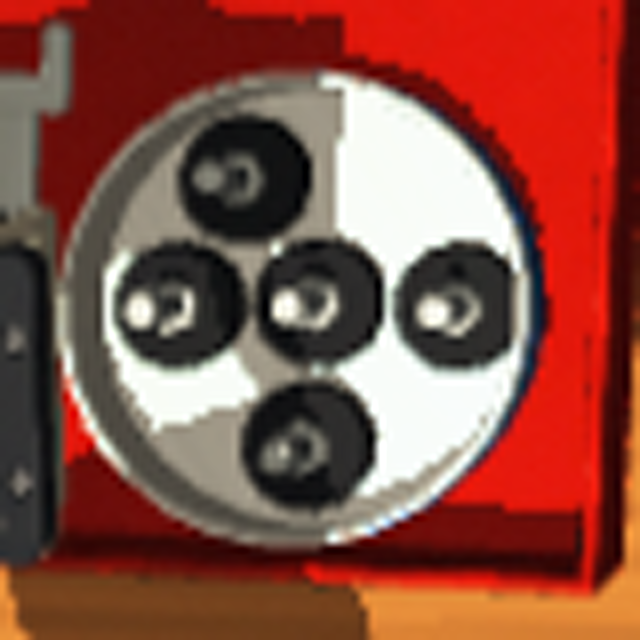

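```bash
python3 - <<'E'
from h import *
c=get_calibration('wrist');ct=get_calibration('top')
W=[(492,578),(355,410),(565,410),(150,418),(333,198)];T=[(208,178),(290,308),(140,311),(435,314),(276,458)]
for w,t in zip(W,T): print(np.round(tri([(c,105+w[0]/5,45+w[1]/5),(ct,150+t[0]/8,185+t[1]/8)])[0],1))
E
```

```text
[551.5 175.   62.5]
[510.8 147.2  60.1]
[509.1 194.9  63.1]
[511.1 100.7  62.9]
[464.  149.2  62.3]
```

Emit:
{"api": "carry_out", "payload": {"moves": [0,0,0.054,0,0,0,1,0,0,0.109,0,0,0,1,0,0,0.163,0,0,0,1,0,0,0.217,0,0,0,1,0,0,0.272,0,0,0,1,0,0,0.326,0,0,0,1,0,0,0.326,0,0,0,1,0,0,0.326,0,0,0,1]}}

```text
time: 54.4
tool_pos: [550.6, 233.2, 125.1]
tcp_rot: [-3.142, 0.25, -3.14]
contact_force: [-0.5, 0.4, 0.1]
grip_width: 92.0
```

```bash
python3 - <<'E'
from h import *
st()
shot('wrist','w30')
t=.25;P=np.array([550.2,233,124.5]);Y=np.pi
rows([(P+np.array([x,0,z]),down(Y,t),1,1) for x,z in ((3,0),(6,0),(9,-1),(12,-2.5),(15,-4),(18,-6),(20,-7.5),(20,-7.5))])
E
```

```text
t 54.4 pos [550.6 233.2 125.1] rot [-3.142  0.25  -3.14 ] F [-0.5  0.4  0.1] M [0.03 0.12 0.01] w 92.0 q [ 0.31  0.49  1.68 -0.11  0.73 -1.19]
[-0.005,-0.001,0.005,0.002,0.003,0.002,1, -0.012,-0.001,0.007,0.002,0.003,0.002,1, -0.019,-0.001,0.011,0.002,0.003,0.002,1, -0.025,-0.001,0.016,0.002,0.003,0.002,1, -0.031,-0.001,0.022,0.002,0.003,0.002,1, -0.037,-0.001,0.029,0.002,0.003,0.002,1, -0.041,-0.001,0.033,0.002,0.003,0.002,1, -0.041,-0.001,0.033,0.002,0.003,0.002,1]
```

View pics/w30.png

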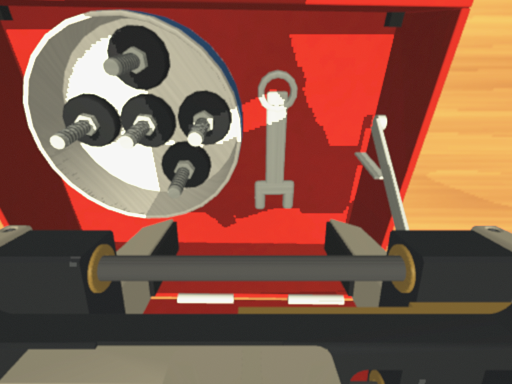

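Emit:
{"api": "carry_out", "payload": {"moves": [-0.005,0,0.005,0,0,0,1,-0.012,0,0.007,0,0,0,1,-0.019,0,0.011,0,0,0,1,-0.025,0,0.016,0,0,0,1,-0.031,0,0.022,0,0,0,1,-0.037,0,0.029,0,0,0,1,-0.041,0,0.033,0,0,0,1,-0.041,0,0.033,0,0,0,1]}}

```text
time: 55.25
tool_pos: [570.1, 233.4, 116.6]
tcp_rot: [3.141, 0.251, -3.14]
contact_force: [-1.0, 0.8, -1.9]
grip_width: 91.8
```

```bash
python3 - <<'E'
from h import *
st()
cs,is_=shot('side','s31');big(is_,'s31b',165,30,285,200,4)
t=.25;P=np.array([570.2,233,117]);Y=np.pi
rows([(P+np.array([x,0,z]),down(Y,t),1,1) for x,z in ((2,-1.5),(4,-3),(6,-4.5),(9,-7),(12,-10),(15,-13),(18,-16),(18,-16))])
E
```

```text
t 55.25 pos [570.1 233.4 116.6] rot [ 3.141  0.251 -3.14 ] F [-1.   0.8 -1.9] M [0.09 0.59 0.23] w 91.8 q [ 0.3   0.53  1.64 -0.11  0.74 -1.2 ]
[-0.005,-0.001,0.004,0.001,0.002,0.002,1, -0.009,-0.001,0.009,0.001,0.002,0.002,1, -0.012,-0.001,0.014,0.001,0.002,0.002,1, -0.018,-0.001,0.022,0.001,0.002,0.002,1, -0.024,-0.001,0.031,0.001,0.002,0.002,1, -0.029,-0.001,0.04,0.001,0.002,0.002,1, -0.034,-0.001,0.049,0.001,0.002,0.002,1, -0.034,-0.001,0.049,0.001,0.002,0.002,1]
```

View pics/s31b.png

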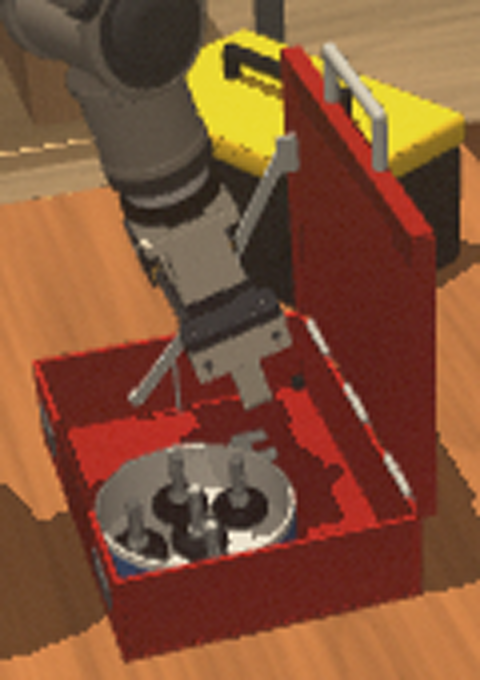

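Lid has come slightly forward, so the knee is breaking. Keep pushing.

Emit:
{"api": "carry_out", "payload": {"moves": [-0.005,0,0.004,0,0,0,1,-0.009,0,0.009,0,0,0,1,-0.012,0,0.014,0,0,0,1,-0.018,0,0.022,0,0,0,1,-0.024,0,0.031,0,0,0,1,-0.029,0,0.04,0,0,0,1,-0.034,0,0.049,0,0,0,1,-0.034,0,0.049,0,0,0,1]}}

```text
time: 56.1
tool_pos: [587.2, 233.2, 100.1]
tcp_rot: [-3.141, 0.248, -3.14]
contact_force: [-4.0, 1.0, -2.0]
grip_width: 91.7
```

```bash
python3 - <<'E'
from h import *
st()
cs,is_=shot('side','s32');big(is_,'s32b',165,30,285,200,4)
t=.25;P=np.array([588.2,233,101]);Y=np.pi
rows([(P+np.array([x,0,z]),down(Y,t),1,1) for x,z in ((1,-2),(2,-4),(3,-7),(4,-10),(5,-13),(6,-16),(7,-19),(7,-19))])
E
```

```text
t 56.1 pos [587.2 233.2 100.1] rot [-3.141  0.248 -3.14 ] F [-4.  1. -2.] M [0.03 1.04 0.33] w 91.7 q [ 0.29  0.57  1.61 -0.11  0.72 -1.21]
[-0.004,0,0.004,-0.001,-0.003,0.003,1, -0.005,0,0.009,-0.001,-0.003,0.003,1, -0.006,0,0.017,-0.001,-0.003,0.003,1, -0.007,0,0.025,-0.001,-0.003,0.003,1, -0.007,0,0.033,-0.001,-0.003,0.003,1, -0.008,0,0.041,-0.001,-0.003,0.003,1, -0.008,0,0.049,-0.001,-0.003,0.003,1, -0.008,0,0.049,-0.001,-0.003,0.003,1]
```

View pics/s32b.png

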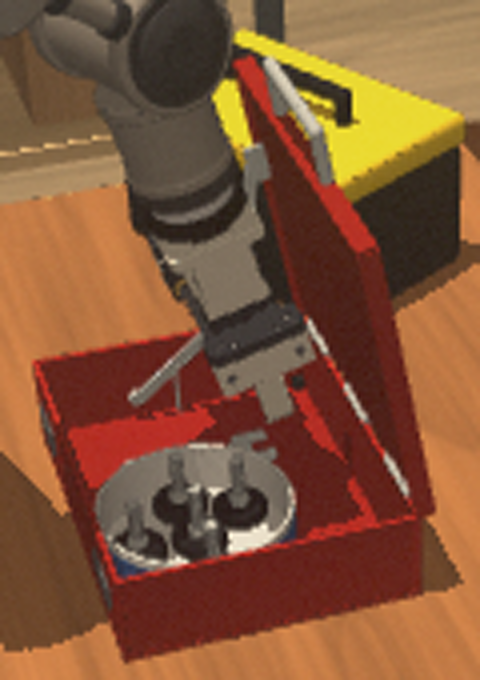

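```bash
python3 - <<'E'
from h import *
o=get_obs();p=o['tool_pos'];R0=R.from_euler('xyz',o['tcp_rot'])
rows([(p+[-20,0,2],R0,1,1),(p+[-150,0,50],R0,1,4),((380,220,300),R0,1,3)])
E
```

```text
[0.047,0,-0.017,0,0,0,1, 0.119,0,-0.066,0,0,0,1, 0.19,0,-0.115,0,0,0,1, 0.261,0,-0.164,0,0,0,1, 0.333,0.001,-0.213,0,0,0,1, 0.348,-0.01,-0.346,0,0,0,1, 0.364,-0.021,-0.479,0,0,0,1, 0.379,-0.032,-0.612,0,0,0,1]
```

Emit:
{"api": "carry_out", "payload": {"moves": [0.047,0,-0.017,0,0,0,1,0.119,0,-0.066,0,0,0,1,0.19,0,-0.115,0,0,0,1,0.261,0,-0.164,0,0,0,1,0.333,0,-0.213,0,0,0,0.33,0.348,-0.01,-0.346,0,0,0,0.33,0.364,-0.02,-0.479,0,0,0,0.33,0.379,-0.03,-0.612,0,0,0,0.33]}}

```text
time: 56.95
tool_pos: [384.0, 221.6, 292.4]
tcp_rot: [3.141, 0.251, -3.14]
contact_force: [0.6, 0.9, 0.3]
grip_width: 64.5
```

```bash
python3 - <<'E'
from h import *
st()
cs,is_=shot('side','s33');big(is_,'s33b',165,20,285,200,4)
ct,it=shot('top','t33');big(it,'t33b',60,110,250,270,4)
c,im=shot('wrist','w33')
E
```

```text
t 56.95 pos [384.  221.6 292.4] rot [ 3.141  0.251 -3.14 ] F [0.6 0.9 0.3] M [0.02 0.08 0.03] w 64.5 q [ 0.42  0.04  1.8  -0.11  1.08 -1.11]
```

View pics/s33b.png

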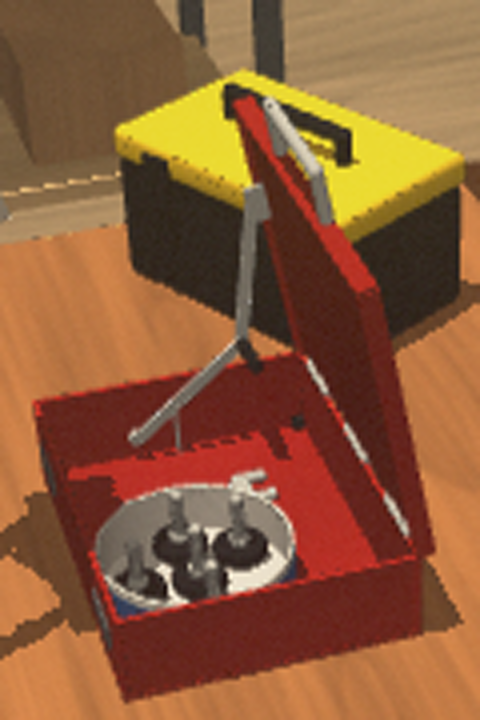

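View pics/t33b.png

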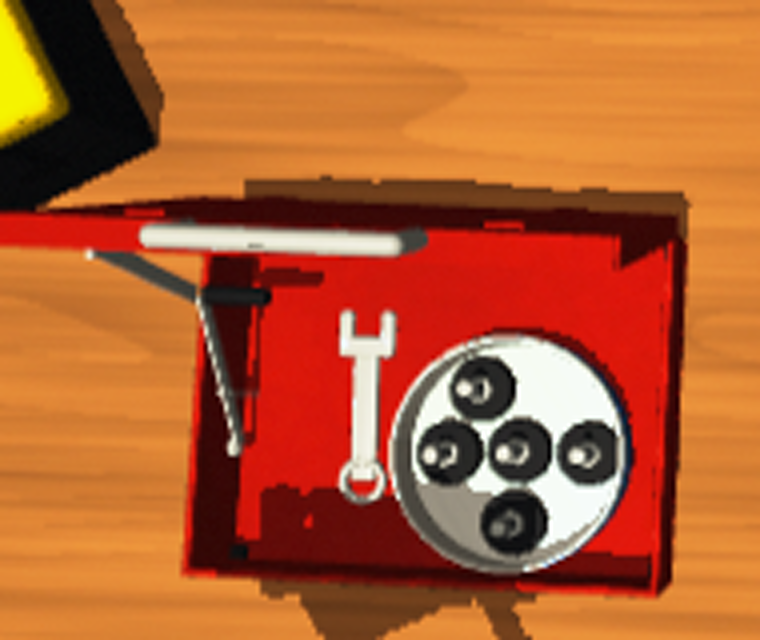

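```bash
python3 - <<'E'
from h import *
ct=get_calibration('top');cs=get_calibration('side')
a=tri([(ct,96.8,169),(cs,232.8,46.5)]);b=tri([(ct,160.5,171),(cs,244.5,62.5)]);print(a,b)
for z in (325,330,335): print(onz(ct,128.7,170,z))
for th in (1.25,1.28,1.3,1.32,1.35): print(th,arcpt(th,270,5))
E
```

```text
(array([615.65413485, 251.51707695, 337.11655978]), [1.241886627394755, 1.2418866273949127]) (array([613.25886953, 132.23622725, 344.40325833]), [0.1556469972151218, 0.15564699721520023])
[615.44905147 197.74158879 325.        ]
[614.9228601  195.77056426 330.        ]
[614.39666873 193.79953973 335.        ]
1.25 [576.11320112 193.22448894 332.80245904]
1.28 [583.88177485 193.13514641 335.09785833]
1.3 [589.09756443 193.07516218 336.49820421]
1.32 [594.34031409 193.0148679  337.79395429]
1.35 [602.25039873 192.92389792 339.54034005]
```

```bash
python3 - <<'E'
from h import *
rows([((430,200,400),down(2.72),.33,6),((430,200,400),down(2.72),.33,2)])
E
```

```text
[-0.029,-0.009,-0.038,0.018,0.081,0.134,0.33, -0.058,-0.018,-0.076,0.037,0.162,0.268,0.33, -0.087,-0.028,-0.114,0.055,0.242,0.401,0.33, -0.117,-0.037,-0.152,0.074,0.323,0.535,0.33, -0.146,-0.046,-0.19,0.092,0.404,0.669,0.33, -0.175,-0.055,-0.228,0.11,0.485,0.803,0.33, -0.175,-0.055,-0.228,0.11,0.485,0.803,0.33, -0.175,-0.055,-0.228,0.11,0.485,0.803,0.33]
```

Emit:
{"api": "carry_out", "payload": {"moves": [-0.029,-0.009,-0.038,0.018,0.081,0.134,0.33,-0.058,-0.018,-0.076,0.037,0.162,0.268,0.33,-0.087,-0.028,-0.114,0.055,0.242,0.401,0.33,-0.117,-0.037,-0.152,0.074,0.323,0.535,0.33,-0.146,-0.046,-0.19,0.092,0.404,0.669,0.33,-0.175,-0.055,-0.228,0.11,0.485,0.803,0.33,-0.175,-0.055,-0.228,0.11,0.485,0.803,0.33,-0.175,-0.055,-0.228,0.11,0.485,0.803,0.33]}}

```text
time: 57.9
tool_pos: [430.6, 199.9, 398.4]
tcp_rot: [-3.141, -0.0, 2.721]
contact_force: [0.0, 0.3, -0.1]
grip_width: 30.1
```

```bash
python3 - <<'E'
from h import *
o=st()
rows([((510,195,450),down(o['tcp_rot'][2]-.52),.33,6),((510,195,450),down(o['tcp_rot'][2]-.52),.33,2)])
E
```

```text
t 57.9 pos [430.6 199.9 398.4] rot [-3.141 -0.     2.721] F [ 0.   0.3 -0.1] M [-0.02 -0.    0.01] w 30.1 q [ 0.27  0.17  1.33 -0.    1.64 -0.88]
[-0.031,0.012,-0.022,0,0,0.166,0.33, -0.062,0.023,-0.043,0,0,0.331,0.33, -0.093,0.035,-0.065,-0.001,0,0.497,0.33, -0.124,0.047,-0.086,-0.001,0,0.662,0.33, -0.155,0.058,-0.108,-0.001,0,0.828,0.33, -0.186,0.07,-0.129,-0.001,0,0.993,0.33, -0.186,0.07,-0.129,-0.001,0,0.993,0.33, -0.186,0.07,-0.129,-0.001,0,0.993,0.33]
```

Emit:
{"api": "carry_out", "payload": {"moves": [-0.031,0.012,-0.022,0,0,0.166,0.33,-0.062,0.023,-0.043,0,0,0.331,0.33,-0.093,0.035,-0.065,0,0,0.497,0.33,-0.124,0.047,-0.086,0,0,0.662,0.33,-0.155,0.058,-0.108,0,0,0.828,0.33,-0.186,0.07,-0.129,0,0,0.993,0.33,-0.186,0.07,-0.129,0,0,0.993,0.33,-0.186,0.07,-0.129,0,0,0.993,0.33]}}

```text
time: 58.7
tool_pos: [509.4, 195.3, 448.6]
tcp_rot: [-3.139, -0.001, 2.204]
contact_force: [0.0, -1.1, -0.5]
grip_width: 30.2
```

```bash
python3 - <<'E'
from h import *
o=st()
rows([((580,194,445),down(o['tcp_rot'][2]-.52),.33,6),((580,194,445),down(o['tcp_rot'][2]-.52),.33,2)])
E
```

```text
t 58.7 pos [509.4 195.3 448.6] rot [-3.139e+00 -1.000e-03  2.204e+00] F [ 0.  -1.1 -0.5] M [-0.09 -0.02  0.02] w 30.2 q [ 0.23  0.32  1.   -0.    1.82 -0.41]
[-0.018,0.023,0.001,-0.001,0,0.166,0.33, -0.036,0.047,0.003,-0.002,0,0.331,0.33, -0.054,0.07,0.004,-0.002,0,0.497,0.33, -0.071,0.094,0.006,-0.003,0,0.662,0.33, -0.089,0.117,0.007,-0.004,0,0.828,0.33, -0.107,0.14,0.009,-0.005,0,0.993,0.33, -0.107,0.14,0.009,-0.005,0,0.993,0.33, -0.107,0.14,0.009,-0.005,0,0.993,0.33]
```

Emit:
{"api": "carry_out", "payload": {"moves": [-0.018,0.023,0.001,0,0,0.166,0.33,-0.036,0.047,0.003,0,0,0.331,0.33,-0.054,0.07,0.004,0,0,0.497,0.33,-0.071,0.094,0.006,0,0,0.662,0.33,-0.089,0.117,0.007,0,0,0.828,0.33,-0.107,0.14,0.009,0,0,0.993,0.33,-0.107,0.14,0.009,0,0,0.993,0.33,-0.107,0.14,0.009,0,0,0.993,0.33]}}

```text
time: 59.5
tool_pos: [579.1, 194.2, 444.3]
tcp_rot: [-3.138, 0.001, 1.688]
contact_force: [0.2, 0.7, -0.3]
grip_width: 30.2
```

```bash
python3 - <<'E'
from h import *
o=st()
rows([((614.5,193,420),down(1.559),.33,5),((614.5,193,410),down(1.559),.33,3)])
shot('wrist','w34')
cs,is_=shot('side','s34')
EOF
E
```

```text
t 59.5 pos [579.1 194.2 444.3] rot [-3.138e+00  1.000e-03  1.688e+00] F [ 0.2  0.7 -0.3] M [-0.1   0.03  0.04] w 30.2 q [ 0.2   0.48  0.78 -0.    1.89  0.08]
[-0.003,0.018,0.012,-0.001,0,0.049,0.33, -0.005,0.035,0.024,-0.003,0.001,0.099,0.33, -0.008,0.053,0.036,-0.004,0.001,0.148,0.33, -0.011,0.07,0.048,-0.005,0.002,0.197,0.33, -0.013,0.088,0.06,-0.007,0.002,0.246,0.33, -0.013,0.088,0.069,-0.007,0.002,0.246,0.33, -0.013,0.088,0.077,-0.007,0.002,0.246,0.33, -0.013,0.088,0.085,-0.007,0.002,0.246,0.33]Traceback (most recent call last):
  File "<stdin>", line 6, in <module>
NameError: name 'EOF' is not defined
```

View pics/w34.png

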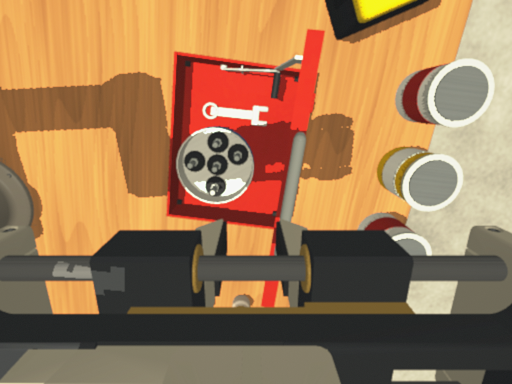

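```bash
python3 - <<'E'
from h import *
c=get_calibration('wrist')
for u,v in ((299,138),(287,212)): print([onz(c,u,v,z) for z in (338,342)])
E
```

```text
[array([615.38487791, 248.96191095, 338.        ]), array([614.65920088, 249.30166832, 342.        ])]
[array([615.63389612, 178.59603973, 338.        ]), array([614.90419918, 180.0717169 , 342.        ])]
```

Emit:
{"api": "carry_out", "payload": {"moves": [-0.003,0.018,0.012,0,0,0.049,0.33,-0.005,0.035,0.024,0,0,0.099,0.33,-0.008,0.053,0.036,0,0,0.148,0.33,-0.011,0.07,0.048,0,0,0.197,0.33,-0.013,0.088,0.06,-0.007,0,0.246,0.33,-0.013,0.088,0.069,-0.007,0,0.246,0.33,-0.013,0.088,0.077,-0.007,0,0.246,0.33,-0.013,0.088,0.085,-0.007,0,0.246,0.33]}}

```text
time: 60.4
tool_pos: [614.4, 193.1, 410.9]
tcp_rot: [3.14, 0.001, 1.558]
contact_force: [-0.8, -0.6, -0.1]
grip_width: 30.5
```

```bash
python3 - <<'E'
from h import *
o=st()
c,im=shot('wrist','w35')
rows([((614.5,193,375),down(1.559),.33,3),((614.5,193,341),down(1.559),.33,4),((614.5,193,341),down(1.559),.33,1)])
E
```

```text
t 60.4 pos [614.4 193.1 410.9] rot [3.140e+00 1.000e-03 1.558e+00] F [-0.8 -0.6 -0.1] M [-0.04  0.07  0.06] w 30.5 q [ 0.19  0.54  0.76 -0.    1.84  0.2 ]
[0,0,0.03,0,0.001,0,0.33, 0,0,0.059,0.001,0.001,-0.001,0.33, 0,0.001,0.089,0.001,0.002,-0.001,0.33, 0,0.001,0.11,0.001,0.002,-0.001,0.33, 0,0.001,0.131,0.001,0.002,-0.001,0.33, 0,0.001,0.152,0.001,0.002,-0.001,0.33, 0,0.001,0.174,0.001,0.002,-0.001,0.33, 0,0.001,0.174,0.001,0.002,-0.001,0.33]
```

View pics/w35.png

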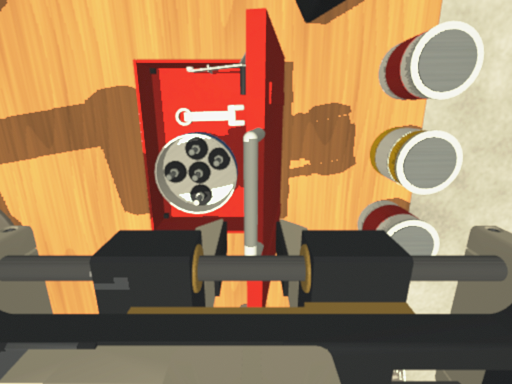

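Bar (x≈614.8) centred between the fingers. Descend and grip.

Emit:
{"api": "carry_out", "payload": {"moves": [0,0,0.03,0,0,0,0.33,0,0,0.059,0,0,0,0.33,0,0.001,0.089,0,0,0,0.33,0,0.001,0.11,0,0,0,0.33,0,0.001,0.131,0,0,0,0.33,0,0.001,0.152,0,0,0,0.33,0,0.001,0.174,0,0,0,0.33,0,0.001,0.174,0,0,0,0.33]}}

```text
time: 61.25
tool_pos: [614.3, 193.0, 339.3]
tcp_rot: [-3.14, 0.001, 1.559]
contact_force: [0.2, 0.3, -0.2]
grip_width: 30.1
```

Emit:
{"api": "carry_out", "payload": {"moves": [0,0,0,0,0,0,0.2,0,0,0,0,0,0,0,0,0,0,0,0,0,0,0,0,0,0,0,0,0,0,0,0,0,0,0,0,0,0,0,0,0,0,0,0,0,0,0,0,0,0,0,0,0,0,0,0,0]}}

```text
time: 62.05
tool_pos: [614.3, 193.0, 339.7]
tcp_rot: [-3.141, 0.001, 1.559]
contact_force: [-2.1, 0.9, 3.7]
grip_width: 9.6
```

```bash
python3 - <<'E'
from h import *
import h
o=st();p=o['tool_pos']
# arc of tcp about hinge through present point
d=p-h.H; r=np.hypot(d[0],d[2]); a0=np.arctan2(d[2],-d[0]); print(r,a0)
def pt(a): return h.H+np.array([-r*np.cos(a),-r*np.cos(a)*-.0115,r*np.sin(a)])
print(pt(a0),p)
rows([(pt(a0-.2*i/8),down(1.559),0,1) for i in range(1,9)])
E
```

```text
t 62.05 pos [614.3 193.  339.7] rot [-3.141e+00  1.000e-03  1.559e+00] F [-2.1  0.9  3.7] M [-0.06  0.31  0.01] w 9.6 q [ 0.19  0.53  0.96 -0.    1.65  0.2 ]
268.08168730708445 1.4127291713854646
[614.30132774 192.78528473 339.73961383] [614.30132774 193.01421811 339.73961383]
[-0.001,-0.017,0.003,-0.002,0.002,-0.001,0, -0.001,-0.033,0.006,-0.002,0.002,-0.001,0, -0.001,-0.049,0.01,-0.002,0.002,-0.001,0, -0.001,-0.066,0.014,-0.002,0.002,-0.001,0, -0.001,-0.082,0.018,-0.002,0.002,-0.001,0, -0.001,-0.098,0.023,-0.002,0.002,-0.001,0, -0.001,-0.114,0.029,-0.002,0.002,-0.001,0, -0.001,-0.129,0.034,-0.002,0.002,-0.001,0]
```

Emit:
{"api": "carry_out", "payload": {"moves": [0,-0.017,0.003,0,0,0,0,0,-0.033,0.006,0,0,0,0,0,-0.049,0.01,0,0,0,0,0,-0.066,0.014,0,0,0,0,0,-0.082,0.018,0,0,0,0,0,-0.098,0.023,0,0,0,0,0,-0.114,0.029,0,0,0,0,0,-0.129,0.034,0,0,0,0]}}

```text
time: 62.85
tool_pos: [562.0, 193.8, 326.1]
tcp_rot: [-3.14, 0.001, 1.559]
contact_force: [1.6, 1.7, 0.4]
grip_width: 9.7
```

```bash
cat >> h.py <<'E'
def arcdown(da,r=None,dr=0,g=0):
    o=st();p=o['tool_pos'];d=p-H;rr=np.hypot(d[0],d[2]);a0=np.arctan2(d[2],-d[0]);r=r or rr
    print('r',rr,'a',a0,'Frad',o['contact_force'][[0,2]]@[-np.cos(a0),np.sin(a0)],'Ftan',o['contact_force'][[0,2]]@[np.sin(a0),np.cos(a0)])
    pt=lambda a: H+np.array([-r*np.cos(a),r*np.cos(a)*.0115+.7,r*np.sin(a)])
    rows([(pt(a0-da*i/8),down(1.559),g,1) for i in range(1,9)])
E
python3 - <<'E'
from h import *
arcdown(.25,269)
E
```

```text
t 62.85 pos [562.  193.8 326.1] rot [-3.140e+00  1.000e-03  1.559e+00] F [1.6 1.7 0.4] M [ 0.11 -0.48  0.01] w 9.7 q [ 0.2   0.43  1.16 -0.    1.55  0.22]
r 268.24023821465727 a 1.210923128002705 Frad -0.1367653178768651 Ftan 1.6405869005960907
[0.001,-0.02,0.006,-0.002,0.002,-0.001,0, 0.001,-0.04,0.014,-0.002,0.002,-0.001,0, 0.001,-0.059,0.023,-0.002,0.002,-0.001,0, 0.001,-0.077,0.033,-0.002,0.002,-0.001,0, 0.001,-0.096,0.043,-0.002,0.002,-0.001,0, 0.001,-0.114,0.054,-0.002,0.002,-0.001,0, 0.001,-0.132,0.065,-0.002,0.002,-0.001,0, 0.001,-0.149,0.077,-0.002,0.002,-0.001,0]
```

Emit:
{"api": "carry_out", "payload": {"moves": [0,-0.02,0.006,0,0,0,0,0,-0.04,0.014,0,0,0,0,0,-0.059,0.023,0,0,0,0,0,-0.077,0.033,0,0,0,0,0,-0.096,0.043,0,0,0,0,0,-0.114,0.054,0,0,0,0,0,-0.132,0.065,0,0,0,0,0,-0.149,0.077,0,0,0,0]}}

```text
time: 63.65
tool_pos: [501.7, 194.6, 295.2]
tcp_rot: [-3.141, 0.001, 1.559]
contact_force: [1.9, 1.5, 0.1]
grip_width: 10.1
```

```bash
python3 - <<'E'
from h import *
arcdown(.25)
E
```

```text
t 63.65 pos [501.7 194.6 295.2] rot [-3.141e+00  1.000e-03  1.559e+00] F [1.9 1.5 0.1] M [ 0.23 -0.46 -0.02] w 10.1 q [ 0.23  0.33  1.39 -0.    1.42  0.24]
r 269.15964950965054 a 0.9579204971712374 Frad -0.9669990697381833 Ftan 1.6354214562494769
[0,-0.017,0.012,-0.002,0.001,0,0, 0,-0.034,0.025,-0.002,0.001,0,0, 0,-0.05,0.039,-0.002,0.001,0,0, 0,-0.066,0.053,-0.002,0.001,0,0, 0,-0.081,0.067,-0.002,0.001,0,0, 0,-0.096,0.082,-0.002,0.001,0,0, 0,-0.11,0.097,-0.002,0.001,0,0, 0,-0.124,0.113,-0.002,0.001,0,0]
```

Emit:
{"api": "carry_out", "payload": {"moves": [0,-0.017,0.012,0,0,0,0,0,-0.034,0.025,0,0,0,0,0,-0.05,0.039,0,0,0,0,0,-0.066,0.053,0,0,0,0,0,-0.081,0.067,0,0,0,0,0,-0.096,0.082,0,0,0,0,0,-0.11,0.097,0,0,0,0,0,-0.124,0.113,0,0,0,0]}}

```text
time: 64.45
tool_pos: [451.6, 195.3, 249.5]
tcp_rot: [-3.141, 0.0, 1.559]
contact_force: [1.1, 3.4, 0.7]
grip_width: 10.4
```

```bash
python3 - <<'E'
from h import *
arcdown(.25)
E
```

```text
t 64.45 pos [451.6 195.3 249.5] rot [-3.141  0.     1.559] F [1.1 3.4 0.7] M [ 0.5  -0.15  0.06] w 10.4 q [ 0.25  0.28  1.6  -0.    1.26  0.26]
r 269.1759183385782 a 0.7055150122256892 Frad -0.3548552159342112 Ftan 1.2355368031090028
[0,-0.013,0.016,-0.002,0.001,0,0, 0,-0.026,0.033,-0.002,0.001,0,0, 0,-0.039,0.05,-0.002,0.001,0,0, 0,-0.05,0.067,-0.002,0.001,0,0, 0,-0.062,0.085,-0.002,0.001,0,0, 0,-0.072,0.103,-0.002,0.001,0,0, 0,-0.082,0.122,-0.002,0.001,0,0, 0,-0.092,0.14,-0.002,0.001,0,0]
```

Emit:
{"api": "carry_out", "payload": {"moves": [0,-0.013,0.016,0,0,0,0,0,-0.026,0.033,0,0,0,0,0,-0.039,0.05,0,0,0,0,0,-0.05,0.067,0,0,0,0,0,-0.062,0.085,0,0,0,0,0,-0.072,0.103,0,0,0,0,0,-0.082,0.122,0,0,0,0,0,-0.092,0.14,0,0,0,0]}}

```text
time: 65.25
tool_pos: [414.6, 195.8, 192.9]
tcp_rot: [-3.141, 0.0, 1.559]
contact_force: [1.1, 3.9, 0.1]
grip_width: 10.3
```

```bash
python3 - <<'E'
from h import *
arcdown(.25)
E
```

```text
t 65.25 pos [414.6 195.8 192.9] rot [-3.141  0.     1.559] F [1.1 3.9 0.1] M [ 0.56 -0.43 -0.04] w 10.3 q [ 0.27  0.27  1.78 -0.    1.09  0.29]
r 269.16610049329597 a 0.4535971146083884 Frad -0.9308267427478013 Ftan 0.6079493940943023
[0,-0.009,0.019,-0.001,0,0,0, 0,-0.017,0.038,-0.001,0,0,0, 0,-0.025,0.058,-0.001,0,0,0, 0,-0.032,0.078,-0.001,0,0,0, 0,-0.038,0.098,-0.001,0,0,0, 0,-0.044,0.118,-0.001,0,0,0, 0,-0.049,0.138,-0.001,0,0,0, 0,-0.054,0.159,-0.001,0,0,0]
```

Emit:
{"api": "carry_out", "payload": {"moves": [0,-0.009,0.019,0,0,0,0,0,-0.017,0.038,0,0,0,0,0,-0.025,0.058,0,0,0,0,0,-0.032,0.078,0,0,0,0,0,-0.038,0.098,0,0,0,0,0,-0.044,0.118,0,0,0,0,0,-0.049,0.138,0,0,0,0,0,-0.054,0.159,0,0,0,0]}}

```text
time: 66.05
tool_pos: [392.7, 196.0, 128.7]
tcp_rot: [-3.141, 0.0, 1.559]
contact_force: [0.6, 4.5, -0.5]
grip_width: 9.7
```

```bash
python3 - <<'E'
from h import *
arcdown(.16)
E
```

```text
t 66.05 pos [392.7 196.  128.7] rot [-3.141  0.     1.559] F [ 0.6  4.5 -0.5] M [ 0.63 -0.24 -0.01] w 9.7 q [ 0.29  0.33  1.91 -0.    0.9   0.3 ]
r 269.1966478568885 a 0.2007906478327605 Frad -0.7295936834461014 Ftan -0.32731980792191484
[0,-0.003,0.013,-0.001,0,0,0, 0,-0.005,0.026,-0.001,0,0,0, 0,-0.007,0.04,-0.001,0,0,0, 0,-0.009,0.053,-0.001,0,0,0, 0,-0.01,0.067,-0.001,0,0,0, 0,-0.011,0.08,-0.001,0,0,0, 0,-0.012,0.093,-0.001,0,0,0, 0,-0.013,0.107,-0.001,0,0,0]
```

Emit:
{"api": "carry_out", "payload": {"moves": [0,-0.003,0.013,0,0,0,0,0,-0.005,0.026,0,0,0,0,0,-0.007,0.04,0,0,0,0,0,-0.009,0.053,0,0,0,0,0,-0.01,0.067,0,0,0,0,0,-0.011,0.08,0,0,0,0,0,-0.012,0.093,0,0,0,0,0,-0.013,0.107,0,0,0,0]}}

```text
time: 66.85
tool_pos: [387.4, 196.1, 85.5]
tcp_rot: [-3.141, 0.0, 1.559]
contact_force: [-0.8, 5.1, -0.7]
grip_width: 10.0
```

Emit:
{"api": "carry_out", "payload": {"moves": [0,0,0.004,0,0,0,0,0,0,0.008,0,0,0,0,0,0,0.012,0,0,0,0,0,0,0.015,0,0,0,0,0,0,0.018,0,0,0,0,0,0,0.018,0,0,0,0,0,0,0.018,0,0,0,0,0,0,0.018,0,0,0,0]}}

```text
time: 67.65
tool_pos: [387.3, 196.0, 78.8]
tcp_rot: [-3.141, 0.0, 1.559]
contact_force: [-2.9, 4.5, 5.5]
grip_width: 9.8
```

```bash
python3 - <<'E'
from h import *
st()
cs,is_=shot('side','s40');big(is_,'s40b',150,90,285,205,5)
E
```

```text
t 67.65 pos [387.3 196.   78.8] rot [-3.141  0.     1.559] F [-2.9  4.5  5.5] M [ 0.54  0.42 -0.04] w 9.8 q [ 0.29  0.41  1.98 -0.    0.76  0.3 ]
```

View pics/s40b.png

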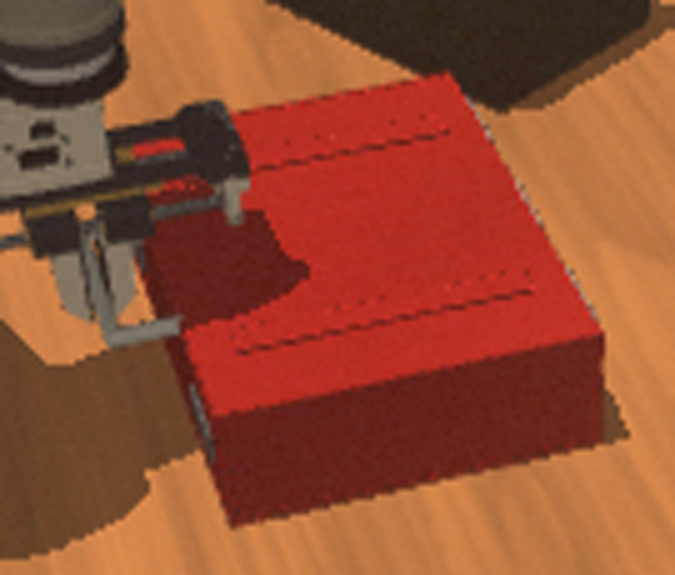

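Emit:
{"api": "carry_out", "payload": {"moves": [0,0,0.003,0,0,0,0,0,0,0.005,0,0,0,0,0,0,0.005,0,0,0,0,0,0,0.003,0,0,0,0,0,0,0,0,0,0,0.33,0,0,0,0,0,0,0.33,0,0,0,0,0,0,0.33,0,0,0,0,0,0,0.33]}}

```text
time: 68.5
tool_pos: [387.2, 195.8, 78.6]
tcp_rot: [-3.14, 0.001, 1.559]
contact_force: [-0.5, -0.6, -1.0]
grip_width: 30.1
```

Emit:
{"api": "carry_out", "payload": {"moves": [0,0,-0.03,0,0,0,0.33,0,0,-0.08,0,0,0,0.33,0,0,-0.15,0,0,0,0.33,0,-0.05,-0.25,0,0,0,0.33,0,-0.1,-0.35,0,0,0,0.33,0,-0.1,-0.45,0,0,0,0.33,0,-0.1,-0.5,0,0,0,0.33,0,-0.1,-0.5,0,0,0,0.33]}}

```text
time: 69.3
tool_pos: [348.7, 196.7, 281.3]
tcp_rot: [3.137, -0.001, 1.559]
contact_force: [-0.0, 0.4, -0.9]
grip_width: 30.5
```

```bash
python3 - <<'E'
from h import *
np.set_printoptions(precision=1,suppress=True)
st()
cs,is_=shot('side','s41');big(is_,'s41b',150,90,285,205,5)
ct,it=shot('top','t41')
a=cv2.imread('pics/s_chest.png')
# compare with start images in chest region
s0=cv2.imread('pics/side0.png');print('side diff',np.abs(s0[95:205,180:285].astype(int)-is_[95:205,180:285]).mean())
EE=cv2.absdiff(s0,is_)[95:205,155:285];cv2.imwrite('pics/diff.png',cv2.resize(EE*2,None,fx=5,fy=5))
E
```

```text
t 69.3 pos [348.7 196.7 281.3] rot [ 3.1 -0.   1.6] F [-0.   0.4 -0.9] M [-0.1  0.  -0. ] w 30.5 q [ 0.3  0.1  1.8 -0.   1.3  0.3]
side diff 4.441356421356422
```

View pics/s41b.png

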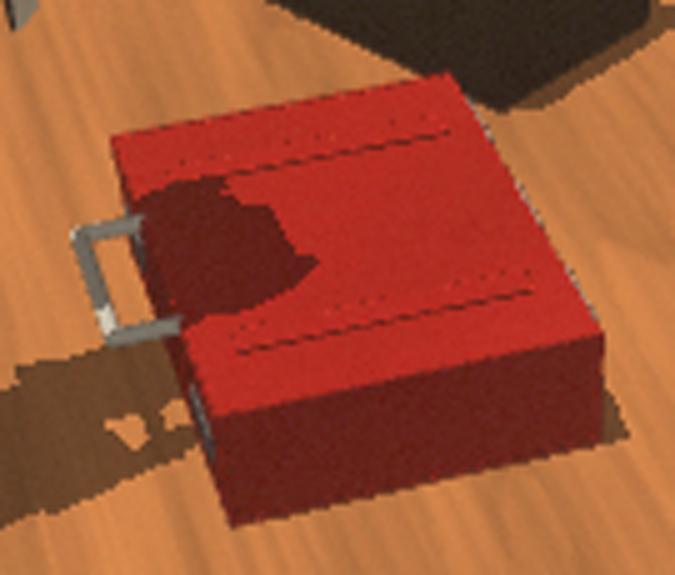

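View pics/t41.png

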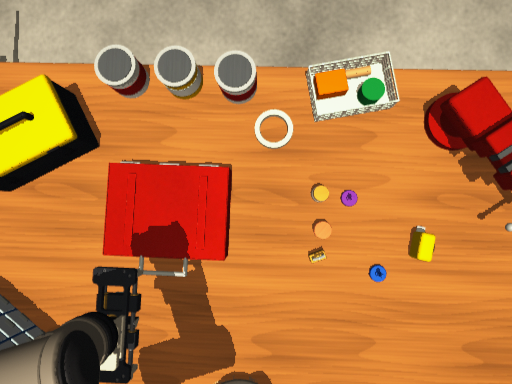

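View pics/diff.png

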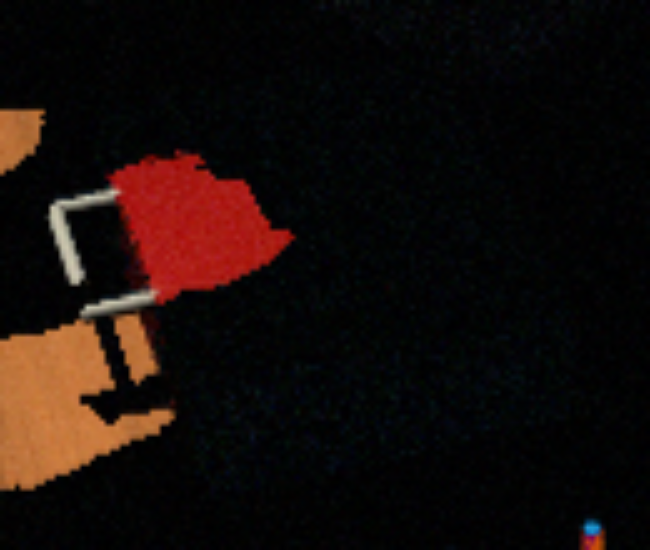

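```bash
python3 - <<'E'
from h import *
st(); print(close_job())
E
```

```text
t 69.4 pos [347.2 196.2 278.1] rot [-3.140e+00  1.000e-03  1.559e+00] F [ 0.1  0.8 -0.5] M [-0.07  0.05  0.02] w 29.9 q [ 0.32  0.08  1.77 -0.    1.3   0.33]
the job is handed in; nothing more can be done
None
```

I raised the lid, locked the stay and stood all five feet on the bench in the tin. I then broke the knee, lowered the lid until it was shut, and handed the job in at 69.4 s.

- **Stay:** before I placed the feet, the knob measured about (571, 128) mm in x and z, against about (572, 128.5) expected for locked. Near the end of the pull the finger rode up over the knob, so I judged the lock from the images: the links bowed slightly forward and the knob was at the locked position. There was no force rise at the stop to confirm it.
- **Feet:** the centre foot stood about 1 mm from the tin's centre and the other four 46–48 mm out. Four stem tips triangulated at 62–63 mm and the centre one at 60 mm, against 64 mm expected.
- **Knocked foot:** after placing, the foot on the hinge (+x) side was found shifted about 2.5 cm inside the tin. It was still upright, about 48 mm from the centre and within the limits, so I left it.
- **Lid and bystanders:** the last side image of the chest matched the starting one except for the arm's shadow, so I took the lid as fully shut. In the last top view the bystanders and the blue and purple look-alikes showed no movement.
- **Not checked:** I could not see the feet after the lid closed. The last look inside was before I gripped the lid handle to lower it, when all five still stood.

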